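# Close up a musical sewing box: slide in its lids and wind it

## Robot

A 6-joint arm with a two-finger parallel gripper is mounted at the origin on the work surface. World frame = base frame: x ahead of the robot, y to its left, z up, the work surface at z = 0. Lengths are in mm, angles in rad, forces in N, time in s.
With the tool pointing down it reaches from about 350 to 775 mm from the base axis. Payload 7.3 kg.
Tool frame: the origin (TCP) lies on the centre line of the jaws, within the pads' length; the fingertips stand 22 mm ahead of it and the grasp point (between the pads) lies 3 mm ahead of it; x points along the fingers, z is the direction in which the jaws open and shut, and the axes are right-handed (so a half turn about x gives the same grasp; the last joint's range is limited). The gripper opens to 92 mm and grips with 3 to 60 N. Pads are 19 mm wide; open, the fingers measure 130 mm over their backs; the gripper's body (75 mm by 190 mm) begins 47 mm behind the grasp point.
Start: joints at [-1.412, 0.342, 1.524, -0, 1.275, -0.146], TCP at [157.576, -500.812, 248.741] pointing down, gripper open.
Joint ranges: [-2.53, 2.53], [-0.77, 2.02], [0.04, 2.7], [-1, 4.14], [0.28, 2.66], [-3.11, 3.11]. Speed limits (rad/s): [2.57, 2.57, 3.14, 3.14, 3.14, 3.14].

## Interface

Orientations are given as [roll, pitch, yaw] about the fixed x, y, z axes, in that order (R = Rz(yaw) Ry(pitch) Rx(roll)).
In Python, from plant import readout, imaging, bot gives the robot as it stands.
- The arm moves only by the tool arm_command, never from a script. Its argument "plan" is a list of rows, each an object of numbers: "tx", "ty", "tz": the shift along the tool's x, y, z in cm; "wx", "wy", "wz": the turn, a rotation vector about the tool's x, y, z in rad; "jaw": the opening, from -1 (shut) to 1 (fully open). In form: [{"tx": .., "ty": .., "tz": .., "wx": .., "wy": .., "wz": .., "jaw": ..}, ...]. A call has 1 to 20 rows; each row shifts and turns the commanded pose from where the row before left it, along the tool's axes as they then stand; what a row does not reach is not made up. A row lasts 1/10 s, in which the tool goes at most 50 mm and 8.59 degrees, less where a joint would pass 70% of its speed; a pose out of reach is approached as far as the arm can. A call with a gripper value outside its range is refused whole. The fingers move at their own pace and stop on an object; the grip force is fixed at half the most. Time passes only in rows, so rows that do not move let the fingers close. It gives the time, the measured TCP pose, the force and the opening at its end, in the units of the state.
- readout.get_obs(): the state, without advancing time (a new reading comes with each control period).
- imaging.capture(name): name is "side" or "top"; returns the picture (420x560x3 uint8, blue, green, red); there is no depth.
- imaging.get_calibration(name): a dict with "fx", "fy", "cx", "cy" (pixels), "position" and "rotation" of the camera in the world. Camera axes: x right, y up, looking along -z (the intrinsics and any distortion apply to the point x, -y, -z); pixel columns grow to the right and rows downward; lengths in mm; the calibration is good to about 2 mm. A picture is of the moment at which its call begins. get_calibration takes no time and is no camera call.
- bot.close_job(): hands the job in, once; it reports no verdict.
The state is a dict: "time": time; "joint_positions": joint angles; "dq": joint speeds; "tau": joint torques, N m; "tool_pos": TCP position; "tcp_rot": TCP orientation; "contact_force": force on the tool from outside, world axes, zero at the start; "moment": the same for the moment, N m; "grip_width": finger opening in mm.
Only numpy, scipy, OpenCV 4.12 (cv2) and the standard library are available. Lean on these libraries where they do the work, as an engineer would, in place of code of your own. Each camera call takes 0.05 s, during which the arm holds its last target.

## Task

Finish this musical sewing box for its owner: slide every lid lying on the bench into the grooves of a compartment of its own width, fully home so that its front end is flush with the front of the box, and wind the brass key clockwise, a part turn at a time, until it comes up against its stop. There may be fewer lids than compartments. Leave the other things on the bench where they are, and let go of everything at the end.

Things in the scene. Friction and masses are not known exactly. Their poses are not given: they have to be found in the camera images.
- box: walnut musical sewing box fixed to the table, 176 mm (its x) x 315 mm (its y) x 65 mm high; origin under its centre, front facing -x. Its front 100 mm holds four open compartments, from -y to +y: narrow (bay_n1), wide (bay_w1), narrow (bay_n2), wide (bay_w2). Behind a partition the movement lies under a glass sheet, top 59 mm above the table, on which the key stands.
- front (a point): middle of the box's front face (88 mm from its origin) at ledge height, 52 mm above the table; a lid that is home is flush with this face. From here inwards the ledges are open above for 12 mm, then the lips' undersides slope down over 10 mm to 60.5 mm (lip tops 64.5 to 68 mm); the groove walls begin 8 to 12 mm in, with V-shaped noses that centre a lid.
- bay_n1 (a point): home point of a 56 mm wide lid in this compartment: where the lid's origin lies when it is fully home, 52 mm above the table; axes parallel to the box's. The lid slides in from the front along +x on two side ledges, under side lips, and stops against the partition. Groove 58.8 mm wide, 8.5 mm high, lips reaching 5 mm in from its walls.
- bay_w1 (a point): home point of a 76 mm wide lid in this compartment: where the lid's origin lies when it is fully home, 52 mm above the table; axes parallel to the box's. The lid slides in from the front along +x on two side ledges, under side lips, and stops against the partition. Groove 78.8 mm wide, 8.5 mm high, lips reaching 5 mm in from its walls.
- bay_n2 (a point): home point of a 56 mm wide lid in this compartment: where the lid's origin lies when it is fully home, 52 mm above the table; axes parallel to the box's. The lid slides in from the front along +x on two side ledges, under side lips, and stops against the partition. Groove 58.8 mm wide, 8.5 mm high, lips reaching 5 mm in from its walls.
- bay_w2 (a point): home point of a 76 mm wide lid in this compartment: where the lid's origin lies when it is fully home, 52 mm above the table; axes parallel to the box's. The lid slides in from the front along +x on two side ledges, under side lips, and stops against the partition. Groove 78.8 mm wide, 8.5 mm high, lips reaching 5 mm in from its walls.
- lid_n1: narrow sliding wooden lid: flat slab 100 mm (its x, slide direction) x 56 mm (y) x 6 mm thick, with a straight boxwood pull centred on top, 40 mm long along x, 10 mm wide in y, from 6 to 32 mm above the underside; grip across its width. Ends alike, either goes in first. Origin: underside centre, z up. Lies flat at the start; may be absent (None). About 50 g.
- lid_n2: narrow sliding wooden lid: flat slab 100 mm (its x, slide direction) x 56 mm (y) x 6 mm thick, with a straight boxwood pull centred on top, 40 mm long along x, 10 mm wide in y, from 6 to 32 mm above the underside; grip across its width. Ends alike, either goes in first. Origin: underside centre, z up. Lies flat at the start; may be absent (None). About 50 g. Like lid_n1.
- lid_w1: wide sliding wooden lid: flat slab 100 mm (its x, slide direction) x 76 mm (y) x 6 mm thick, with a straight boxwood pull centred on top, 40 mm long along x, 10 mm wide in y, from 6 to 32 mm above the underside; grip across its width. Ends alike, either goes in first. Origin: underside centre, z up. Lies flat at the start; may be absent (None). About 50 g.
- lid_w2: wide sliding wooden lid: flat slab 100 mm (its x, slide direction) x 76 mm (y) x 6 mm thick, with a straight boxwood pull centred on top, 40 mm long along x, 10 mm wide in y, from 6 to 32 mm above the underside; grip across its width. Ends alike, either goes in first. Origin: underside centre, z up. Lies flat at the start; may be absent (None). About 50 g. Like lid_w1.
- key (a joint): how far the key is wound, rad: 0 to 11.0 (11.0 = stop, fully wound, 1 3/4 turns), growing clockwise seen from above. It starts somewhere between 0 and 1.5. A ratchet drag holds it where it is let go; turning takes 0.07 to 0.12 N m.
- key_grip (a point): centre of the key's flat upright thumb piece, 85 mm above the table: 32 mm long (this point's x), 8 mm thick (its y; grip across it), 20 mm high, 14 mm of bare stem below. It turns with the key about the vertical through this point. It stands at the box's back right corner seen from the robot, 49 mm behind and 112 mm to the -y side of the box's origin.
- cylinder: spare brass pinned cylinder, 108 mm long and 40 mm across, lying in a wooden cradle 30 x 150 x 14 mm, 63 mm high overall; origin under the cradle's centre. Bystander.
- comb: steel tuning comb on a brass base strip, 52 x 110 x 10 mm, lying flat; origin under its centre. Bystander.
- governor: small nickel fly governor between two upright plates, 36 x 30 x 36 mm; origin under its centre. Bystander.
- screwdriver: boxwood-handled screwdriver about 170 mm long, lying flat. Bystander.
- oil: small amber oil bottle, 32 mm across, 60 mm high, standing. Bystander.
- tweezers: steel tweezers 125 mm long, 8 mm high, lying flat. Bystander.
Not all that is in view belongs to the job. What is shaped like the lid_w2 but blue, green or purple is not meant.

How it is judged:
By the outcome, as a careful person would: the job done as asked, in the order asked, and still so for the second after the job is handed in, with the robot touching nothing.
Of lid_n1, lid_w1, lid_n2, lid_w2 only 2 to 4 are there at a start; the rules pass over those that are not, and their reading is None.
At some moment in a run one of lid_n1, lid_w1, lid_n2, lid_w2 may be knocked a few centimetres aside while the robot is not near it.
Once in a run the grip may slacken for a moment while it holds something.
It also fails if it takes over 210 s, if anything falls off the work surface, if the arm or the gripper's body presses on something with over 40 N, if the wrist force passes 120 N, or if a joint passes its speed limit or range.

## Working session

There is one attempt and no reset: what is moved stays moved. The work goes in short steps, Python scripts to look and compute and a tool call to move; the robot and the scene stay as the last step left them, time stands still between calls to the robot, and variables do not carry over. Pictures are saved under pics/ and viewed, and the job is handed in when it is done.

Besides the shell and the picture viewer there is one more tool, called after "Emit:" as a command line: name --argument value ..., lists and objects as JSON in quotes. arm_command: Moves the arm, as the interface text tells. Its arguments: {"type":"object","properties":{"plan":{"type":"array"}},"required":["plan"]}

```bash
ls; mkdir -p pics; python3 - <<'E'
from plant import readout, imaging, bot
import cv2
for n in ["side","top"]:
    im=imaging.capture(n); cv2.imwrite(f"pics/{n}0.png",im)
    print(imaging.get_calibration(n))
print(readout.get_obs())
E
```

```text
pics
{'fx': 446.67755563644516, 'fy': 446.67755563644516, 'cx': 280.6387509921442, 'cy': 208.6252233185929, 'position': array([ 215.86305283, -741.99375226,  734.04417361]), 'rotation': array([ 0.89584543, -0.01244171, -0.32917509])}
{'fx': 384.7999847004809, 'fy': 384.7999847004809, 'cx': 283.75111982128806, 'cy': 209.16021128287713, 'position': array([ 302.09063678,   41.68205634, 1240.0835405 ]), 'rotation': array([ 0.15021013, -0.01125949, -1.56052338])}
{'time': 0.1, 'joint_positions': array([-1.41198350e+00,  3.42647105e-01,  1.52489909e+00,  3.43613608e-05,
        1.27542094e+00, -1.45987791e-01]), 'dq': array([ 9.48087322e-04, -2.40525307e-03, -2.82008022e-03,  8.80771880e-05,
        1.25078655e-03, -1.76706080e-04]), 'tau': array([ 1.56136739e-03, -4.32005060e+01, -2.44694495e+01,  7.19231553e-02,
        5.26040001e-02, -5.42942587e-05]), 'tool_pos': array([ 157.53833586, -500.46192991,  248.12535226]), 'tcp_rot': array([2.97170258, 1.56942145, 1.70569685]), 'contact_force': array([ 0.10388625, -0.76746386, -0.91017044]), 'moment': array([-0.03318607, -0.03253556, -0.02042605]), 'grip_width': 91.65868683200074}
```

View pics/side0.png

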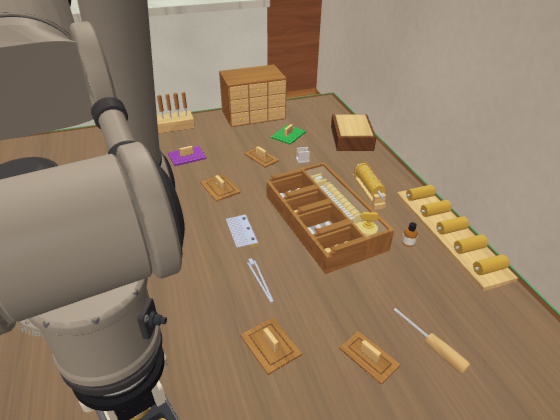

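View pics/top0.png

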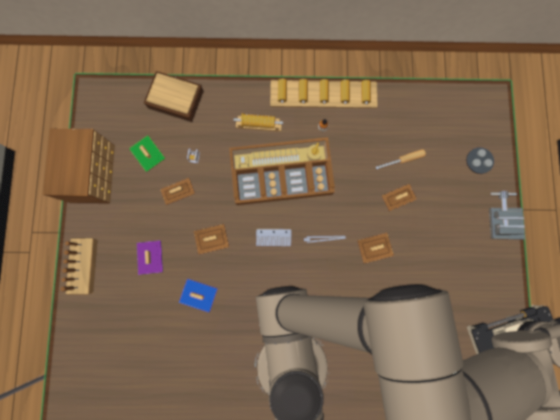

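The top view shows four walnut lids at (176,190), (211,238), (400,196) and (376,247). The decoys are green (147,153), purple (149,257) and blue (198,296). The box is around (282,171). Next I'll measure these.

```bash
cat > h.py <<'E'
import numpy as np, cv2
from scipy.spatial.transform import Rotation as R
from plant import readout, imaging, bot
def cam(n):
    c=imaging.get_calibration(n); return c, R.from_euler('xyz',c['rotation']).as_matrix(), np.array(c['position'])
def cast(n,uv,z):
    c,M,p=cam(n); uv=np.atleast_2d(uv).astype(float)
    d=np.c_[(uv[:,0]-c['cx'])/c['fx'],-(uv[:,1]-c['cy'])/c['fy'],-np.ones(len(uv))]@M.T
    return p+d*((z-p[2])/d[:,2])[:,None]
def proj(n,P):
    c,M,p=cam(n); q=(np.atleast_2d(P)-p)@M
    return np.c_[c['cx']-c['fx']*q[:,0]/q[:,2], c['cy']+c['fy']*q[:,1]/q[:,2]]
def crop(im,u0,v0,u1,v1,s,name):
    o=cv2.resize(im[v0:v1,u0:u1],None,fx=s,fy=s,interpolation=cv2.INTER_CUBIC); cv2.imwrite(name,o)
E
python3 - <<'E'
from h import *
im=cv2.imread('pics/top0.png'); s=cv2.imread('pics/side0.png')
crop(im,220,120,345,215,6,'pics/tbox.png')
a=[cv2.resize(im[v-24:v+24,u-28:u+28],None,fx=7,fy=6.0,interpolation=cv2.INTER_CUBIC) for u,v in [(176,190),(211,238),(400,196),(376,247)]]
cv2.imwrite('pics/tl.png',np.vstack([np.hstack(a[:2]),np.hstack(a[2:])]))
crop(s,255,155,400,270,5,'pics/sbox.png')
print(cast('top',[(176,190),(211,238),(400,196),(376,247),(282,171),(0,0),(290,370)],0))
print(cast('side',[(262,156),(220,186),(271,345),(369,356)],0))
E
```

```text
[[ 549.13567804  383.05373963    0.        ]
 [ 393.31529554  262.66249876    0.        ]
 [ 538.26095126 -352.11589948    0.        ]
 [ 370.23910536 -268.69839753    0.        ]
 [ 617.55981077   36.75419389    0.        ]
 [1222.45916567 1035.97054742    0.        ]
 [  -8.60052084    5.36381869    0.        ]]
[[ 550.25838402  386.31931085    0.        ]
 [ 392.25855031  271.35932833    0.        ]
 [ 369.27911984 -264.38666964    0.        ]
 [ 535.62681871 -344.71275177    0.        ]]
```

View pics/tbox.png

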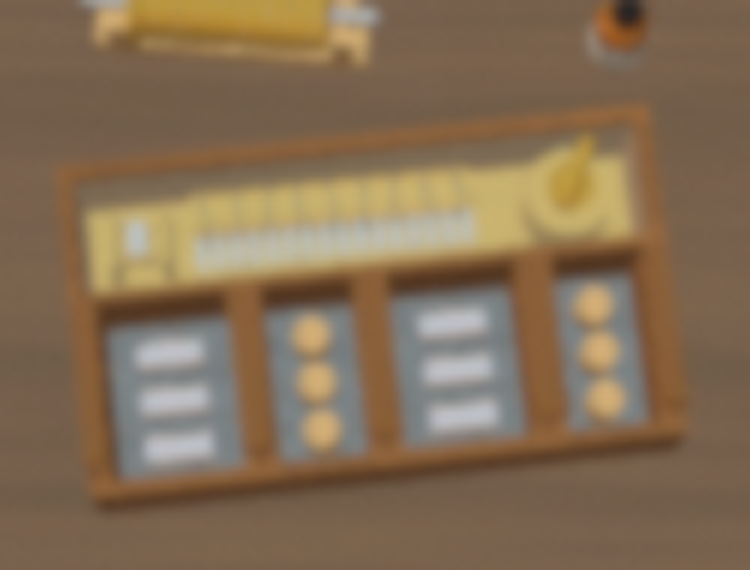

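View pics/tl.png

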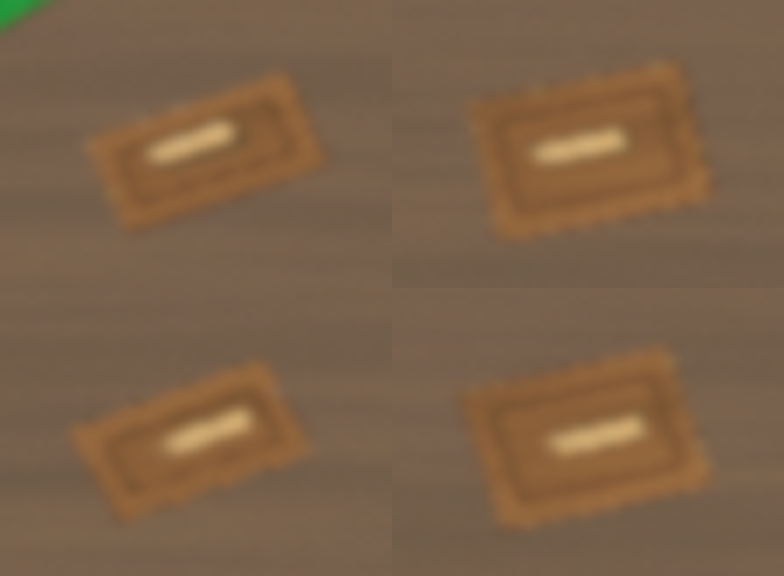

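View pics/sbox.png

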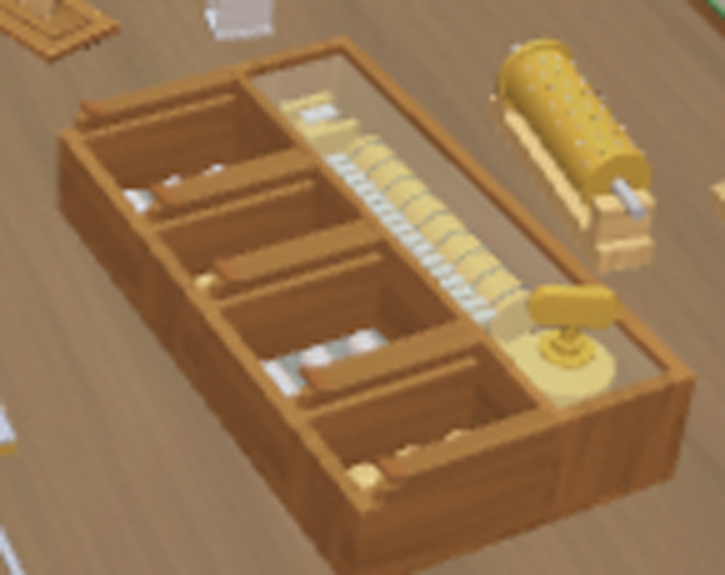

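```bash
python3 - <<'E'
from h import *
from scipy.optimize import least_squares
T=[((60,168),(88,157.5,65)),((648,105),(88,-157.5,65)),((686,432),(-88,-157.5,52)),((95,496),(-88,157.5,52))]
S=[((343,38),(88,157.5,65)),((692,372),(88,-157.5,65)),((60,133),(-88,157.5,52)),((362,508),(-88,-157.5,52))]
obs=[('top',(u/6+220-.4,v/6+120-.4),p) for (u,v),p in T]+[('side',(u/5+255-.4,v/5+155-.4),p) for (u,v),p in S]
def f(q,sel=None):
    c,s=np.cos(q[2]),np.sin(q[2]);r=[]
    for n,uv,p in obs:
        if sel and n!=sel: continue
        w=[q[0]+c*p[0]-s*p[1],q[1]+s*p[0]+c*p[1],p[2]]
        r+=list(proj(n,w)[0]-uv)
    return np.array(r)
for sel in [None,'top','side']:
    r=least_squares(f,[617,37,0],args=(sel,)); print(sel,r.x.round(3),r.fun.round(1))
# lids
im=cv2.imread('pics/top0.png'); side=cv2.imread('pics/side0.png')
for n,I,L in [('top',im,[(176,190),(211,238),(400,196),(376,247)]),('side',side,[(262,156),(220,186),(369,356),(271,345)])]:
    hsv=cv2.cvtColor(I,cv2.COLOR_BGR2HSV)
    print(n,[hsv[v+7,u].tolist() for u,v in L], hsv[230,190].tolist())
    m=((hsv[...,1]>112)&(hsv[...,0]<25)).astype(np.uint8)*255
    m=cv2.morphologyEx(m,cv2.MORPH_CLOSE,np.ones((3,3)))
    cv2.imwrite(f'pics/m_{n}.png',m)
    cs,_=cv2.findContours(m,cv2.RETR_EXTERNAL,cv2.CHAIN_APPROX_NONE)
    for uv in L:
        for c in cs:
            if cv2.pointPolygonTest(c,uv,False)>=0:
                w=cast(n,c[:,0],5)[:,:2].astype(np.float32); print(uv,cv2.minAreaRect(w))
E
```

```text
None [6.07302e+02 3.92450e+01 1.25000e-01] [-1.  -0.1 -0.3 -0.2  0.2  0.1 -1.   0.5  0.6 -0.6  1.   0.8 -0.6 -0.2
 -0.2  1.2]
top [6.07656e+02 3.76510e+01 1.23000e-01] [-0.4 -0.3  0.3 -0.2  0.7  0.1 -0.6  0.3]
side [6.07568e+02 4.11320e+01 1.28000e-01] [ 0.3 -1.   0.7  0.2 -0.8 -0.5 -0.2  0.6]
top [[14, 150, 139], [14, 150, 139], [14, 151, 142], [14, 150, 138]] [14, 94, 119]
(176, 190) ((545.0791625976562, 378.0421142578125), (60.18363571166992, 103.58904266357422), 22.568445205688477)
(211, 238) ((390.5969543457031, 262.32049560546875), (79.80658721923828, 103.41775512695312), 14.752192497253418)
(400, 196) ((533.4986572265625, -346.53765869140625), (60.096683502197266, 103.87549591064453), 24.135860443115234)
(376, 247) ((368.16943359375, -264.5873718261719), (79.27668762207031, 103.74152374267578), 14.53801441192627)
side [[16, 151, 176], [16, 150, 179], [16, 154, 159], [17, 154, 174]] [15, 101, 149]
(262, 156) ((543.6732788085938, 378.9656066894531), (64.14982604980469, 111.47574615478516), 23.22648811340332)
(220, 186) ((389.00274658203125, 263.22686767578125), (79.24243927001953, 112.80541229248047), 14.947336196899414)
(369, 356) ((533.0897827148438, -346.54132080078125), (60.09507751464844, 101.63038635253906), 23.8664493560791)
(271, 345) ((367.51483154296875, -264.84649658203125), (78.39820098876953, 103.33319091796875), 14.89177131652832)
```

View pics/m_top.png

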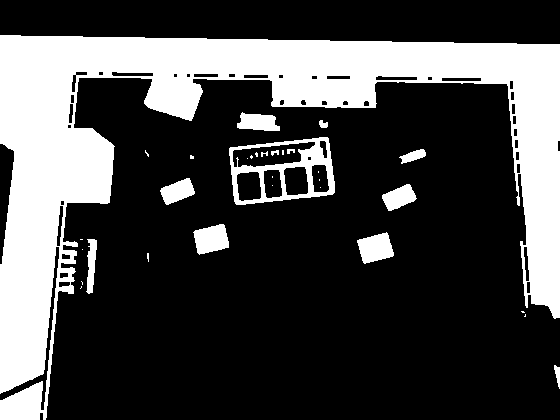

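```bash
cat >> h.py <<'E'
def state():
    o=readout.get_obs(); M=R.from_euler('xyz',o['tcp_rot']).as_matrix(); return o,M,np.array(o['tool_pos'])
def wrap(a): return (a+np.pi)%(2*np.pi)-np.pi
def goto(P,th,fix=True):
    """cm shifts in the tool axes to reach P and turn wx to make tool-z heading th (straight down)"""
    o,M,p=state(); D=np.array(P)-p
    x=np.array([0,0,-1.]);z=np.array([np.cos(th),np.sin(th),0]);y=np.cross(z,x);Mt=np.c_[x,y,z]
    rv=R.from_matrix(M.T@Mt).as_rotvec()
    print('t',round(o['time'],1),'tool',p.round(1),'zhead',round(np.arctan2(M[1,2],M[0,2]),3),'F',o['contact_force'].round(1),'grip',round(o['grip_width'],1),'q',o['joint_positions'].round(2))
    print('D world',D.round(1),'-> shift cm',(M.T@D/10).round(2),'rot',rv.round(3))
def lids(n='top',z=5,I=None):
    I=imaging.capture(n) if I is None else I
    hsv=cv2.cvtColor(I,cv2.COLOR_BGR2HSV)
    m=((hsv[...,1]>112)&(hsv[...,0]<25)).astype(np.uint8)*255
    m=cv2.morphologyEx(m,cv2.MORPH_CLOSE,np.ones((3,3)))
    cs,_=cv2.findContours(m,cv2.RETR_EXTERNAL,cv2.CHAIN_APPROX_NONE); out=[]
    for c in cs:
        w=cast(n,c[:,0],z)[:,:2].astype(np.float32); (cx,cy),(a,b),t=cv2.minAreaRect(w)
        if a>b: a,b,t=b,a,t-90
        if 50<a<92 and 92<b<118 and cx>250: out.append((round(cx,1),round(cy,1),round(a-3.5),round(b),round(wrap(np.radians(t)),3)))
    return out,I   # last = heading of the width (jaw) direction
E
python3 - <<'E'
from h import *
o,M,p=state(); print(M.round(3)); 
print(lids(I=cv2.imread('pics/top0.png'))[0]); print(lids('side',I=cv2.imread('pics/side0.png'))[0])
# verify bay layout: overlay
im=cv2.imread('pics/top0.png'); s=cv2.imread('pics/side0.png')
for q,n,I,k,(u0,v0,u1,v1) in [((607.5,38.5,.125),'top',im,6,(220,120,345,215)),((607.5,40,.126),'side',s,5,(255,155,400,270))]:
    o=cv2.resize(I,None,fx=k,fy=k,interpolation=cv2.INTER_CUBIC)
    c,sn=np.cos(q[2]),np.sin(q[2])
    for cy,w in [(-120.1,58.8),(-43.4,78.8),(33.4,58.8),(110.2,78.8)]:
        for e in (-1,1):
            y=cy+e*(w/2-5)
            P=[[q[0]+c*x-sn*y,q[1]+sn*x+c*y,z] for x,z in((-60,66),(10,66))]
            a=proj(n,P); a=((a+.5)*k).astype(int); cv2.line(o,tuple(a[0].tolist()),tuple(a[1].tolist()),(255,255,0),1)
    cv2.imwrite(f'pics/ov_{n}.png',o[v0*k:v1*k,u0*k:u1*k])
E
```

```text
[[-0.     0.954  0.3  ]
 [ 0.001  0.3   -0.954]
 [-1.     0.    -0.001]]
[(368.2, -264.6, 76, 104, np.float64(0.254)), (390.6, 262.3, 76, 103, np.float64(0.257)), (533.5, -346.5, 57, 104, np.float64(0.421)), (545.1, 378.0, 57, 104, np.float64(0.394))]
[(533.1, -346.5, 57, 102, np.float64(0.417)), (367.5, -264.8, 75, 103, np.float64(0.26)), (389.0, 263.2, 76, 113, np.float64(0.261)), (543.7, 379.0, 61, 111, np.float64(0.405))]
```

View pics/ov_top.png

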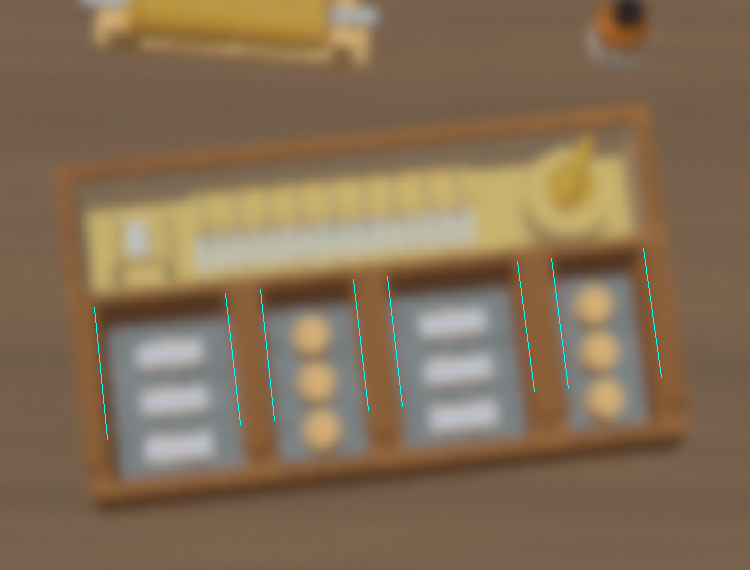

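View pics/ov_side.png

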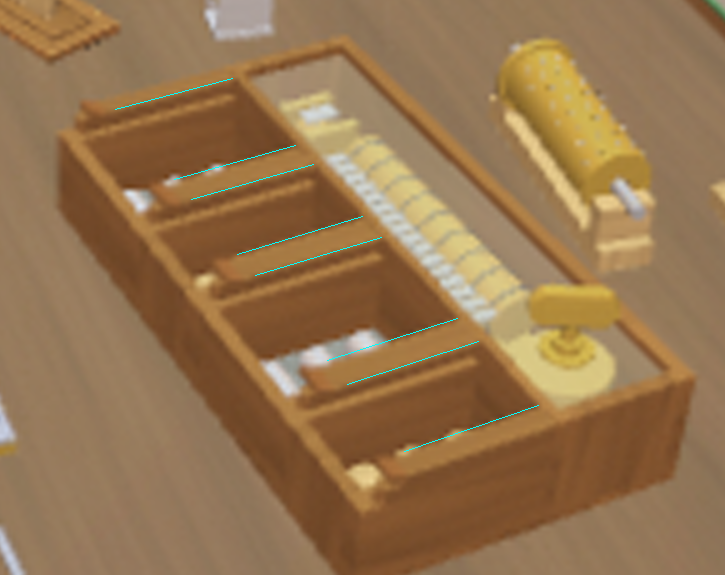

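```bash
python3 - <<'E'
from h import *
goto((368,-264.7,110),0.257)
E
```

```text
t 0.1 tool [ 157.5 -500.5  248.1] zhead -1.266 F [ 0.1 -0.8 -0.9] grip 91.7 q [-1.41  0.34  1.52  0.    1.28 -0.15]
D world [ 210.5  235.8 -138.1] -> shift cm [ 13.84  27.15 -16.16] rot [-1.523e+00 -1.000e-03 -1.000e-03]
```

Emit:
arm_command --plan '[{"ty":2.7,"tz":-1.6,"tx":1.0},{"ty":2.7,"tz":-1.6,"tx":1.0},{"ty":2.7,"tz":-1.6,"tx":1.0},{"ty":2.7,"tz":-1.6,"tx":1.0},{"ty":2.7,"tz":-1.6,"tx":1.0},{"ty":2.7,"tz":-1.6,"tx":1.0},{"ty":2.7,"tz":-1.6,"tx":1.0},{"ty":2.7,"tz":-1.6,"tx":1.0},{"ty":2.7,"tz":-1.6,"tx":1.0},{"ty":2.7,"tz":-1.6,"tx":1.0},{"wx":-0.145},{"wx":-0.145},{"wx":-0.145},{"wx":-0.145},{"wx":-0.145},{"wx":-0.145},{"wx":-0.145},{"wx":-0.145},{"wx":-0.145},{"wx":-0.145}]'

```text
invalid input at $.plan[0]: expected keys tx, ty, tz, wx, wy, wz, jaw
```

```bash
python3 - <<'E'
from h import *
L,I=lids(); print(L); S=imaging.capture('side'); print(lids('side',I=S)[0]); cv2.imwrite('pics/s1.png',S)
goto((368,-264.7,60),0.257)
E
```

```text
[(368.2, -264.6, 76, 104, np.float64(0.254)), (390.6, 262.3, 76, 103, np.float64(0.257)), (533.3, -346.6, 57, 104, np.float64(0.421)), (544.9, 377.9, 56, 104, np.float64(0.4))]
[(533.0, -346.5, 57, 102, np.float64(0.415)), (367.5, -264.8, 75, 103, np.float64(0.26)), (389.3, 262.6, 76, 114, np.float64(0.261)), (543.7, 379.0, 61, 111, np.float64(0.405))]
t 0.2 tool [ 157.5 -500.6  248.3] zhead -1.266 F [-1.3 -0.1  0.4] grip 92.0 q [-1.41  0.34  1.52 -0.    1.28 -0.15]
D world [ 210.5  235.9 -188.3] -> shift cm [ 18.85  27.15 -16.17] rot [-1.523e+00 -1.000e-03 -1.000e-03]
```

View pics/s1.png

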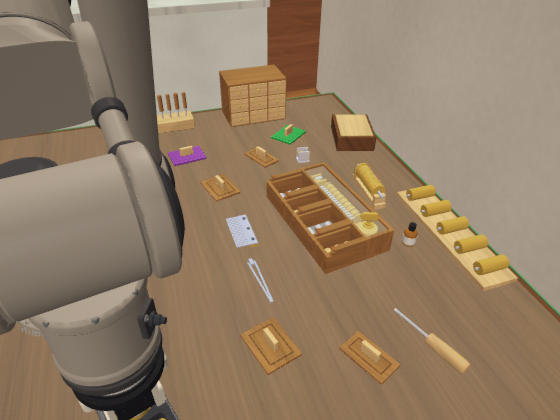

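Emit:
arm_command --plan '[{"tx":1.5,"ty":3.4,"tz":-2.0,"wx":0,"wy":0,"wz":0,"jaw":1},{"tx":1.5,"ty":3.4,"tz":-2.0,"wx":0,"wy":0,"wz":0,"jaw":1},{"tx":1.5,"ty":3.4,"tz":-2.0,"wx":0,"wy":0,"wz":0,"jaw":1},{"tx":1.5,"ty":3.4,"tz":-2.0,"wx":0,"wy":0,"wz":0,"jaw":1},{"tx":1.5,"ty":3.4,"tz":-2.0,"wx":0,"wy":0,"wz":0,"jaw":1},{"tx":1.5,"ty":3.4,"tz":-2.0,"wx":0,"wy":0,"wz":0,"jaw":1},{"tx":1.5,"ty":3.4,"tz":-2.0,"wx":0,"wy":0,"wz":0,"jaw":1},{"tx":1.5,"ty":3.4,"tz":-2.0,"wx":0,"wy":0,"wz":0,"jaw":1},{"tx":0,"ty":0,"tz":0,"wx":-0.14,"wy":0,"wz":0,"jaw":0.2},{"tx":0,"ty":0,"tz":0,"wx":-0.14,"wy":0,"wz":0,"jaw":0.2},{"tx":0,"ty":0,"tz":0,"wx":-0.14,"wy":0,"wz":0,"jaw":0.2},{"tx":0,"ty":0,"tz":0,"wx":-0.14,"wy":0,"wz":0,"jaw":0.2},{"tx":0,"ty":0,"tz":0,"wx":-0.14,"wy":0,"wz":0,"jaw":0.2},{"tx":0,"ty":0,"tz":0,"wx":-0.14,"wy":0,"wz":0,"jaw":0.2},{"tx":0,"ty":0,"tz":0,"wx":-0.14,"wy":0,"wz":0,"jaw":0.2},{"tx":0,"ty":0,"tz":0,"wx":-0.14,"wy":0,"wz":0,"jaw":0.2},{"tx":0,"ty":0,"tz":0,"wx":-0.14,"wy":0,"wz":0,"jaw":0.2},{"tx":0,"ty":0,"tz":0,"wx":-0.14,"wy":0,"wz":0,"jaw":0.2},{"tx":0,"ty":0,"tz":0,"wx":-0.12,"wy":0,"wz":0,"jaw":0.2},{"tx":0,"ty":0,"tz":0,"wx":0,"wy":0,"wz":0,"jaw":0.2}]'

```text
time: 2.2
tool_pos: [369.0, -266.6, 128.7]
tcp_rot: [2.893, 1.571, -3.135]
contact_force: [-0.1, 0.6, -0.5]
grip_width: 55.2
```

```bash
python3 - <<'E'
from h import *
S=imaging.capture('side'); cv2.imwrite('pics/s2.png',S);T=imaging.capture('top'); cv2.imwrite('pics/t2.png',T)
goto((368,-264.7,40),0.257)
E
```

```text
t 2.3 tool [ 369.  -266.6  128.7] zhead 0.251 F [ 0.5 -0.4  0. ] grip 55.3 q [-0.79  0.36  1.88 -0.    0.9  -1.04]
D world [ -1.    1.9 -88.7] -> shift cm [ 8.87  0.21 -0.05] rot [-0.006 -0.     0.   ]
```

View pics/s2.png

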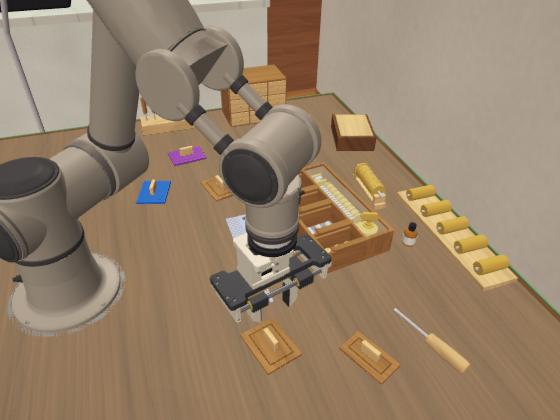

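The open gripper is above and in line with the wide lid at (271,345) in the side view. I'm descending and gripping now.

Emit:
arm_command --plan '[{"tx":3,"ty":0.2,"tz":-0.05,"wx":0,"wy":0,"wz":0,"jaw":0.2},{"tx":3,"ty":0,"tz":0,"wx":0,"wy":0,"wz":0,"jaw":0.2},{"tx":2,"ty":0,"tz":0,"wx":0,"wy":0,"wz":0,"jaw":0.2},{"tx":0.85,"ty":0,"tz":0,"wx":0,"wy":0,"wz":0,"jaw":0.2},{"tx":0,"ty":0,"tz":0,"wx":0,"wy":0,"wz":0,"jaw":0.2},{"tx":0,"ty":0,"tz":0,"wx":0,"wy":0,"wz":0,"jaw":-1},{"tx":0,"ty":0,"tz":0,"wx":0,"wy":0,"wz":0,"jaw":-1},{"tx":0,"ty":0,"tz":0,"wx":0,"wy":0,"wz":0,"jaw":-1},{"tx":0,"ty":0,"tz":0,"wx":0,"wy":0,"wz":0,"jaw":-1},{"tx":0,"ty":0,"tz":0,"wx":0,"wy":0,"wz":0,"jaw":-1},{"tx":0,"ty":0,"tz":0,"wx":0,"wy":0,"wz":0,"jaw":-1}]'

```text
time: 3.4
tool_pos: [368.1, -264.8, 40.4]
tcp_rot: [-1.204, 1.57, -0.95]
contact_force: [-0.3, 0.4, 0.2]
grip_width: 11.8
```

```bash
python3 - <<'E'
from h import *
S=imaging.capture('side'); crop(S,190,210,350,400,4,'pics/s3.png')
print(lids('side',I=S)[0])
goto((368,-264.7,140),1.696)
E
```

```text
[(533.0, -346.5, 57, 102, np.float64(0.415))]
t 3.5 tool [ 368.1 -264.8   40.4] zhead 0.254 F [-0.9  0.3  2.6] grip 9.7 q [-0.79  0.51  1.96 -0.    0.67 -1.05]
D world [-0.1  0.1 99.6] -> shift cm [-9.96  0.01 -0.  ] rot [-1.442 -0.     0.   ]
```

View pics/s3.png

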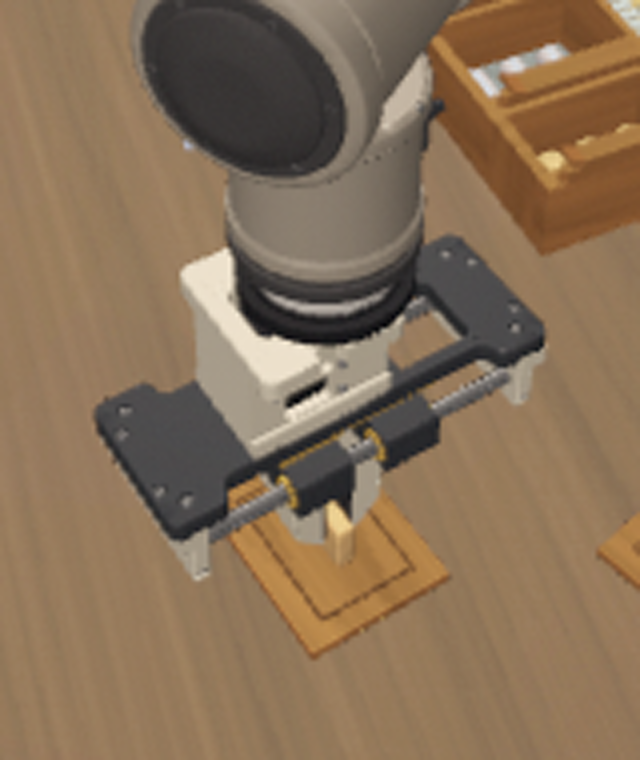

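The fingers hold the pull (crop ~(335,535)) and the lid is flat. I'm lifting it and turning it to the box heading.

Emit:
arm_command --plan '[{"tx":-2,"ty":0,"tz":0,"wx":0,"wy":0,"wz":0,"jaw":-1},{"tx":-2,"ty":0,"tz":0,"wx":0,"wy":0,"wz":0,"jaw":-1},{"tx":-2,"ty":0,"tz":0,"wx":0,"wy":0,"wz":0,"jaw":-1},{"tx":-2,"ty":0,"tz":0,"wx":0,"wy":0,"wz":0,"jaw":-1},{"tx":-2,"ty":0,"tz":0,"wx":0,"wy":0,"wz":0,"jaw":-1},{"tx":0,"ty":0,"tz":0,"wx":-0.12,"wy":0,"wz":0,"jaw":-1},{"tx":0,"ty":0,"tz":0,"wx":-0.12,"wy":0,"wz":0,"jaw":-1},{"tx":0,"ty":0,"tz":0,"wx":-0.12,"wy":0,"wz":0,"jaw":-1},{"tx":0,"ty":0,"tz":0,"wx":-0.12,"wy":0,"wz":0,"jaw":-1},{"tx":0,"ty":0,"tz":0,"wx":-0.12,"wy":0,"wz":0,"jaw":-1},{"tx":0,"ty":0,"tz":0,"wx":-0.12,"wy":0,"wz":0,"jaw":-1},{"tx":0,"ty":0,"tz":0,"wx":-0.12,"wy":0,"wz":0,"jaw":-1},{"tx":0,"ty":0,"tz":0,"wx":-0.12,"wy":0,"wz":0,"jaw":-1},{"tx":0,"ty":0,"tz":0,"wx":-0.12,"wy":0,"wz":0,"jaw":-1},{"tx":0,"ty":0,"tz":0,"wx":-0.12,"wy":0,"wz":0,"jaw":-1},{"tx":0,"ty":0,"tz":0,"wx":-0.12,"wy":0,"wz":0,"jaw":-1},{"tx":0,"ty":0,"tz":0,"wx":-0.12,"wy":0,"wz":0,"jaw":-1},{"tx":0,"ty":0,"tz":0,"wx":0,"wy":0,"wz":0,"jaw":-1}]'

```text
time: 5.25
tool_pos: [367.9, -264.6, 140.1]
tcp_rot: [0.783, 1.57, 2.478]
contact_force: [-1.1, 0.1, -0.6]
grip_width: 9.7
```

```bash
cat >> h.py <<'E'
BOX=[607.5,39.3,.125]; BAY=dict(n1=-120.1,w1=-43.4,n2=33.4,w2=110.2)
def bay(b,s):
    c,sn=np.cos(BOX[2]),np.sin(BOX[2]); x,y=-38-s,BAY[b]; return BOX[0]+c*x-sn*y,BOX[1]+sn*x+c*y
E
python3 - <<'E'
from h import *
goto((*bay('w1',125),120),1.696)
E
```

```text
t 5.2 tool [ 367.9 -264.6  140.1] zhead 1.695 F [-1.1  0.1 -0.6] grip 9.7 q [-0.79  0.34  1.87 -0.    0.93 -2.49]
D world [ 83.3 240.5 -20.1] -> shift cm [  2.01 -11.25  22.83] rot [-0.001  0.    -0.   ]
```

Emit:
arm_command --plan '[{"tx":0.25,"ty":-1.4,"tz":2.85,"wx":0,"wy":0,"wz":0,"jaw":-1},{"tx":0.25,"ty":-1.4,"tz":2.85,"wx":0,"wy":0,"wz":0,"jaw":-1},{"tx":0.25,"ty":-1.4,"tz":2.85,"wx":0,"wy":0,"wz":0,"jaw":-1},{"tx":0.25,"ty":-1.4,"tz":2.85,"wx":0,"wy":0,"wz":0,"jaw":-1},{"tx":0.25,"ty":-1.4,"tz":2.85,"wx":0,"wy":0,"wz":0,"jaw":-1},{"tx":0.25,"ty":-1.4,"tz":2.85,"wx":0,"wy":0,"wz":0,"jaw":-1},{"tx":0.25,"ty":-1.4,"tz":2.85,"wx":0,"wy":0,"wz":0,"jaw":-1},{"tx":0.25,"ty":-1.4,"tz":2.85,"wx":0,"wy":0,"wz":0,"jaw":-1},{"tx":0,"ty":0,"tz":0,"wx":0,"wy":0,"wz":0,"jaw":-1}]'

```text
time: 6.15
tool_pos: [451.6, -22.0, 119.9]
tcp_rot: [0.118, 1.57, 1.813]
contact_force: [-0.3, 0.1, -0.6]
grip_width: 9.8
```

```bash
python3 - <<'E'
from h import *
goto((*bay('w1',94),94.5),1.696)
S=imaging.capture('side'); T=imaging.capture('top')
crop(S,200,150,400,300,4,'pics/s4.png'); crop(T,215,120,345,280,4.5,'pics/t4.png')
E
```

```text
t 6.2 tool [451.6 -22.  119.9] zhead 1.694 F [-0.3  0.1 -0.6] grip 9.8 q [-0.22  0.37  1.89  0.    0.88 -1.91]
D world [ 30.3   1.8 -25.4] -> shift cm [ 2.54 -3.03 -0.2 ] rot [-0.002  0.001 -0.   ]
```

View pics/s4.png

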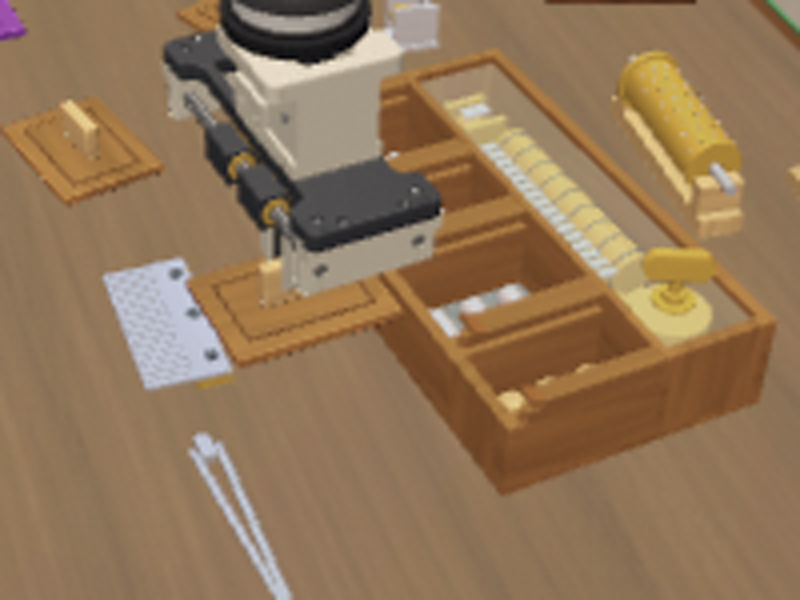

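View pics/t4.png

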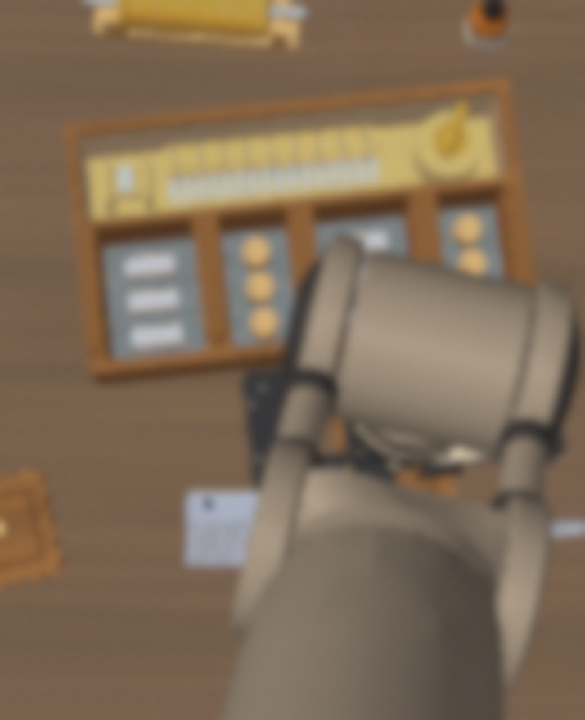

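```bash
python3 - <<'E'
from h import *
p=np.array([451.6,-22.0]);a=.124;c,s=np.cos(a),np.sin(a)
for x,y in [(50,-38),(-50,-38),(-50,38)]:
    for z in (79.5,85.5): print(x,y,z,((proj('side',[p[0]+c*x-s*y,p[1]+s*x+c*y,z])[0]+.5-[200,150])*4).round(1))
E
```

```text
50 -38 79.5 [403.5 319.1]
50 -38 85.5 [403.9 310.9]
-50 -38 79.5 [238.4 371.6]
-50 -38 85.5 [238.2 363.3]
-50 38 79.5 [184.  288.3]
-50 38 85.5 [183.6 280.2]
```

```bash
python3 - <<'E'
from h import *
S=imaging.capture('side'); cv2.imwrite('pics/s5.png',S); crop(S,240,195,310,245,11,'pics/s5c.png')
E
```

```text
(no output)
```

View pics/s5c.png

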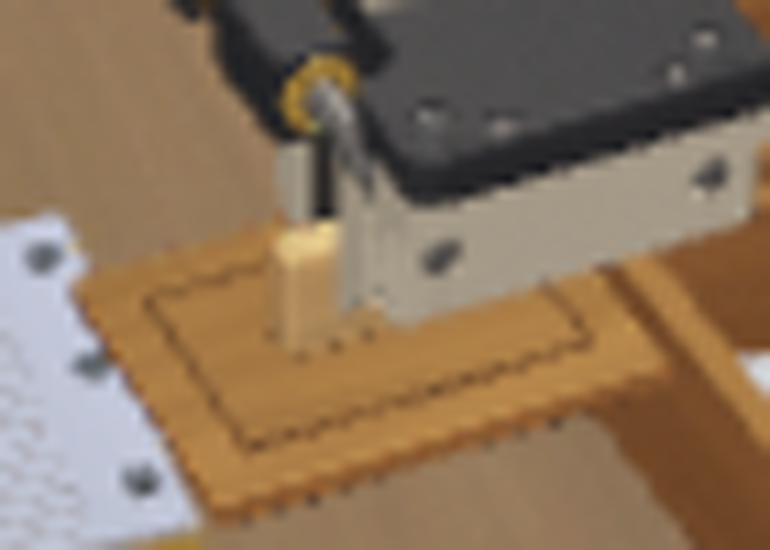

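```bash
python3 - <<'E'
from h import *
S=cv2.imread('pics/side0.png')
def draw(q,u0,v0,u1,v1,k,name):
    o=cv2.resize(S[v0:v1,u0:u1],None,fx=k,fy=k,interpolation=cv2.INTER_CUBIC)
    c,sn=np.cos(q[2]),np.sin(q[2])
    def ln(A,B,col):
        P=[[q[0]+c*x-sn*y,q[1]+sn*x+c*y,z] for x,y,z in (A,B)]
        a=((proj('side',P)+.5-[u0,v0])*k).astype(int); cv2.line(o,tuple(a[0].tolist()),tuple(a[1].tolist()),col,1)
    ln((-88,-157.5,52),(-88,157.5,52),(255,255,0)); ln((-88,-157.5,52),(-76,-157.5,52),(255,255,0)); ln((-88,-157.5,52),(-88,-157.5,0),(255,255,0))
    ln((88,-157.5,65),(88,157.5,65),(255,255,0)); ln((88,-157.5,65),(-50,-157.5,65),(0,255,255));ln((88,-157.5,65),(88,-157.5,0),(255,255,0))
    ln((-88,157.5,52),(-88,157.5,0),(255,255,0))
    for b,w in [(-120.1,58.8),(-43.4,78.8),(33.4,58.8),(110.2,78.8)]:
        for e in (-1,1): ln((-88,b+e*(w/2-5),52),(-70,b+e*(w/2-5),52),(255,0,255))
    cv2.imwrite(name,o)
q=(607.5,39.3,.125)
draw(q,305,205,400,275,8,'pics/c1.png'); draw(q,258,155,353,225,8,'pics/c2.png')
E
```

```text
(no output)
```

View pics/c1.png

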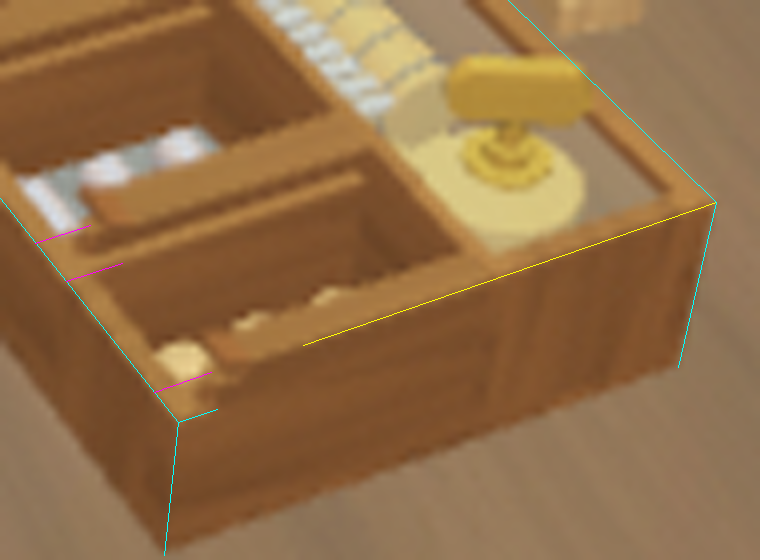

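View pics/c2.png

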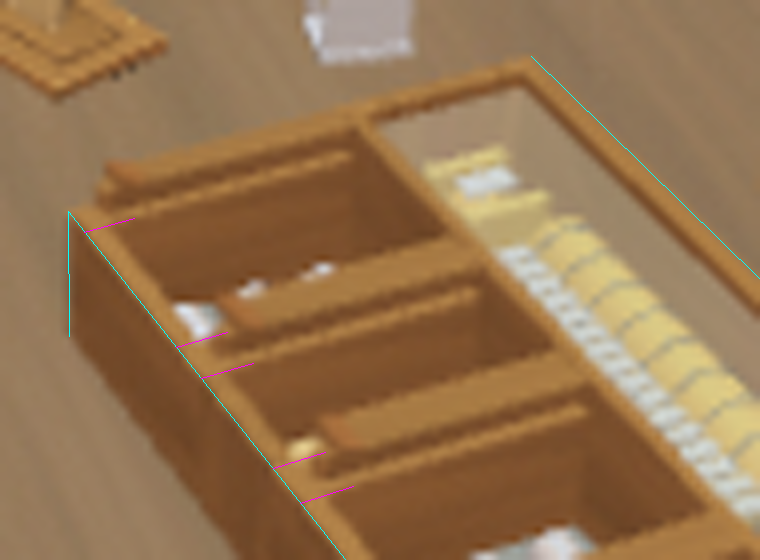

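```bash
python3 - <<'E'
from h import *
p=np.array([451.6,-22.0]);a=.124;c,s=np.cos(a),np.sin(a)
Rm=np.array([[c,s],[-s,c]])
o=cast('side',(np.array([(668,362),(210,510),(75,285)])/11+[240,195]-.5),85.5)[:,:2]
pr=np.array([[p[0]+c*x-s*y,p[1]+s*x+c*y] for x,y in [(50,-38),(-50,-38),(-50,38)]])
print('lid obs-pred in box axes',((o-pr)@Rm.T).round(2))
q=BOX
B=[((178,420),305,205,(-88,-157.5,52)),((163,548),305,205,(-88,-157.5,0)),((718,197),305,205,(88,-157.5,65)),((679,365),305,205,(88,-157.5,0)),((72,205),258,155,(-88,157.5,52)),((72,335),258,155,(-88,157.5,0)),((530,56),258,155,(88,157.5,65))]
for uv,u0,v0,(x,y,z) in B:
    w=cast('side',np.array(uv)/8+[u0,v0]-.5,z)[0,:2]; d=w-[q[0]+c*x-s*y,q[1]+s*x+c*y]; print((x,y,z),(Rm@d).round(2))
E
```

```text
lid obs-pred in box axes [[-0.78 -0.31]
 [-1.56 -1.13]
 [ 0.7  -3.65]]
(-88, -157.5, 52) [0.49 0.91]
(-88, -157.5, 0) [1.3  2.64]
(88, -157.5, 65) [2.   1.72]
(88, -157.5, 0) [0.87 0.87]
(-88, 157.5, 52) [2.51 2.88]
(-88, 157.5, 0) [1.03 0.58]
(88, 157.5, 65) [-0.3   0.69]
```

```bash
python3 - <<'E'
from h import *
S=cv2.imread('pics/top0.png')
def draw(q,u0,v0,u1,v1,k,name):
    o=cv2.resize(S[v0:v1,u0:u1],None,fx=k,fy=k,interpolation=cv2.INTER_NEAREST)
    c,sn=np.cos(q[2]),np.sin(q[2])
    def ln(A,B,col):
        P=[[q[0]+c*x-sn*y,q[1]+sn*x+c*y,z] for x,y,z in (A,B)]
        a=((proj('top',P)+.5-[u0,v0])*k).astype(int); cv2.line(o,tuple(a[0].tolist()),tuple(a[1].tolist()),col,1)
    C=(255,255,0)
    ln((-88,-157.5,52),(-88,157.5,52),C); ln((-88,-157.5,0),(-88,157.5,0),C)
    ln((88,-157.5,65),(88,157.5,65),C); ln((88,-157.5,65),(-70,-157.5,65),C); ln((88,157.5,65),(-70,157.5,65),C)
    for b,w in [(-120.1,58.8),(-43.4,78.8),(33.4,58.8),(110.2,78.8)]:
        for e in (-1,1): ln((-60,b+e*(w/2-5),66),(8,b+e*(w/2-5),66),(0,255,255))
    cv2.imwrite(name,o)
draw((607.5,39.3,.125),225,130,285,210,9,'pics/d1.png'); draw((607.5,39.3,.125),283,130,343,210,9,'pics/d2.png')
a=cv2.imread('pics/d1.png');b=cv2.imread('pics/d2.png');cv2.imwrite('pics/d.png',cv2.resize(np.hstack([a,b]),(800,533)))
E
```

```text
(no output)
```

View pics/d.png

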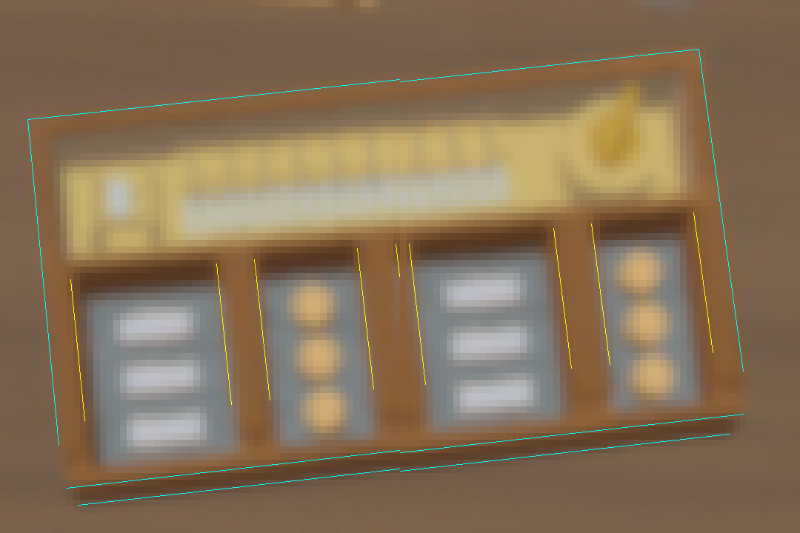

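```bash
sed -i 's/BOX=\[607.5,39.3/BOX=[607.5,40.3/' h.py; python3 - <<'E'
from h import *
goto((*bay('w1',95),94.4),1.696)
E
```

```text
t 6.3 tool [450.9 -25.  120.1] zhead 1.693 F [-0.3 -1.1 -0.6] grip 9.6 q [-0.23  0.37  1.89 -0.    0.88 -1.92]
D world [ 30.    5.6 -25.7] -> shift cm [ 2.57 -3.05  0.2 ] rot [-0.003 -0.    -0.   ]
```

```bash
sed -i 's/BOX=\[607.5,40.3/BOX=[607.5,39.4/' h.py; python3 - <<'E'
from h import *
goto((*bay('w1',95),94.4),1.696)
E
```

```text
t 6.3 tool [450.9 -25.  120.1] zhead 1.693 F [-0.3 -1.1 -0.6] grip 9.6 q [-0.23  0.37  1.89 -0.    0.88 -1.92]
D world [ 30.    4.7 -25.7] -> shift cm [ 2.57 -3.04  0.11] rot [-0.003 -0.    -0.   ]
```

Emit:
arm_command --plan '[{"tx":0,"ty":-1,"tz":0.1,"wx":0,"wy":0,"wz":0,"jaw":-1},{"tx":0,"ty":-1,"tz":0,"wx":0,"wy":0,"wz":0,"jaw":-1},{"tx":0,"ty":-1,"tz":0,"wx":0,"wy":0,"wz":0,"jaw":-1},{"tx":1,"ty":0,"tz":0,"wx":0,"wy":0,"wz":0,"jaw":-1},{"tx":1,"ty":0,"tz":0,"wx":0,"wy":0,"wz":0,"jaw":-1},{"tx":0,"ty":0,"tz":0,"wx":0,"wy":0,"wz":0,"jaw":-1},{"tx":0,"ty":0,"tz":0,"wx":0,"wy":0,"wz":0,"jaw":-1},{"tx":0,"ty":0,"tz":0,"wx":0,"wy":0,"wz":0,"jaw":-1}]'

```text
time: 7.1
tool_pos: [480.7, -20.1, 100.3]
tcp_rot: [2.937, 1.571, -1.652]
contact_force: [0.6, 0.4, -0.4]
grip_width: 9.5
```

```bash
python3 - <<'E'
from h import *
goto((*bay('w1',95),94.4),1.696)
S=imaging.capture('side'); cv2.imwrite('pics/s6.png',S); crop(S,250,185,330,245,10,'pics/s6c.png')
goto((*bay('w1',95),94.4),1.696)
E
```

```text
t 7.1 tool [480.7 -20.1 100.3] zhead 1.694 F [ 0.6  0.4 -0.4] grip 9.5 q [-0.2   0.45  1.84 -0.    0.86 -1.9 ]
D world [ 0.2 -0.2 -5.9] -> shift cm [ 0.59 -0.02 -0.02] rot [-0.002 -0.    -0.   ]
t 7.2 tool [480.8 -20.1 100.4] zhead 1.694 F [ 0.6 -0.2 -1.3] grip 10.1 q [-0.2   0.45  1.84 -0.    0.86 -1.89]
D world [ 0.1 -0.1 -6. ] -> shift cm [ 0.6  -0.01 -0.02] rot [-0.002 -0.     0.   ]
```

View pics/s6c.png

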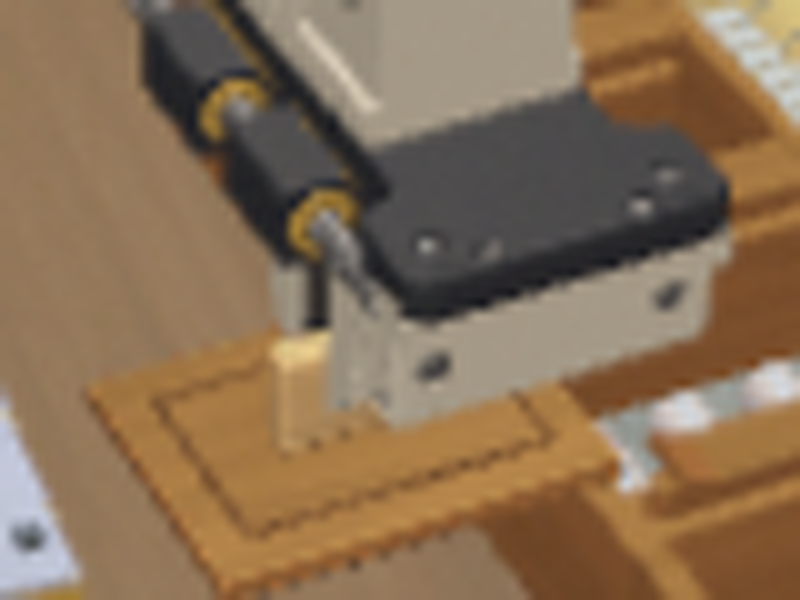

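Emit:
arm_command --plan '[{"tx":0.3,"ty":0,"tz":0,"wx":0,"wy":0,"wz":0,"jaw":-1},{"tx":0.3,"ty":0,"tz":0,"wx":0,"wy":0,"wz":0,"jaw":-1},{"tx":0.1,"ty":0,"tz":0,"wx":0,"wy":0,"wz":0,"jaw":-1},{"tx":0,"ty":0,"tz":0,"wx":0,"wy":0,"wz":0,"jaw":-1},{"tx":0,"ty":0,"tz":0,"wx":0,"wy":0,"wz":0,"jaw":-1}]'

```text
time: 7.65
tool_pos: [480.8, -20.1, 93.2]
tcp_rot: [3.012, 1.571, -1.577]
contact_force: [0.0, 0.2, -1.5]
grip_width: 9.9
```

```bash
python3 - <<'E'
from h import *
S=imaging.capture('side'); cv2.imwrite('pics/s7.png',S)
u0,v0,k=280,200,14
o=cv2.resize(S[200:250,280:335],None,fx=k,fy=k,interpolation=cv2.INTER_CUBIC)
q=BOX;c,sn=np.cos(q[2]),np.sin(q[2])
for y,col in [(-82.8,(0,255,255)),(-81.4,(255,255,0)),(-86.8,(255,0,255))]:
    P=[[q[0]+c*x-sn*y,q[1]+sn*x+c*y,52] for x in (-100,-70)]
    a=((proj('side',P)+.5-[u0,v0])*k).astype(int); cv2.line(o,tuple(a[0].tolist()),tuple(a[1].tolist()),col,1)
cv2.imwrite('pics/s7c.png',o)
goto((*bay('w1',95),93.2),1.696)
E
```

```text
t 7.7 tool [480.9 -20.1  93.2] zhead 1.694 F [ 0.2  0.3 -0.3] grip 10.1 q [-0.2   0.46  1.84 -0.    0.84 -1.89]
D world [ 0.1 -0.2 -0. ] -> shift cm [ 0.   -0.   -0.02] rot [-0.002 -0.     0.   ]
```

View pics/s7c.png

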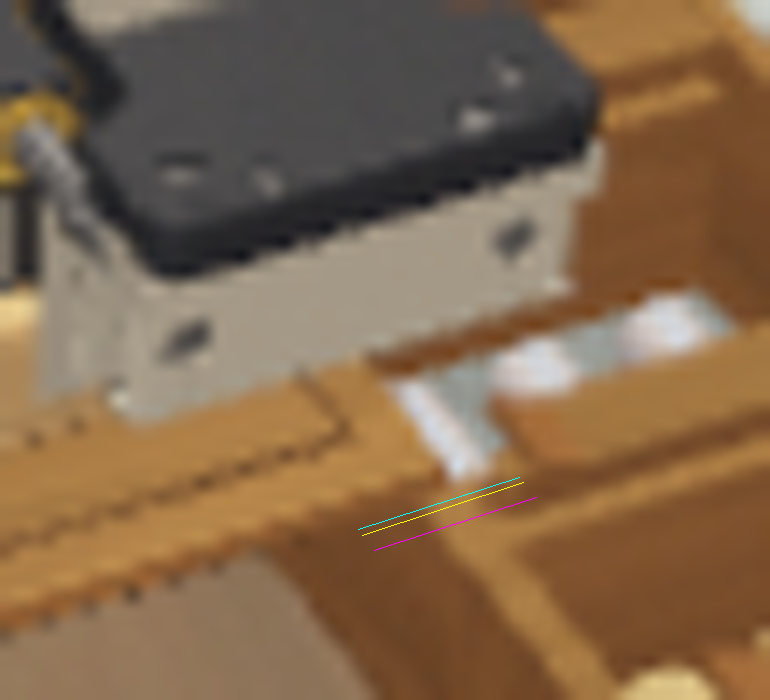

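```bash
python3 - <<'E'
from h import *
S=cv2.imread('pics/s7.png')
u0,v0,k=275,195,12
o=cv2.resize(S[195:245,275:340],None,fx=k,fy=k,interpolation=cv2.INTER_CUBIC)
q=BOX;c,sn=np.cos(q[2]),np.sin(q[2])
def ln(A,B,col):
    P=[[q[0]+c*x-sn*y,q[1]+sn*x+c*y,z] for x,y,z in (A,B)]
    a=((proj('side',P)+.5-[u0,v0])*k).astype(int); cv2.line(o,tuple(a[0].tolist()),tuple(a[1].tolist()),col,1)
ln((-88,-95.7,52),(10,-95.7,52),(255,255,0)); ln((-88,-77.8,52),(10,-77.8,52),(255,255,0))
ln((-88,-157,52),(-88,157,52),(255,255,255))
ln((-66,-77.8,68),(10,-77.8,68),(0,255,0)); ln((-66,-95.7,68),(10,-95.7,68),(0,255,0))
# lid in hand
p=np.array([480.8,-20.1]);a=.123;cc,ss=np.cos(a),np.sin(a)
for z in (52.8,58.8):
    P=[[p[0]+cc*x-ss*y,p[1]+ss*x+cc*y,z] for x,y in [(-50,-38),(50,-38),(50,38)]]
    b=((proj('side',P)+.5-[u0,v0])*k).astype(int); cv2.polylines(o,[b],False,(255,0,255),1)
cv2.imwrite('pics/s7d.png',o)
E
```

```text
(no output)
```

View pics/s7d.png

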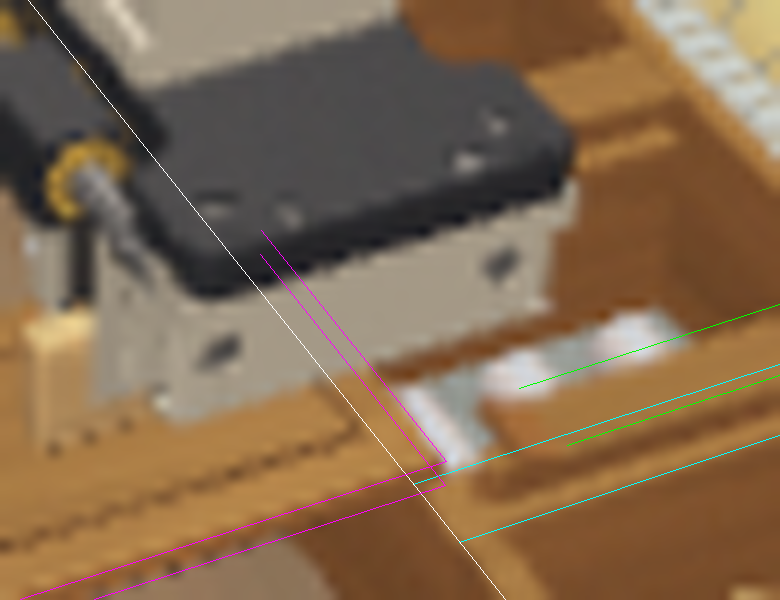

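The lid edge at crop (440,480) lines up with the groove to within about 1 mm. I'm sliding it in gently.

Emit:
arm_command --plan '[{"tx":0,"ty":-0.4,"tz":0,"wx":0,"wy":0,"wz":0,"jaw":-1},{"tx":0,"ty":-0.4,"tz":0,"wx":0,"wy":0,"wz":0,"jaw":-1},{"tx":0,"ty":-0.4,"tz":0,"wx":0,"wy":0,"wz":0,"jaw":-1},{"tx":0,"ty":-0.4,"tz":0,"wx":0,"wy":0,"wz":0,"jaw":-1},{"tx":0,"ty":-0.4,"tz":0,"wx":0,"wy":0,"wz":0,"jaw":-1},{"tx":0,"ty":0,"tz":0,"wx":0,"wy":0,"wz":0,"jaw":-1},{"tx":0,"ty":0,"tz":0,"wx":0,"wy":0,"wz":0,"jaw":-1}]'

```text
time: 8.4
tool_pos: [500.6, -17.5, 93.1]
tcp_rot: [1.615, 1.57, -2.974]
contact_force: [-0.3, 0.4, -0.9]
grip_width: 9.5
```

```bash
python3 - <<'E'
from h import *
S=imaging.capture('side'); cv2.imwrite('pics/s8.png',S); crop(S,265,185,345,245,10,'pics/s8c.png')
goto((*bay('w1',75),93.2),1.696)
E
```

```text
t 8.4 tool [500.5 -17.6  93.1] zhead 1.694 F [-0.3  1.  -0.7] grip 9.6 q [-0.19  0.49  1.79 -0.    0.87 -1.88]
D world [ 0.3 -0.2  0.1] -> shift cm [-0.01 -0.03 -0.02] rot [-0.002 -0.    -0.   ]
```

View pics/s8c.png

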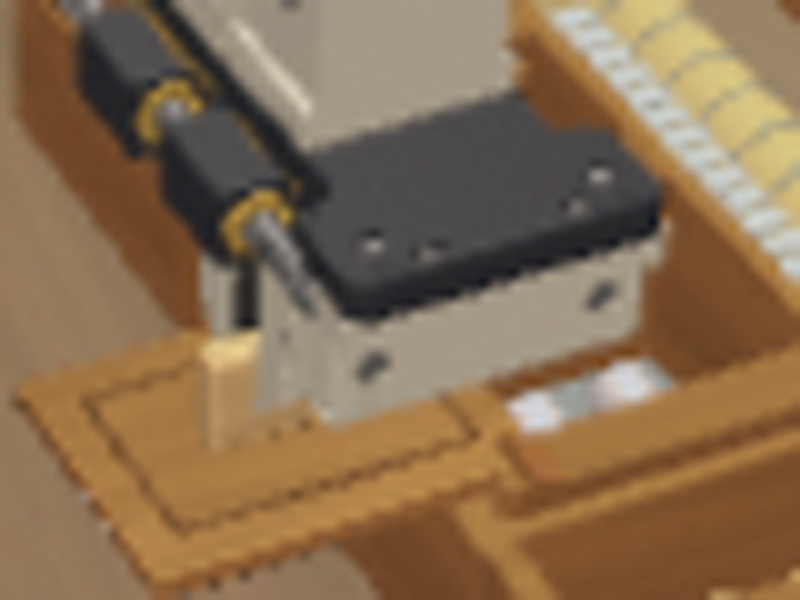

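The lid goes under the lips with no force. Continuing.

Emit:
arm_command --plan '[{"tx":0,"ty":-0.5,"tz":0,"wx":0,"wy":0,"wz":0,"jaw":-1},{"tx":0,"ty":-0.5,"tz":0,"wx":0,"wy":0,"wz":0,"jaw":-1},{"tx":0,"ty":-0.5,"tz":0,"wx":0,"wy":0,"wz":0,"jaw":-1},{"tx":0,"ty":-0.5,"tz":0,"wx":0,"wy":0,"wz":0,"jaw":-1},{"tx":0,"ty":-0.5,"tz":0,"wx":0,"wy":0,"wz":0,"jaw":-1},{"tx":0,"ty":-0.5,"tz":0,"wx":0,"wy":0,"wz":0,"jaw":-1},{"tx":0,"ty":-0.5,"tz":0,"wx":0,"wy":0,"wz":0,"jaw":-1},{"tx":0,"ty":-0.5,"tz":0,"wx":0,"wy":0,"wz":0,"jaw":-1},{"tx":0,"ty":-0.5,"tz":0,"wx":0,"wy":0,"wz":0,"jaw":-1},{"tx":0,"ty":-0.5,"tz":0,"wx":0,"wy":0,"wz":0,"jaw":-1},{"tx":0,"ty":-0.5,"tz":0,"wx":0,"wy":0,"wz":0,"jaw":-1},{"tx":0,"ty":-0.5,"tz":0,"wx":0,"wy":0,"wz":0,"jaw":-1},{"tx":0,"ty":-0.5,"tz":0,"wx":0,"wy":0,"wz":0,"jaw":-1},{"tx":0,"ty":0,"tz":0,"wx":0,"wy":0,"wz":0,"jaw":-1}]'

```text
time: 9.85
tool_pos: [565.9, -9.6, 93.2]
tcp_rot: [-1.962, 1.57, -0.268]
contact_force: [0.4, -0.5, -1.5]
grip_width: 9.7
```

```bash
python3 - <<'E'
from h import *
goto((*bay('w1',0),93.2),1.696)
E
```

```text
t 9.8 tool [565.9  -9.6  93.2] zhead 1.694 F [ 0.4 -0.5 -1.5] grip 9.7 q [-0.15  0.58  1.61 -0.    0.95 -1.85]
D world [ 9.3  1.2 -0. ] -> shift cm [ 0.   -0.94 -0.  ] rot [-0.002 -0.     0.001]
```

Emit:
arm_command --plan '[{"tx":0,"ty":-0.3,"tz":0,"wx":0,"wy":0,"wz":0,"jaw":-1},{"tx":0,"ty":-0.3,"tz":0,"wx":0,"wy":0,"wz":0,"jaw":-1},{"tx":0,"ty":-0.2,"tz":0,"wx":0,"wy":0,"wz":0,"jaw":-1},{"tx":0,"ty":-0.1,"tz":0,"wx":0,"wy":0,"wz":0,"jaw":-1},{"tx":0,"ty":0,"tz":0,"wx":0,"wy":0,"wz":0,"jaw":-1}]'

```text
time: 10.35
tool_pos: [574.2, -8.5, 93.2]
tcp_rot: [2.874, 1.571, -1.715]
contact_force: [0.5, 0.4, -1.7]
grip_width: 9.9
```

Emit:
arm_command --plan '[{"tx":0,"ty":-0.1,"tz":0,"wx":0,"wy":0,"wz":0,"jaw":-1},{"tx":0,"ty":-0.1,"tz":0,"wx":0,"wy":0,"wz":0,"jaw":-1},{"tx":0,"ty":0,"tz":0,"wx":0,"wy":0,"wz":0,"jaw":-1}]'

```text
time: 10.65
tool_pos: [574.7, -8.3, 93.0]
tcp_rot: [1.496, 1.567, -3.093]
contact_force: [-6.3, -1.4, 1.9]
grip_width: 9.9
```

Contact at the partition, with 6 N back on the tool. One more firm nudge, then I'll release.

Emit:
arm_command --plan '[{"tx":0,"ty":-0.1,"tz":0,"wx":0,"wy":0,"wz":0,"jaw":-1},{"tx":0,"ty":-0.05,"tz":0,"wx":0,"wy":0,"wz":0,"jaw":-1},{"tx":0,"ty":0,"tz":0,"wx":0,"wy":0,"wz":0,"jaw":-1}]'

```text
time: 10.95
tool_pos: [574.8, -8.3, 92.8]
tcp_rot: [1.494, 1.564, -3.095]
contact_force: [-9.2, -2.7, 4.9]
grip_width: 9.6
```

Emit:
arm_command --plan '[{"tx":0,"ty":0,"tz":0,"wx":0,"wy":0,"wz":0,"jaw":-0.4},{"tx":0,"ty":0,"tz":0,"wx":0,"wy":0,"wz":0,"jaw":-0.4},{"tx":0,"ty":0,"tz":0,"wx":0,"wy":0,"wz":0,"jaw":-0.4},{"tx":-2,"ty":0,"tz":0,"wx":0,"wy":0,"wz":0,"jaw":-0.4},{"tx":-2,"ty":0,"tz":0,"wx":0,"wy":0,"wz":0,"jaw":-0.4},{"tx":-2,"ty":0,"tz":0,"wx":0,"wy":0,"wz":0,"jaw":-0.4},{"tx":0,"ty":4.5,"tz":0,"wx":0,"wy":0,"wz":0,"jaw":-0.4},{"tx":0,"ty":4.5,"tz":0,"wx":0,"wy":0,"wz":0,"jaw":-0.4},{"tx":0,"ty":4.5,"tz":0,"wx":0,"wy":0,"wz":0,"jaw":-0.4},{"tx":0,"ty":0,"tz":0,"wx":0,"wy":0,"wz":0,"jaw":-0.4}]'

```text
time: 11.95
tool_pos: [437.5, -24.0, 152.4]
tcp_rot: [1.26, 1.564, 2.953]
contact_force: [-0.5, -1.1, 0.0]
grip_width: 27.5
```

```bash
python3 - <<'E'
from h import *
S=imaging.capture('side'); cv2.imwrite('pics/s9.png',S); crop(S,260,155,400,270,5.5,'pics/s9c.png')
L,I=lids(); print(L); print(lids('side',I=S)[0])
goto((533.2,-346.5,100),0.42)
E
```

```text
[(390.8, 262.2, 77, 103, np.float64(0.241)), (533.8, -347.4, 58, 105, np.float64(0.434)), (545.1, 378.0, 56, 104, np.float64(0.405))]
[(533.1, -346.5, 57, 102, np.float64(0.417)), (389.0, 263.3, 76, 113, np.float64(0.261))]
t 12.1 tool [443.9 -24.8 153.8] zhead 1.693 F [ 0.2 -0.6  0.3] grip 27.3 q [-0.23  0.31  1.87  0.    0.96 -1.92]
D world [  89.3 -321.7  -53.8] -> shift cm [  5.42  -4.92 -33.02] rot [1.273e+00 1.000e-03 2.000e-03]
```

View pics/s9c.png

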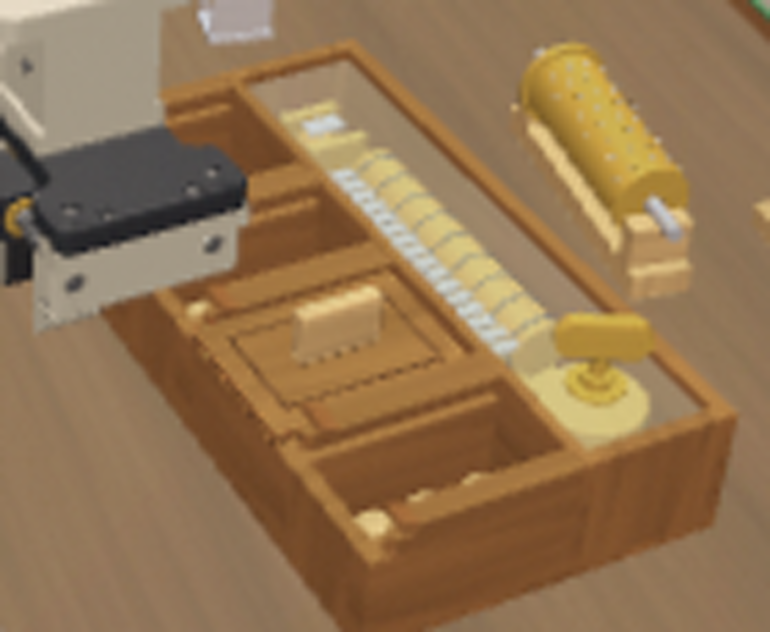

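Lid w1 is home: its front edge is flush at crop (250,400). Next is the narrow lid at right, top-view (400,196).

Emit:
arm_command --plan '[{"tx":0,"ty":-0.6,"tz":-4.1,"wx":0,"wy":0,"wz":0,"jaw":0},{"tx":0,"ty":-0.6,"tz":-4.1,"wx":0,"wy":0,"wz":0,"jaw":0},{"tx":0,"ty":-0.6,"tz":-4.1,"wx":0,"wy":0,"wz":0,"jaw":0},{"tx":0,"ty":-0.6,"tz":-4.1,"wx":0,"wy":0,"wz":0,"jaw":0},{"tx":0,"ty":-0.6,"tz":-4.1,"wx":0,"wy":0,"wz":0,"jaw":0},{"tx":0,"ty":-0.6,"tz":-4.1,"wx":0,"wy":0,"wz":0,"jaw":0},{"tx":0,"ty":-0.6,"tz":-4.1,"wx":0,"wy":0,"wz":0,"jaw":0},{"tx":0,"ty":-0.7,"tz":-4.3,"wx":0,"wy":0,"wz":0,"jaw":0},{"tx":0.6,"ty":0,"tz":0,"wx":0.14,"wy":0,"wz":0,"jaw":0},{"tx":0.6,"ty":0,"tz":0,"wx":0.14,"wy":0,"wz":0,"jaw":0},{"tx":0.6,"ty":0,"tz":0,"wx":0.14,"wy":0,"wz":0,"jaw":0},{"tx":0.6,"ty":0,"tz":0,"wx":0.14,"wy":0,"wz":0,"jaw":0},{"tx":0.6,"ty":0,"tz":0,"wx":0.14,"wy":0,"wz":0,"jaw":0},{"tx":0.6,"ty":0,"tz":0,"wx":0.14,"wy":0,"wz":0,"jaw":0},{"tx":0.6,"ty":0,"tz":0,"wx":0.14,"wy":0,"wz":0,"jaw":0},{"tx":0.6,"ty":0,"tz":0,"wx":0.14,"wy":0,"wz":0,"jaw":0},{"tx":0.6,"ty":0,"tz":0,"wx":0.14,"wy":0,"wz":0,"jaw":0},{"tx":0,"ty":0,"tz":0,"wx":0,"wy":0,"wz":0,"jaw":0},{"tx":0,"ty":0,"tz":0,"wx":0,"wy":0,"wz":0,"jaw":0}]'

```text
time: 13.95
tool_pos: [533.8, -346.5, 99.0]
tcp_rot: [-1.159, 1.57, -0.721]
contact_force: [1.3, 0.1, -0.1]
grip_width: 46.0
```

```bash
python3 - <<'E'
from h import *
S=imaging.capture('side'); cv2.imwrite('pics/s10.png',S); print(lids('side',I=S)[0])
goto((533.3,-346.6,40.3),0.419)
E
```

```text
[(533.1, -346.5, 56, 102, np.float64(0.416)), (389.1, 263.3, 76, 113, np.float64(0.261)), (543.8, 378.9, 61, 111, np.float64(0.41))]
t 14.0 tool [ 533.6 -346.5   99.3] zhead 0.438 F [-0.1 -0.7 -0.2] grip 45.6 q [-0.7   0.68  1.38 -0.    1.08 -1.13]
D world [ -0.3  -0.1 -59. ] -> shift cm [ 5.9   0.01 -0.04] rot [0.019 0.    0.001]
```

View pics/s10.png

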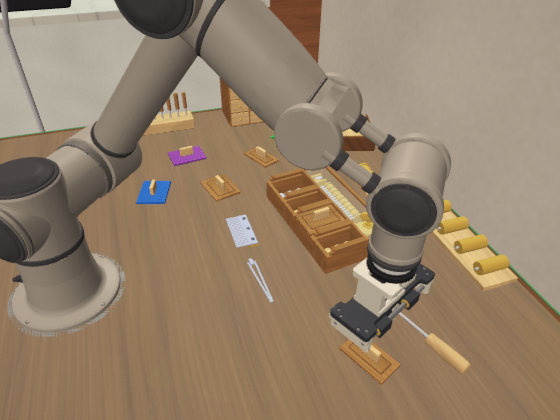

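The gripper is over the narrow lid (side view (370,356)) and the lid hasn't moved. Gripping.

Emit:
arm_command --plan '[{"tx":2,"ty":0,"tz":0,"wx":0.02,"wy":0,"wz":0,"jaw":0},{"tx":2,"ty":0,"tz":0,"wx":0,"wy":0,"wz":0,"jaw":0},{"tx":1.9,"ty":0,"tz":0,"wx":0,"wy":0,"wz":0,"jaw":0},{"tx":0,"ty":0,"tz":0,"wx":0,"wy":0,"wz":0,"jaw":0},{"tx":0,"ty":0,"tz":0,"wx":0,"wy":0,"wz":0,"jaw":-1},{"tx":0,"ty":0,"tz":0,"wx":0,"wy":0,"wz":0,"jaw":-1},{"tx":0,"ty":0,"tz":0,"wx":0,"wy":0,"wz":0,"jaw":-1},{"tx":0,"ty":0,"tz":0,"wx":0,"wy":0,"wz":0,"jaw":-1},{"tx":0,"ty":0,"tz":0,"wx":0,"wy":0,"wz":0,"jaw":-1},{"tx":0,"ty":0,"tz":0,"wx":0,"wy":0,"wz":0,"jaw":-1},{"tx":-2,"ty":0,"tz":0,"wx":0,"wy":0,"wz":0,"jaw":-1},{"tx":-2,"ty":0,"tz":0,"wx":0,"wy":0,"wz":0,"jaw":-1},{"tx":-2,"ty":0,"tz":0,"wx":0,"wy":0,"wz":0,"jaw":-1},{"tx":-2,"ty":0,"tz":0,"wx":0,"wy":0,"wz":0,"jaw":-1},{"tx":0,"ty":0,"tz":0,"wx":0,"wy":0,"wz":0,"jaw":-1}]'

```text
time: 15.5
tool_pos: [534.0, -347.1, 123.2]
tcp_rot: [-1.118, 1.565, -0.704]
contact_force: [-0.5, -0.6, -1.1]
grip_width: 9.3
```

```bash
python3 - <<'E'
from h import *
goto((*bay('n1',130),120),1.696)
S=imaging.capture('side'); crop(S,300,220,460,380,4.5,'pics/s11.png')
E
```

```text
t 15.5 tool [ 534.  -347.1  123.2] zhead 0.414 F [-0.5 -0.6 -1.1] grip 9.3 q [-0.7   0.65  1.36 -0.    1.12 -1.11]
D world [-78.3 246.4  -3.2] -> shift cm [ 0.19 25.71  2.75] rot [-1.282e+00 -1.000e-03  6.000e-03]
```

View pics/s11.png

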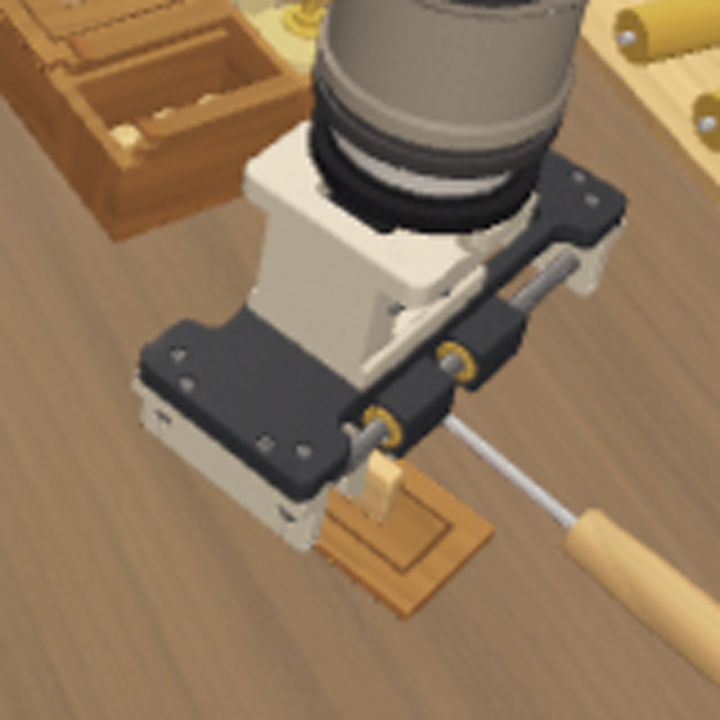

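Emit:
arm_command --plan '[{"tx":0,"ty":3.2,"tz":0.35,"wx":0,"wy":0,"wz":0,"jaw":-1},{"tx":0,"ty":3.2,"tz":0.35,"wx":0,"wy":0,"wz":0,"jaw":-1},{"tx":0,"ty":3.2,"tz":0.35,"wx":0,"wy":0,"wz":0,"jaw":-1},{"tx":0,"ty":3.2,"tz":0.35,"wx":0,"wy":0,"wz":0,"jaw":-1},{"tx":0,"ty":3.2,"tz":0.35,"wx":0,"wy":0,"wz":0,"jaw":-1},{"tx":0,"ty":3.2,"tz":0.35,"wx":0,"wy":0,"wz":0,"jaw":-1},{"tx":0,"ty":3.2,"tz":0.35,"wx":0,"wy":0,"wz":0,"jaw":-1},{"tx":0,"ty":3.2,"tz":0.35,"wx":0,"wy":0,"wz":0,"jaw":-1},{"tx":0,"ty":0,"tz":0,"wx":-0.13,"wy":0,"wz":0,"jaw":-1},{"tx":0,"ty":0,"tz":0,"wx":-0.13,"wy":0,"wz":0,"jaw":-1},{"tx":0,"ty":0,"tz":0,"wx":-0.13,"wy":0,"wz":0,"jaw":-1},{"tx":0,"ty":0,"tz":0,"wx":-0.13,"wy":0,"wz":0,"jaw":-1},{"tx":0,"ty":0,"tz":0,"wx":-0.13,"wy":0,"wz":0,"jaw":-1},{"tx":0,"ty":0,"tz":0,"wx":-0.13,"wy":0,"wz":0,"jaw":-1},{"tx":0,"ty":0,"tz":0,"wx":-0.13,"wy":0,"wz":0,"jaw":-1},{"tx":0,"ty":0,"tz":0,"wx":-0.13,"wy":0,"wz":0,"jaw":-1},{"tx":0,"ty":0,"tz":0,"wx":-0.13,"wy":0,"wz":0,"jaw":-1},{"tx":0,"ty":0,"tz":0,"wx":-0.11,"wy":0,"wz":0,"jaw":-1},{"tx":0,"ty":0,"tz":0,"wx":0,"wy":0,"wz":0,"jaw":-1},{"tx":0,"ty":0,"tz":0,"wx":0,"wy":0,"wz":0,"jaw":-1}]'

```text
time: 17.55
tool_pos: [455.0, -100.3, 119.4]
tcp_rot: [1.125, 1.569, 2.816]
contact_force: [0.6, -0.6, -0.3]
grip_width: 9.8
```

```bash
python3 - <<'E'
from h import *
goto((*bay('n1',95),93.3),1.696)
S=imaging.capture('side'); crop(S,230,170,400,290,4.5,'pics/s12.png')
E
```

```text
t 17.6 tool [ 455.  -100.3  119.4] zhead 1.691 F [ 0.6 -0.6 -0.3] grip 9.8 q [-0.38  0.39  1.86 -0.    0.89 -2.07]
D world [ 35.6   3.9 -26.1] -> shift cm [ 2.61 -3.58 -0.04] rot [-0.005  0.001 -0.001]
```

View pics/s12.png

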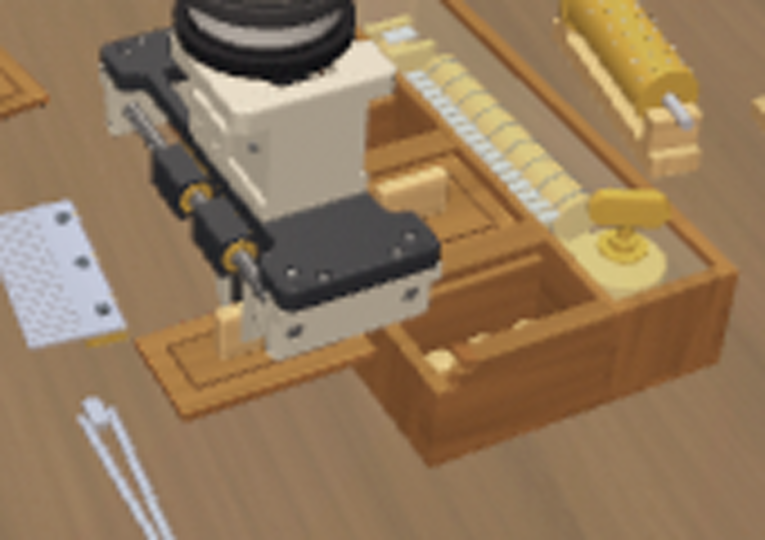

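Emit:
arm_command --plan '[{"tx":0,"ty":-1.2,"tz":0,"wx":-0.005,"wy":0,"wz":0,"jaw":-1},{"tx":0,"ty":-1.2,"tz":0,"wx":0,"wy":0,"wz":0,"jaw":-1},{"tx":0,"ty":-1.2,"tz":0,"wx":0,"wy":0,"wz":0,"jaw":-1},{"tx":0.8,"ty":0,"tz":0,"wx":0,"wy":0,"wz":0,"jaw":-1},{"tx":0.8,"ty":0,"tz":0,"wx":0,"wy":0,"wz":0,"jaw":-1},{"tx":0.6,"ty":0,"tz":0,"wx":0,"wy":0,"wz":0,"jaw":-1},{"tx":0.4,"ty":0,"tz":0,"wx":0,"wy":0,"wz":0,"jaw":-1},{"tx":0,"ty":0,"tz":0,"wx":0,"wy":0,"wz":0,"jaw":-1},{"tx":0,"ty":0,"tz":0,"wx":0,"wy":0,"wz":0,"jaw":-1}]'

```text
time: 18.5
tool_pos: [491.1, -96.1, 94.2]
tcp_rot: [2.693, 1.571, -1.892]
contact_force: [-0.0, 0.2, -0.0]
grip_width: 9.9
```

```bash
cat >> h.py <<'E'
def ovl(b,half,name,u0,v0,u1,v1,k=11):
    S=imaging.capture('side'); o0,M,p=state()
    o=cv2.resize(S[v0:v1,u0:u1],None,fx=k,fy=k,interpolation=cv2.INTER_CUBIC)
    q=BOX;c,sn=np.cos(q[2]),np.sin(q[2])
    def ln(P,col):
        a=((proj('side',P)+.5-[u0,v0])*k).astype(int); cv2.polylines(o,[a],False,col,1)
    B=lambda x,y,z:[q[0]+c*x-sn*y,q[1]+sn*x+c*y,z]
    y=BAY[b]; g=half+1.4
    for e in (-1,1): ln([B(-88,y+e*(g-5),52),B(-70,y+e*(g-5),52)],(255,255,0)); ln([B(-66,y+e*(g-5),67),B(0,y+e*(g-5),67)],(0,255,0))
    ln([B(-88,-157,52),B(-88,157,52)],(255,255,255))
    h=np.arctan2(M[1,2],M[0,2])-np.pi/2; cc,ss=np.cos(h),np.sin(h)
    for z in (p[2]-40.4,p[2]-34.4): ln([[p[0]+cc*x-ss*yy,p[1]+ss*x+cc*yy,z] for x,yy in [(-50,half),(-50,-half),(50,-half),(50,half)]],(255,0,255))
    cv2.imwrite(name,o)
E
python3 - <<'E'
from h import *
goto((*bay('n1',95),93.3),1.696)
ovl('n1',28,'pics/s13.png',270,205,340,260)
E
```

```text
t 18.5 tool [491.1 -96.1  94.2] zhead 1.699 F [-0.   0.2 -0. ] grip 9.9 q [-0.35  0.48  1.79 -0.    0.87 -2.05]
D world [-0.6 -0.3 -0.9] -> shift cm [ 0.09  0.06 -0.02] rot [ 0.003 -0.    -0.   ]
```

View pics/s13.png

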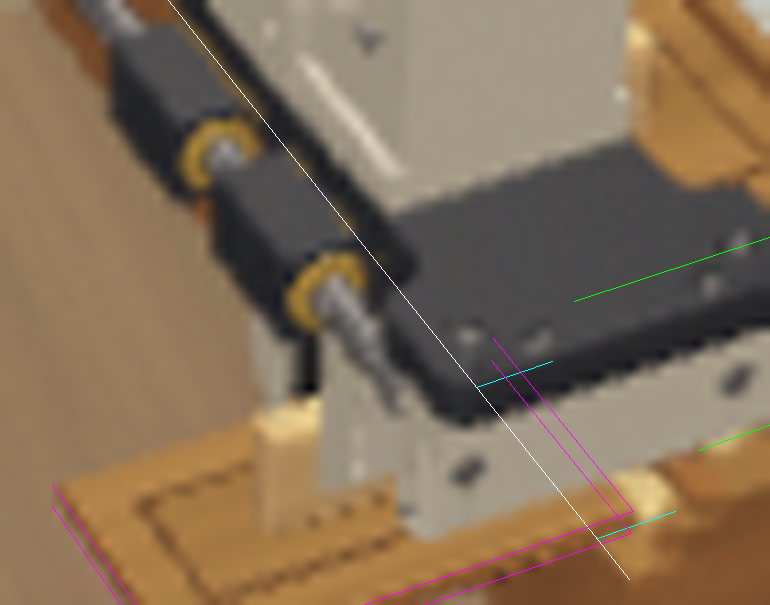

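Alignment is good: the lid edge and the ledge at crop (600,530) agree. Sliding in.

Emit:
arm_command --plan '[{"tx":0.1,"ty":-0.4,"tz":0,"wx":0,"wy":0,"wz":0,"jaw":-1},{"tx":0,"ty":-0.4,"tz":0,"wx":0,"wy":0,"wz":0,"jaw":-1},{"tx":0,"ty":-0.4,"tz":0,"wx":0,"wy":0,"wz":0,"jaw":-1},{"tx":0,"ty":-0.4,"tz":0,"wx":0,"wy":0,"wz":0,"jaw":-1},{"tx":0,"ty":-0.4,"tz":0,"wx":0,"wy":0,"wz":0,"jaw":-1},{"tx":0,"ty":0,"tz":0,"wx":0,"wy":0,"wz":0,"jaw":-1}]'

```text
time: 19.15
tool_pos: [511.6, -93.4, 93.2]
tcp_rot: [-2.13, 1.57, -0.43]
contact_force: [0.1, 0.0, -0.3]
grip_width: 9.8
```

```bash
python3 - <<'E'
from h import *
goto((*bay('n1',0),93.2),1.696)
S=imaging.capture('side'); crop(S,270,195,350,255,10,'pics/s14.png')
E
```

```text
t 19.1 tool [511.6 -93.4  93.2] zhead 1.699 F [ 0.1  0.  -0.3] grip 9.8 q [-0.33  0.51  1.74 -0.    0.89 -2.03]
D world [73.2  8.9 -0. ] -> shift cm [ 0.   -7.37 -0.06] rot [ 0.003 -0.     0.   ]
```

View pics/s14.png

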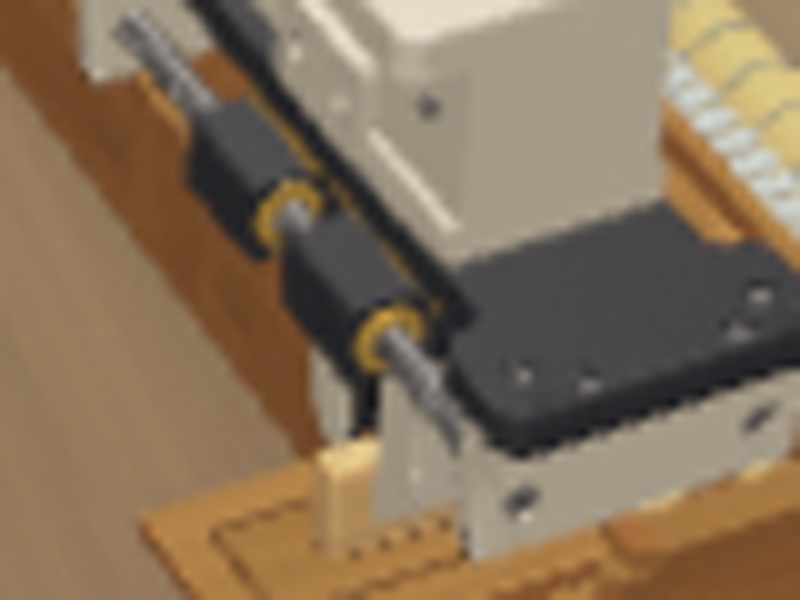

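Emit:
arm_command --plan '[{"tx":0,"ty":-0.5,"tz":-0.05,"wx":0,"wy":0,"wz":0,"jaw":-1},{"tx":0,"ty":-0.5,"tz":0,"wx":0,"wy":0,"wz":0,"jaw":-1},{"tx":0,"ty":-0.5,"tz":0,"wx":0,"wy":0,"wz":0,"jaw":-1},{"tx":0,"ty":-0.5,"tz":0,"wx":0,"wy":0,"wz":0,"jaw":-1},{"tx":0,"ty":-0.5,"tz":0,"wx":0,"wy":0,"wz":0,"jaw":-1},{"tx":0,"ty":-0.5,"tz":0,"wx":0,"wy":0,"wz":0,"jaw":-1},{"tx":0,"ty":-0.5,"tz":0,"wx":0,"wy":0,"wz":0,"jaw":-1},{"tx":0,"ty":-0.5,"tz":0,"wx":0,"wy":0,"wz":0,"jaw":-1},{"tx":0,"ty":-0.5,"tz":0,"wx":0,"wy":0,"wz":0,"jaw":-1},{"tx":0,"ty":-0.5,"tz":0,"wx":0,"wy":0,"wz":0,"jaw":-1},{"tx":0,"ty":-0.5,"tz":0,"wx":0,"wy":0,"wz":0,"jaw":-1},{"tx":0,"ty":-0.5,"tz":0,"wx":0,"wy":0,"wz":0,"jaw":-1},{"tx":0,"ty":-0.5,"tz":0,"wx":0,"wy":0,"wz":0,"jaw":-1},{"tx":0,"ty":-0.3,"tz":0,"wx":0,"wy":0,"wz":0,"jaw":-1},{"tx":0,"ty":-0.2,"tz":0,"wx":0,"wy":0,"wz":0,"jaw":-1},{"tx":0,"ty":0,"tz":0,"wx":0,"wy":0,"wz":0,"jaw":-1}]'

```text
time: 20.8
tool_pos: [580.6, -84.9, 93.2]
tcp_rot: [-2.853, 1.571, -1.154]
contact_force: [-0.4, 0.2, -0.8]
grip_width: 9.7
```

Emit:
arm_command --plan '[{"tx":0,"ty":-0.1,"tz":0,"wx":0,"wy":0,"wz":0,"jaw":-1},{"tx":0,"ty":-0.1,"tz":0,"wx":0,"wy":0,"wz":0,"jaw":-1},{"tx":0,"ty":-0.1,"tz":0,"wx":0,"wy":0,"wz":0,"jaw":-1},{"tx":0,"ty":0,"tz":0,"wx":0,"wy":0,"wz":0,"jaw":-1}]'

```text
time: 21.2
tool_pos: [583.1, -84.5, 93.1]
tcp_rot: [1.424, 1.57, 3.123]
contact_force: [-1.5, -0.2, 1.6]
grip_width: 9.4
```

Emit:
arm_command --plan '[{"tx":0,"ty":-0.1,"tz":0,"wx":0,"wy":0,"wz":0,"jaw":-1},{"tx":0,"ty":-0.1,"tz":0,"wx":0,"wy":0,"wz":0,"jaw":-1},{"tx":0,"ty":-0.05,"tz":0,"wx":0,"wy":0,"wz":0,"jaw":-1},{"tx":0,"ty":0,"tz":0,"wx":0,"wy":0,"wz":0,"jaw":-1}]'

```text
time: 21.6
tool_pos: [583.3, -84.4, 92.9]
tcp_rot: [1.427, 1.565, 3.126]
contact_force: [-10.9, -1.8, 4.5]
grip_width: 9.4
```

It stopped at the partition with 11 N. Releasing and retreating.

Emit:
arm_command --plan '[{"tx":0,"ty":0,"tz":0,"wx":0,"wy":0,"wz":0,"jaw":-0.4},{"tx":0,"ty":0,"tz":0,"wx":0,"wy":0,"wz":0,"jaw":-0.4},{"tx":0,"ty":0,"tz":0,"wx":0,"wy":0,"wz":0,"jaw":-0.4},{"tx":-2,"ty":0,"tz":0,"wx":0,"wy":0,"wz":0,"jaw":-0.4},{"tx":-2,"ty":0,"tz":0,"wx":0,"wy":0,"wz":0,"jaw":-0.4},{"tx":-2,"ty":0,"tz":0,"wx":0,"wy":0,"wz":0,"jaw":-0.4},{"tx":0,"ty":4.5,"tz":0,"wx":0,"wy":0,"wz":0,"jaw":-0.4},{"tx":0,"ty":4.5,"tz":0,"wx":0,"wy":0,"wz":0,"jaw":-0.4},{"tx":0,"ty":4.5,"tz":0,"wx":0,"wy":0,"wz":0,"jaw":-0.4},{"tx":0,"ty":0,"tz":0,"wx":0,"wy":0,"wz":0,"jaw":-0.4},{"tx":0,"ty":0,"tz":0,"wx":0,"wy":0,"wz":0,"jaw":-0.4}]'

```text
time: 22.7
tool_pos: [452.1, -101.8, 153.8]
tcp_rot: [-2.041, 1.569, -0.343]
contact_force: [0.5, 0.6, -0.2]
grip_width: 27.4
```

```bash
python3 - <<'E'
from h import *
S=imaging.capture('side'); cv2.imwrite('pics/s15.png',S); crop(S,240,155,400,270,5,'pics/s15c.png')
L,I=lids(); print(L); print(lids('side',I=S)[0]); cv2.imwrite('pics/t15.png',I)
goto((390.7,262.3,110),0.252)
E
```

```text
[(390.6, 262.3, 76, 103, np.float64(0.257)), (545.0, 377.9, 56, 103, np.float64(0.408))]
[(389.2, 262.6, 76, 114, np.float64(0.261))]
t 22.8 tool [ 453.5 -101.9  153.8] zhead 1.699 F [ 0.1 -0.2  0.1] grip 27.3 q [-0.39  0.34  1.82  0.    0.98 -2.09]
D world [-62.8 364.2 -43.8] -> shift cm [ 4.33  1.58 36.93] rot [1.447e+00 1.000e-03 3.000e-03]
```

View pics/s15c.png

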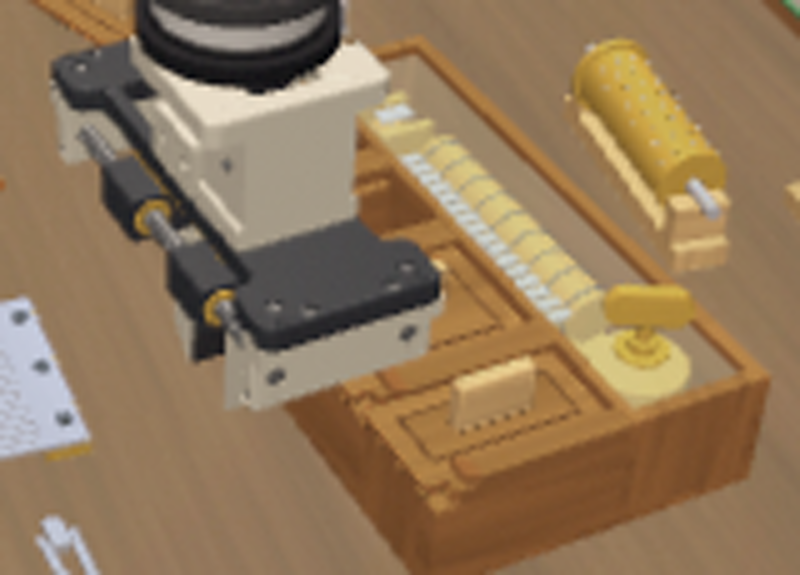

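Emit:
arm_command --plan '[{"tx":0,"ty":0.2,"tz":4.1,"wx":0,"wy":0,"wz":0,"jaw":0},{"tx":0,"ty":0.2,"tz":4.1,"wx":0,"wy":0,"wz":0,"jaw":0},{"tx":0,"ty":0.2,"tz":4.1,"wx":0,"wy":0,"wz":0,"jaw":0},{"tx":0,"ty":0.2,"tz":4.1,"wx":0,"wy":0,"wz":0,"jaw":0},{"tx":0,"ty":0.2,"tz":4.1,"wx":0,"wy":0,"wz":0,"jaw":0},{"tx":0,"ty":0.2,"tz":4.1,"wx":0,"wy":0,"wz":0,"jaw":0},{"tx":0,"ty":0.2,"tz":4.1,"wx":0,"wy":0,"wz":0,"jaw":0},{"tx":0,"ty":0.2,"tz":4.1,"wx":0,"wy":0,"wz":0,"jaw":0},{"tx":0,"ty":0,"tz":4.1,"wx":0,"wy":0,"wz":0,"jaw":0},{"tx":0.4,"ty":0,"tz":0,"wx":0.145,"wy":0,"wz":0,"jaw":0},{"tx":0.4,"ty":0,"tz":0,"wx":0.145,"wy":0,"wz":0,"jaw":0},{"tx":0.4,"ty":0,"tz":0,"wx":0.145,"wy":0,"wz":0,"jaw":0},{"tx":0.4,"ty":0,"tz":0,"wx":0.145,"wy":0,"wz":0,"jaw":0},{"tx":0.4,"ty":0,"tz":0,"wx":0.145,"wy":0,"wz":0,"jaw":0},{"tx":0.4,"ty":0,"tz":0,"wx":0.145,"wy":0,"wz":0,"jaw":0},{"tx":0.4,"ty":0,"tz":0,"wx":0.145,"wy":0,"wz":0,"jaw":0},{"tx":0.4,"ty":0,"tz":0,"wx":0.145,"wy":0,"wz":0,"jaw":0},{"tx":0.4,"ty":0,"tz":0,"wx":0.145,"wy":0,"wz":0,"jaw":0},{"tx":0.4,"ty":0,"tz":0,"wx":0.14,"wy":0,"wz":0,"jaw":0},{"tx":0,"ty":0,"tz":0,"wx":0,"wy":0,"wz":0,"jaw":0}]'

```text
time: 24.8
tool_pos: [389.7, 263.2, 112.6]
tcp_rot: [-1.235, 1.571, -0.982]
contact_force: [0.3, -0.1, 0.2]
grip_width: 46.1
```

```bash
python3 - <<'E'
from h import *
S=imaging.capture('side'); cv2.imwrite('pics/s16.png',S); print(lids('side',I=S)[0])
T=imaging.capture('top');print(lids(I=T)[0])
goto((390.3,262.5,40.4),0.255)
E
```

```text
[(389.0, 263.2, 76, 113, np.float64(0.261)), (545.1, 379.6, 64, 111, np.float64(0.405))]
[(545.0, 378.0, 56, 104, np.float64(0.408))]
t 24.9 tool [389.6 263.1 113.1] zhead 0.258 F [ 0.3  0.1 -0.5] grip 45.9 q [ 0.43  0.41  1.85 -0.    0.88  0.17]
D world [  0.7  -0.6 -72.7] -> shift cm [ 7.27 -0.07  0.05] rot [ 0.003  0.    -0.   ]
```

View pics/s16.png

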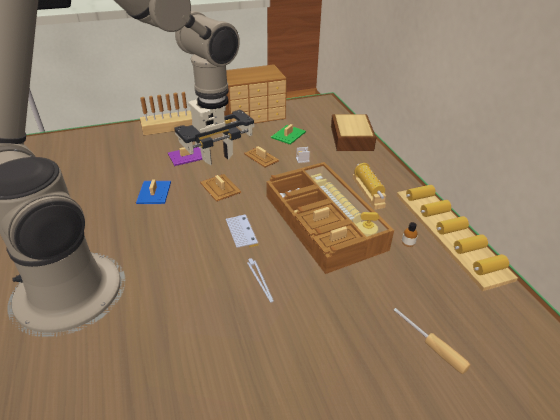

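The jaws straddle the left wide lid (side view (220,186)). It hasn't moved. Gripping and lifting.

Emit:
arm_command --plan '[{"tx":2.5,"ty":-0.05,"tz":0.05,"wx":0,"wy":0,"wz":0,"jaw":0},{"tx":2.5,"ty":0,"tz":0,"wx":0,"wy":0,"wz":0,"jaw":0},{"tx":2.3,"ty":0,"tz":0,"wx":0,"wy":0,"wz":0,"jaw":0},{"tx":0,"ty":0,"tz":0,"wx":0,"wy":0,"wz":0,"jaw":0},{"tx":0,"ty":0,"tz":0,"wx":0,"wy":0,"wz":0,"jaw":-1},{"tx":0,"ty":0,"tz":0,"wx":0,"wy":0,"wz":0,"jaw":-1},{"tx":0,"ty":0,"tz":0,"wx":0,"wy":0,"wz":0,"jaw":-1},{"tx":0,"ty":0,"tz":0,"wx":0,"wy":0,"wz":0,"jaw":-1},{"tx":0,"ty":0,"tz":0,"wx":0,"wy":0,"wz":0,"jaw":-1},{"tx":0,"ty":0,"tz":0,"wx":0,"wy":0,"wz":0,"jaw":-1}]'

```text
time: 25.9
tool_pos: [389.8, 262.2, 40.7]
tcp_rot: [0.112, 1.57, 0.366]
contact_force: [-0.0, -0.2, 4.8]
grip_width: 9.7
```

Emit:
arm_command --plan '[{"tx":-2,"ty":0,"tz":0,"wx":0,"wy":0,"wz":0,"jaw":-1},{"tx":-2,"ty":0,"tz":0,"wx":0,"wy":0,"wz":0,"jaw":-1},{"tx":-2,"ty":0,"tz":0,"wx":0,"wy":0,"wz":0,"jaw":-1},{"tx":-2,"ty":0,"tz":0,"wx":0,"wy":0,"wz":0,"jaw":-1},{"tx":0,"ty":0,"tz":0,"wx":-0.14,"wy":0,"wz":0,"jaw":-1},{"tx":0,"ty":0,"tz":0,"wx":-0.14,"wy":0,"wz":0,"jaw":-1},{"tx":0,"ty":0,"tz":0,"wx":-0.14,"wy":0,"wz":0,"jaw":-1},{"tx":0,"ty":0,"tz":0,"wx":-0.14,"wy":0,"wz":0,"jaw":-1},{"tx":0,"ty":0,"tz":0,"wx":-0.14,"wy":0,"wz":0,"jaw":-1},{"tx":0,"ty":0,"tz":0,"wx":-0.14,"wy":0,"wz":0,"jaw":-1},{"tx":0,"ty":0,"tz":0,"wx":-0.14,"wy":0,"wz":0,"jaw":-1},{"tx":0,"ty":0,"tz":0,"wx":-0.14,"wy":0,"wz":0,"jaw":-1},{"tx":0,"ty":0,"tz":0,"wx":-0.14,"wy":0,"wz":0,"jaw":-1},{"tx":0,"ty":0,"tz":0,"wx":-0.14,"wy":0,"wz":0,"jaw":-1},{"tx":0,"ty":0,"tz":0,"wx":-0.04,"wy":0,"wz":0,"jaw":-1},{"tx":0,"ty":0,"tz":0,"wx":0,"wy":0,"wz":0,"jaw":-1}]'

```text
time: 27.5
tool_pos: [389.5, 262.0, 120.1]
tcp_rot: [2.159, 1.57, -2.43]
contact_force: [0.1, 0.3, -0.8]
grip_width: 9.5
```

```bash
python3 - <<'E'
from h import *
S=imaging.capture('side'); crop(S,150,110,290,215,5.5,'pics/s17.png')
goto((*bay('w2',125),119),1.696)
E
```

```text
t 27.6 tool [389.5 262.  120.1] zhead 1.693 F [-0.5 -1.2 -0.3] grip 9.2 q [ 0.43  0.4   1.85 -0.    0.9  -1.26]
D world [  42.6 -133.6   -1.1] -> shift cm [  0.11  -2.6  -13.78] rot [-0.003 -0.    -0.   ]
```

View pics/s17.png

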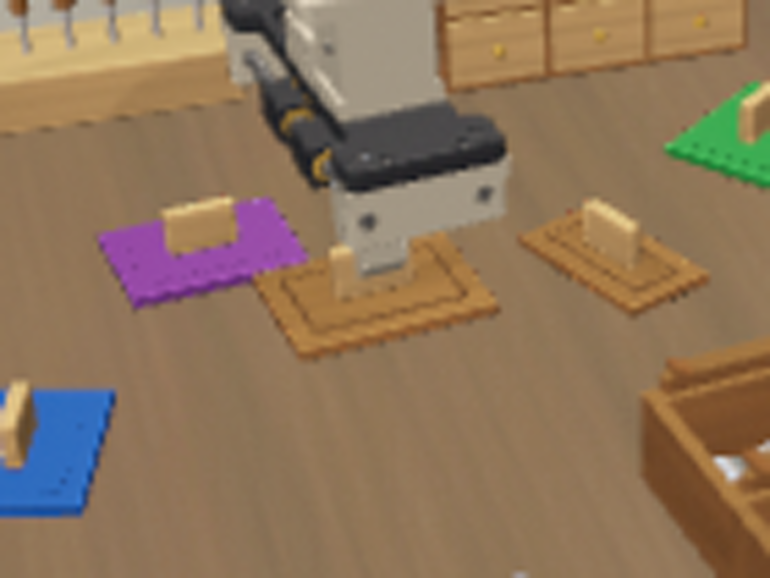

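Emit:
arm_command --plan '[{"tx":0,"ty":-0.5,"tz":-2.8,"wx":0,"wy":0,"wz":0,"jaw":-1},{"tx":0,"ty":-0.5,"tz":-2.8,"wx":0,"wy":0,"wz":0,"jaw":-1},{"tx":0,"ty":-0.5,"tz":-2.8,"wx":0,"wy":0,"wz":0,"jaw":-1},{"tx":0,"ty":-0.5,"tz":-2.7,"wx":0,"wy":0,"wz":0,"jaw":-1},{"tx":0,"ty":-0.6,"tz":-2.7,"wx":0,"wy":0,"wz":0,"jaw":-1},{"tx":0,"ty":0,"tz":0,"wx":0,"wy":0,"wz":0,"jaw":-1},{"tx":0,"ty":0,"tz":0,"wx":0,"wy":0,"wz":0,"jaw":-1},{"tx":0,"ty":0,"tz":0,"wx":0,"wy":0,"wz":0,"jaw":-1}]'

```text
time: 28.35
tool_pos: [432.0, 128.9, 120.1]
tcp_rot: [1.193, 1.57, 2.886]
contact_force: [-0.4, 1.5, 0.1]
grip_width: 9.6
```

```bash
python3 - <<'E'
from h import *
goto((*bay('w2',95),93.5),1.696)
E
```

```text
t 28.4 tool [432.  128.9 120.1] zhead 1.694 F [-0.4  1.5  0.1] grip 9.6 q [ 0.12  0.37  1.9   0.    0.88 -1.57]
D world [ 29.8   3.3 -26.6] -> shift cm [ 2.66 -3.   -0.04] rot [-0.002  0.    -0.   ]
```

Emit:
arm_command --plan '[{"tx":0,"ty":-1,"tz":-0.04,"wx":0,"wy":0,"wz":0,"jaw":-1},{"tx":0,"ty":-1,"tz":0,"wx":0,"wy":0,"wz":0,"jaw":-1},{"tx":0,"ty":-1,"tz":0,"wx":0,"wy":0,"wz":0,"jaw":-1},{"tx":0.8,"ty":0,"tz":0,"wx":0,"wy":0,"wz":0,"jaw":-1},{"tx":0.8,"ty":0,"tz":0,"wx":0,"wy":0,"wz":0,"jaw":-1},{"tx":0.6,"ty":0,"tz":0,"wx":0,"wy":0,"wz":0,"jaw":-1},{"tx":0.45,"ty":0,"tz":0,"wx":0,"wy":0,"wz":0,"jaw":-1},{"tx":0,"ty":0,"tz":0,"wx":0,"wy":0,"wz":0,"jaw":-1},{"tx":0,"ty":0,"tz":0,"wx":0,"wy":0,"wz":0,"jaw":-1}]'

```text
time: 29.25
tool_pos: [462.1, 131.6, 93.6]
tcp_rot: [2.067, 1.571, -2.522]
contact_force: [0.8, -0.5, -0.2]
grip_width: 9.7
```

```bash
python3 - <<'E'
from h import *
goto((*bay('w2',75),93.5),1.696)
ovl('w2',38,'pics/s18.png',225,155,295,210)
E
```

```text
t 29.2 tool [462.1 131.6  93.6] zhead 1.694 F [ 0.8 -0.5 -0.2] grip 9.7 q [ 0.12  0.46  1.85 -0.    0.84 -1.58]
D world [19.6  3.1 -0.1] -> shift cm [ 0.01 -1.98  0.07] rot [-0.002 -0.    -0.   ]
```

View pics/s18.png

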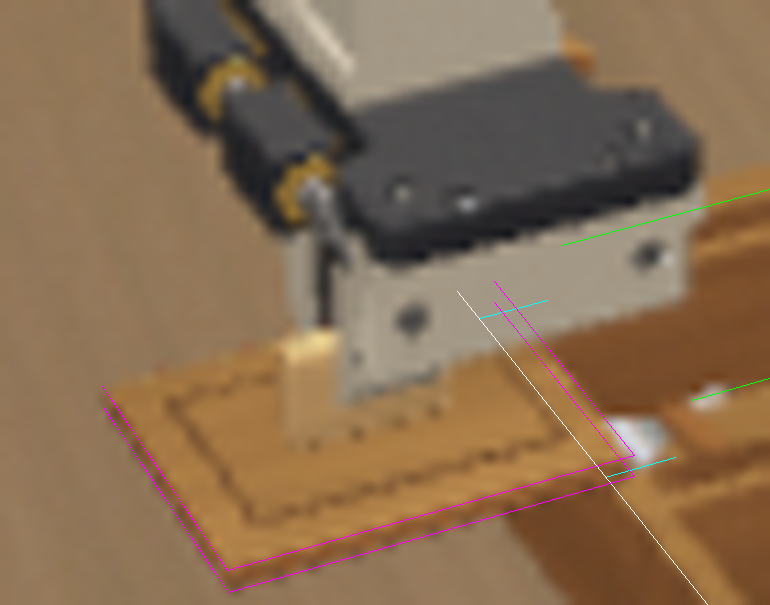

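Emit:
arm_command --plan '[{"tx":0,"ty":-0.4,"tz":0.07,"wx":0,"wy":0,"wz":0,"jaw":-1},{"tx":0,"ty":-0.4,"tz":0,"wx":0,"wy":0,"wz":0,"jaw":-1},{"tx":0,"ty":-0.4,"tz":0,"wx":0,"wy":0,"wz":0,"jaw":-1},{"tx":0,"ty":-0.4,"tz":0,"wx":0,"wy":0,"wz":0,"jaw":-1},{"tx":0,"ty":-0.4,"tz":0,"wx":0,"wy":0,"wz":0,"jaw":-1},{"tx":0,"ty":0,"tz":0,"wx":0,"wy":0,"wz":0,"jaw":-1}]'

```text
time: 29.9
tool_pos: [482.6, 134.8, 93.7]
tcp_rot: [-1.763, 1.57, -0.069]
contact_force: [-0.2, -0.3, -1.1]
grip_width: 9.4
```

```bash
python3 - <<'E'
from h import *
goto((*bay('w2',0),93.5),1.696)
S=imaging.capture('side'); crop(S,235,150,315,210,10,'pics/s19.png')
E
```

```text
t 29.9 tool [482.6 134.8  93.7] zhead 1.694 F [-0.2 -0.3 -1.1] grip 9.4 q [ 0.12  0.48  1.79 -0.    0.87 -1.57]
D world [73.5  9.2 -0.2] -> shift cm [ 0.02 -7.4   0.01] rot [-0.002 -0.     0.001]
```

View pics/s19.png

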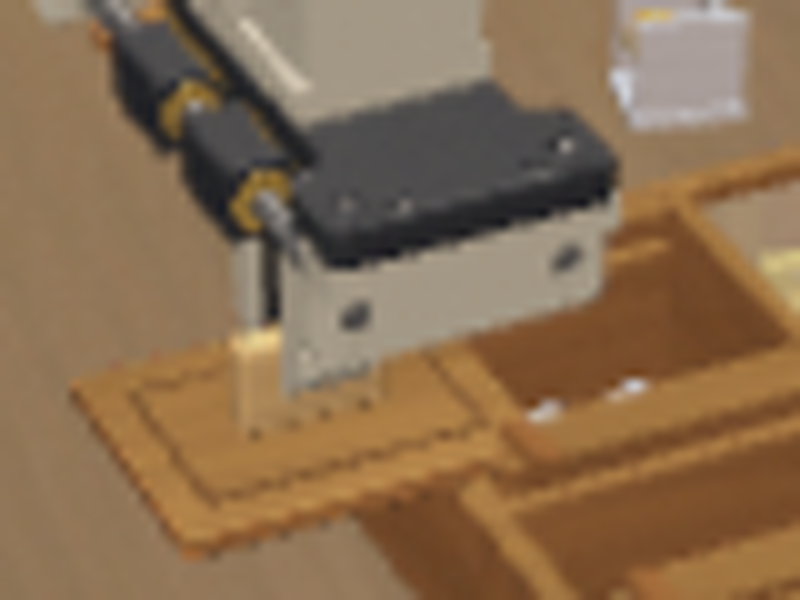

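The lid is entering under the lip at crop (500,460) with no force. Continuing to 4 mm short, then stepping by the force reading.

Emit:
arm_command --plan '[{"tx":0.02,"ty":-0.5,"tz":0,"wx":0,"wy":0,"wz":0,"jaw":-1},{"tx":0,"ty":-0.5,"tz":0,"wx":0,"wy":0,"wz":0,"jaw":-1},{"tx":0,"ty":-0.5,"tz":0,"wx":0,"wy":0,"wz":0,"jaw":-1},{"tx":0,"ty":-0.5,"tz":0,"wx":0,"wy":0,"wz":0,"jaw":-1},{"tx":0,"ty":-0.5,"tz":0,"wx":0,"wy":0,"wz":0,"jaw":-1},{"tx":0,"ty":-0.5,"tz":0,"wx":0,"wy":0,"wz":0,"jaw":-1},{"tx":0,"ty":-0.5,"tz":0,"wx":0,"wy":0,"wz":0,"jaw":-1},{"tx":0,"ty":-0.5,"tz":0,"wx":0,"wy":0,"wz":0,"jaw":-1},{"tx":0,"ty":-0.5,"tz":0,"wx":0,"wy":0,"wz":0,"jaw":-1},{"tx":0,"ty":-0.5,"tz":0,"wx":0,"wy":0,"wz":0,"jaw":-1},{"tx":0,"ty":-0.5,"tz":0,"wx":0,"wy":0,"wz":0,"jaw":-1},{"tx":0,"ty":-0.5,"tz":0,"wx":0,"wy":0,"wz":0,"jaw":-1},{"tx":0,"ty":-0.5,"tz":0,"wx":0,"wy":0,"wz":0,"jaw":-1},{"tx":0,"ty":-0.3,"tz":0,"wx":0,"wy":0,"wz":0,"jaw":-1},{"tx":0,"ty":-0.2,"tz":0,"wx":0,"wy":0,"wz":0,"jaw":-1},{"tx":0,"ty":0,"tz":0,"wx":0,"wy":0,"wz":0,"jaw":-1}]'

```text
time: 31.55
tool_pos: [551.6, 143.4, 93.4]
tcp_rot: [-3.052, 1.571, -1.358]
contact_force: [-0.6, 0.4, -0.6]
grip_width: 9.8
```

Emit:
arm_command --plan '[{"tx":0,"ty":-0.1,"tz":0,"wx":0,"wy":0,"wz":0,"jaw":-1},{"tx":0,"ty":-0.1,"tz":0,"wx":0,"wy":0,"wz":0,"jaw":-1},{"tx":0,"ty":-0.1,"tz":0,"wx":0,"wy":0,"wz":0,"jaw":-1},{"tx":0,"ty":0,"tz":0,"wx":0,"wy":0,"wz":0,"jaw":-1}]'

```text
time: 31.95
tool_pos: [554.5, 143.7, 93.5]
tcp_rot: [-1.979, 1.571, -0.285]
contact_force: [0.4, -0.6, -1.2]
grip_width: 9.7
```

Emit:
arm_command --plan '[{"tx":0,"ty":-0.1,"tz":0,"wx":0,"wy":0,"wz":0,"jaw":-1},{"tx":0,"ty":-0.1,"tz":0,"wx":0,"wy":0,"wz":0,"jaw":-1},{"tx":0,"ty":0,"tz":0,"wx":0,"wy":0,"wz":0,"jaw":-1}]'

```text
time: 32.25
tool_pos: [555.9, 143.9, 93.4]
tcp_rot: [1.705, 1.569, -2.884]
contact_force: [-2.7, -0.9, 0.5]
grip_width: 10.0
```

Emit:
arm_command --plan '[{"tx":0,"ty":-0.1,"tz":0,"wx":0,"wy":0,"wz":0,"jaw":-1},{"tx":0,"ty":-0.05,"tz":0,"wx":0,"wy":0,"wz":0,"jaw":-1},{"tx":0,"ty":0,"tz":0,"wx":0,"wy":0,"wz":0,"jaw":-1}]'

```text
time: 32.55
tool_pos: [556.0, 143.9, 93.2]
tcp_rot: [1.628, 1.566, -2.961]
contact_force: [-7.5, -2.9, 1.8]
grip_width: 9.8
```

It's at the stop. Releasing and going for the last lid.

Emit:
arm_command --plan '[{"tx":0,"ty":-0.05,"tz":0,"wx":0,"wy":0,"wz":0,"jaw":-1},{"tx":0,"ty":0,"tz":0,"wx":0,"wy":0,"wz":0,"jaw":-0.4},{"tx":0,"ty":0,"tz":0,"wx":0,"wy":0,"wz":0,"jaw":-0.4},{"tx":0,"ty":0,"tz":0,"wx":0,"wy":0,"wz":0,"jaw":-0.4},{"tx":-2,"ty":0,"tz":0,"wx":0,"wy":0,"wz":0,"jaw":-0.4},{"tx":-2,"ty":0,"tz":0,"wx":0,"wy":0,"wz":0,"jaw":-0.4},{"tx":-2,"ty":0,"tz":0,"wx":0,"wy":0,"wz":0,"jaw":-0.4},{"tx":0,"ty":4,"tz":0,"wx":0,"wy":0,"wz":0,"jaw":-0.4},{"tx":0,"ty":4,"tz":0,"wx":0,"wy":0,"wz":0,"jaw":-0.4},{"tx":0,"ty":4,"tz":0,"wx":0,"wy":0,"wz":0,"jaw":-0.4},{"tx":0,"ty":0,"tz":0,"wx":0,"wy":0,"wz":0,"jaw":-0.4},{"tx":0,"ty":0,"tz":0,"wx":0,"wy":0,"wz":0,"jaw":-0.4}]'

```text
time: 33.75
tool_pos: [439.6, 129.6, 154.1]
tcp_rot: [-1.614, 1.569, 0.08]
contact_force: [0.2, 0.0, 0.7]
grip_width: 27.4
```

```bash
python3 - <<'E'
from h import *
S=imaging.capture('side'); cv2.imwrite('pics/s20.png',S); crop(S,200,120,360,240,5,'pics/s20c.png')
L,I=lids(); print(L); print(lids('side',I=S)[0]); cv2.imwrite('pics/t20.png',I)
goto((544.6,378.3,105),0.405)
E
```

```text
[(545.1, 378.0, 56, 104, np.float64(0.405))]
[]
t 33.9 tool [440.8 129.6 154. ] zhead 1.694 F [ 0.6 -0.  -0.1] grip 27.6 q [ 0.12  0.33  1.84 -0.    0.97 -1.57]
D world [103.8 248.7 -49. ] -> shift cm [  4.93 -13.34  23.41] rot [1.289 0.002 0.002]
```

View pics/s20c.png

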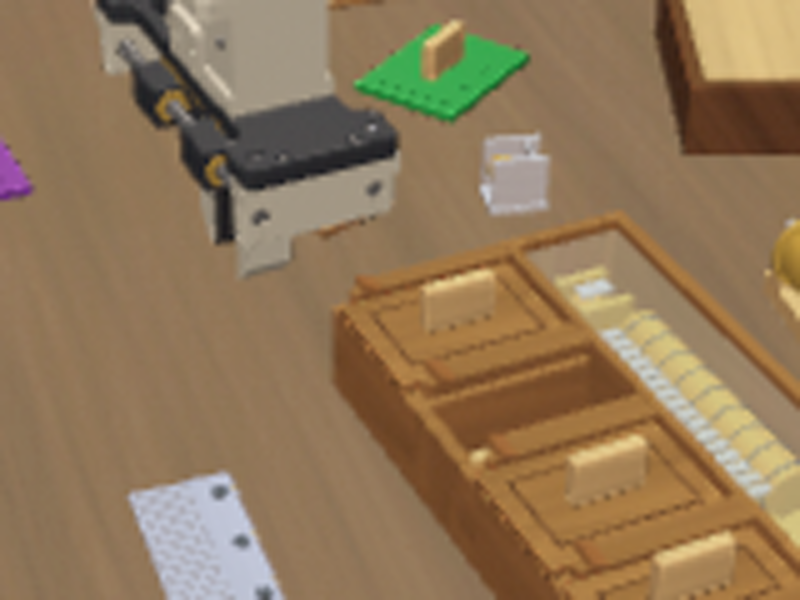

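Lid w2 is flush (crop (375,345)) and only bay_n2 is open. The last narrow lid is still at (545,378).

Emit:
arm_command --plan '[{"tx":0,"ty":-2.2,"tz":3.9,"wx":0,"wy":0,"wz":0,"jaw":0},{"tx":0,"ty":-2.2,"tz":3.9,"wx":0,"wy":0,"wz":0,"jaw":0},{"tx":0,"ty":-2.2,"tz":3.9,"wx":0,"wy":0,"wz":0,"jaw":0},{"tx":0,"ty":-2.2,"tz":3.9,"wx":0,"wy":0,"wz":0,"jaw":0},{"tx":0,"ty":-2.2,"tz":3.9,"wx":0,"wy":0,"wz":0,"jaw":0},{"tx":0,"ty":-2.3,"tz":3.9,"wx":0,"wy":0,"wz":0,"jaw":0},{"tx":0.5,"ty":0,"tz":0,"wx":0.13,"wy":0,"wz":0,"jaw":0},{"tx":0.5,"ty":0,"tz":0,"wx":0.13,"wy":0,"wz":0,"jaw":0},{"tx":0.5,"ty":0,"tz":0,"wx":0.13,"wy":0,"wz":0,"jaw":0},{"tx":0.5,"ty":0,"tz":0,"wx":0.13,"wy":0,"wz":0,"jaw":0},{"tx":0.5,"ty":0,"tz":0,"wx":0.13,"wy":0,"wz":0,"jaw":0},{"tx":0.5,"ty":0,"tz":0,"wx":0.13,"wy":0,"wz":0,"jaw":0},{"tx":0.5,"ty":0,"tz":0,"wx":0.13,"wy":0,"wz":0,"jaw":0},{"tx":0.5,"ty":0,"tz":0,"wx":0.13,"wy":0,"wz":0,"jaw":0},{"tx":0.5,"ty":0,"tz":0,"wx":0.13,"wy":0,"wz":0,"jaw":0},{"tx":0.4,"ty":0,"tz":0,"wx":0.12,"wy":0,"wz":0,"jaw":0},{"tx":0,"ty":0,"tz":0,"wx":0,"wy":0,"wz":0,"jaw":0},{"tx":0,"ty":0,"tz":0,"wx":0,"wy":0,"wz":0,"jaw":0}]'

```text
time: 35.65
tool_pos: [543.1, 378.3, 104.1]
tcp_rot: [-0.913, 1.571, -0.506]
contact_force: [0.5, -0.2, -0.3]
grip_width: 46.1
```

```bash
python3 - <<'E'
from h import *
S=imaging.capture('side'); cv2.imwrite('pics/s21.png',S); print(lids('side',I=S)[0]); crop(S,160,60,340,200,4.4,'pics/s21c.png')
goto((544.6,378.4,40.4),0.405)
E
```

```text
[(543.7, 379.0, 61, 111, np.float64(0.405))]
t 35.7 tool [543.1 378.3 104.3] zhead 0.407 F [ 0.4  0.2 -0.3] grip 46.0 q [ 0.49  0.72  1.29 -0.    1.13  0.09]
D world [  1.5   0.1 -63.9] -> shift cm [ 6.39 -0.05  0.14] rot [0.002 0.    0.   ]
```

View pics/s21c.png

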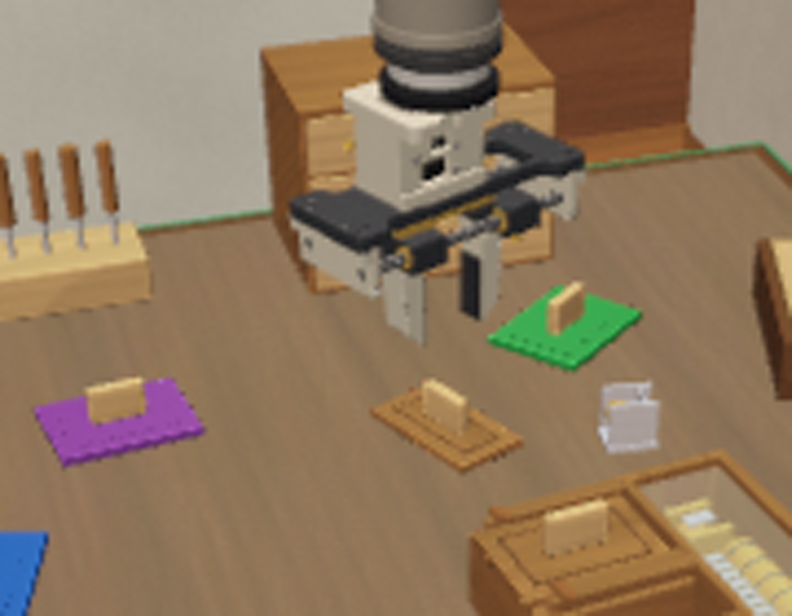

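The gripper is above the walnut narrow lid (crop (445,425)); green is a decoy. Gripping.

Emit:
arm_command --plan '[{"tx":2.2,"ty":-0.05,"tz":0.12,"wx":0,"wy":0,"wz":0,"jaw":0},{"tx":2.2,"ty":0,"tz":0,"wx":0,"wy":0,"wz":0,"jaw":0},{"tx":2,"ty":0,"tz":0,"wx":0,"wy":0,"wz":0,"jaw":0},{"tx":0,"ty":0,"tz":0,"wx":0,"wy":0,"wz":0,"jaw":0},{"tx":0,"ty":0,"tz":0,"wx":0,"wy":0,"wz":0,"jaw":-1},{"tx":0,"ty":0,"tz":0,"wx":0,"wy":0,"wz":0,"jaw":-1},{"tx":0,"ty":0,"tz":0,"wx":0,"wy":0,"wz":0,"jaw":-1},{"tx":0,"ty":0,"tz":0,"wx":0,"wy":0,"wz":0,"jaw":-1},{"tx":0,"ty":0,"tz":0,"wx":0,"wy":0,"wz":0,"jaw":-1},{"tx":0,"ty":0,"tz":0,"wx":0,"wy":0,"wz":0,"jaw":-1}]'

```text
time: 36.7
tool_pos: [544.0, 378.2, 41.0]
tcp_rot: [-0.05, 1.57, 0.354]
contact_force: [0.8, -0.3, 2.6]
grip_width: 10.2
```

Emit:
arm_command --plan '[{"tx":-2,"ty":0,"tz":0,"wx":0,"wy":0,"wz":0,"jaw":-1},{"tx":-2,"ty":0,"tz":0,"wx":0,"wy":0,"wz":0,"jaw":-1},{"tx":-2,"ty":0,"tz":0,"wx":0,"wy":0,"wz":0,"jaw":-1},{"tx":-2,"ty":0,"tz":0,"wx":0,"wy":0,"wz":0,"jaw":-1},{"tx":-2,"ty":0,"tz":0,"wx":0,"wy":0,"wz":0,"jaw":-1},{"tx":0,"ty":0,"tz":0,"wx":0,"wy":0,"wz":0,"jaw":-1}]'

```text
time: 37.3
tool_pos: [545.1, 378.8, 143.6]
tcp_rot: [0.078, 1.565, 0.482]
contact_force: [1.4, -0.5, -0.3]
grip_width: 9.8
```

```bash
python3 - <<'E'
from h import *
S=imaging.capture('side'); crop(S,160,60,340,200,4.4,'pics/s22c.png')
goto((*bay('n2',130),140),1.696)
E
```

```text
t 37.4 tool [544.4 378.4 141.6] zhead 0.404 F [-0.1 -0.6 -0.5] grip 9.8 q [ 0.49  0.68  1.25 -0.    1.21  0.09]
D world [-107.7 -326.8   -1.6] -> shift cm [  0.09 -25.81 -22.75] rot [-1.292  0.002  0.002]
```

View pics/s22c.png

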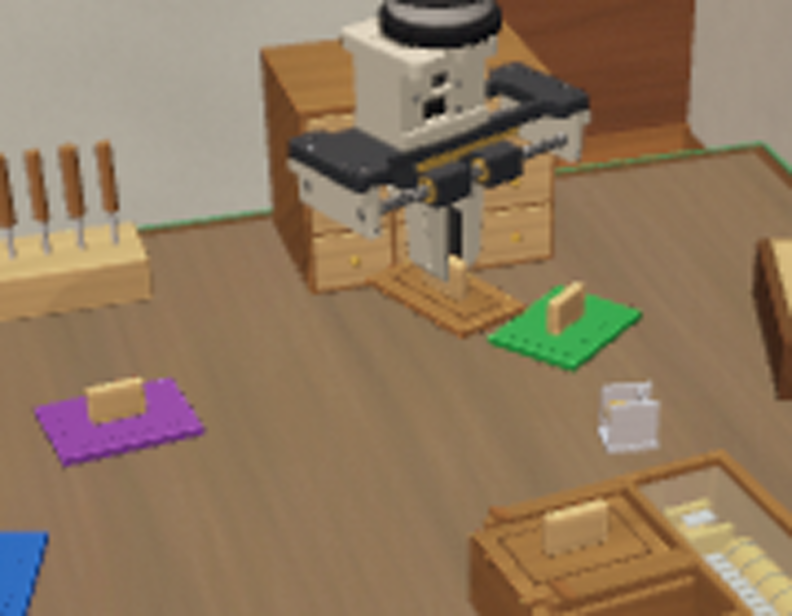

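Emit:
arm_command --plan '[{"tx":0,"ty":-3.2,"tz":-2.85,"wx":0,"wy":0,"wz":0,"jaw":-1},{"tx":0,"ty":-3.2,"tz":-2.85,"wx":0,"wy":0,"wz":0,"jaw":-1},{"tx":0,"ty":-3.2,"tz":-2.85,"wx":0,"wy":0,"wz":0,"jaw":-1},{"tx":0,"ty":-3.2,"tz":-2.85,"wx":0,"wy":0,"wz":0,"jaw":-1},{"tx":0,"ty":-3.2,"tz":-2.85,"wx":0,"wy":0,"wz":0,"jaw":-1},{"tx":0,"ty":-3.2,"tz":-2.85,"wx":0,"wy":0,"wz":0,"jaw":-1},{"tx":0,"ty":-3.3,"tz":-2.85,"wx":0,"wy":0,"wz":0,"jaw":-1},{"tx":0,"ty":-3.3,"tz":-2.8,"wx":0,"wy":0,"wz":0,"jaw":-1},{"tx":0,"ty":0,"tz":0,"wx":-0.13,"wy":0,"wz":0,"jaw":-1},{"tx":0,"ty":0,"tz":0,"wx":-0.13,"wy":0,"wz":0,"jaw":-1},{"tx":0,"ty":0,"tz":0,"wx":-0.13,"wy":0,"wz":0,"jaw":-1},{"tx":0,"ty":0,"tz":0,"wx":-0.13,"wy":0,"wz":0,"jaw":-1},{"tx":0,"ty":0,"tz":0,"wx":-0.13,"wy":0,"wz":0,"jaw":-1},{"tx":0,"ty":0,"tz":0,"wx":-0.13,"wy":0,"wz":0,"jaw":-1},{"tx":0,"ty":0,"tz":0,"wx":-0.13,"wy":0,"wz":0,"jaw":-1},{"tx":0,"ty":0,"tz":0,"wx":-0.13,"wy":0,"wz":0,"jaw":-1},{"tx":0,"ty":0,"tz":0,"wx":-0.13,"wy":0,"wz":0,"jaw":-1},{"tx":0,"ty":0,"tz":0,"wx":-0.12,"wy":0,"wz":0,"jaw":-1},{"tx":0,"ty":0,"tz":0,"wx":0,"wy":0,"wz":0,"jaw":-1},{"tx":0,"ty":0,"tz":0,"wx":0,"wy":0,"wz":0,"jaw":-1}]'

```text
time: 39.35
tool_pos: [435.5, 51.4, 139.7]
tcp_rot: [1.42, 1.569, 3.111]
contact_force: [-0.3, 0.0, -1.1]
grip_width: 9.7
```

```bash
python3 - <<'E'
from h import *
goto((*bay('n2',95),93.9),1.696)
E
```

```text
t 39.4 tool [435.5  51.4 139.7] zhead 1.691 F [-0.3  0.  -1.1] grip 9.7 q [-0.06  0.32  1.9  -0.    0.92 -1.75]
D world [ 35.9   4.5 -45.8] -> shift cm [ 4.58 -3.62  0.02] rot [-0.005  0.    -0.002]
```

Emit:
arm_command --plan '[{"tx":0,"ty":-1.2,"tz":0,"wx":-0.005,"wy":0,"wz":0,"jaw":-1},{"tx":0,"ty":-1.2,"tz":0,"wx":0,"wy":0,"wz":0,"jaw":-1},{"tx":0,"ty":-1.2,"tz":0,"wx":0,"wy":0,"wz":0,"jaw":-1},{"tx":1.2,"ty":0,"tz":0,"wx":0,"wy":0,"wz":0,"jaw":-1},{"tx":1.2,"ty":0,"tz":0,"wx":0,"wy":0,"wz":0,"jaw":-1},{"tx":1,"ty":0,"tz":0,"wx":0,"wy":0,"wz":0,"jaw":-1},{"tx":0.7,"ty":0,"tz":0,"wx":0,"wy":0,"wz":0,"jaw":-1},{"tx":0.4,"ty":0,"tz":0,"wx":0,"wy":0,"wz":0,"jaw":-1},{"tx":0,"ty":0,"tz":0,"wx":0,"wy":0,"wz":0,"jaw":-1},{"tx":0,"ty":0,"tz":0,"wx":0,"wy":0,"wz":0,"jaw":-1}]'

```text
time: 40.35
tool_pos: [471.9, 55.9, 95.7]
tcp_rot: [-1.94, 1.57, -0.241]
contact_force: [0.1, 0.1, -0.9]
grip_width: 9.8
```

```bash
python3 - <<'E'
from h import *
goto((*bay('n2',75),93.8),1.696)
ovl('n2',28,'pics/s23.png',240,170,310,225)
E
```

```text
t 40.4 tool [471.9  55.9  95.7] zhead 1.699 F [ 0.1  0.1 -0.9] grip 9.8 q [-0.04  0.44  1.86 -0.    0.84 -1.74]
D world [19.3  2.5 -1.9] -> shift cm [ 0.19 -1.94  0.  ] rot [ 0.003 -0.     0.   ]
```

View pics/s23.png

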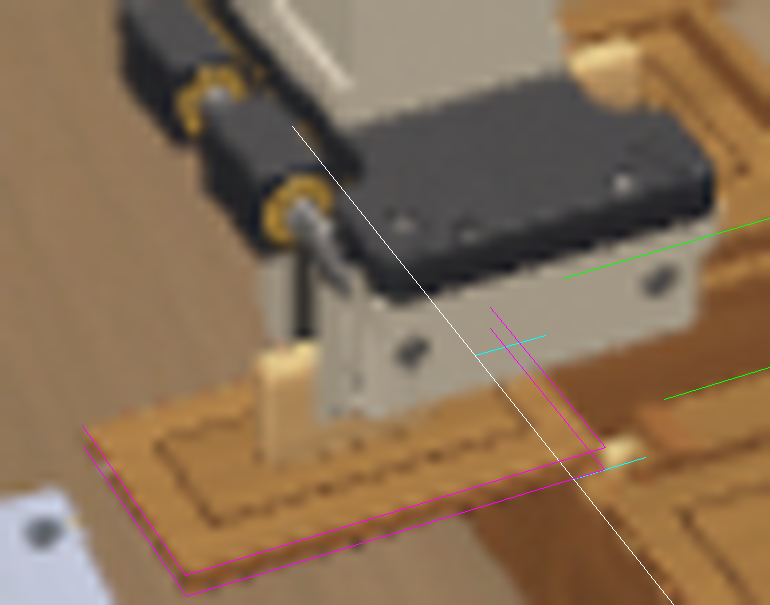

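Aligned. Lowering 2 mm and sliding.

Emit:
arm_command --plan '[{"tx":0.19,"ty":0,"tz":0,"wx":0,"wy":0,"wz":0,"jaw":-1},{"tx":0,"ty":-0.4,"tz":0,"wx":0,"wy":0,"wz":0,"jaw":-1},{"tx":0,"ty":-0.4,"tz":0,"wx":0,"wy":0,"wz":0,"jaw":-1},{"tx":0,"ty":-0.4,"tz":0,"wx":0,"wy":0,"wz":0,"jaw":-1},{"tx":0,"ty":-0.4,"tz":0,"wx":0,"wy":0,"wz":0,"jaw":-1},{"tx":0,"ty":-0.4,"tz":0,"wx":0,"wy":0,"wz":0,"jaw":-1},{"tx":0,"ty":0,"tz":0,"wx":0,"wy":0,"wz":0,"jaw":-1}]'

```text
time: 41.1
tool_pos: [492.2, 58.5, 93.6]
tcp_rot: [-1.854, 1.57, -0.155]
contact_force: [0.2, 0.1, -0.7]
grip_width: 9.9
```

```bash
python3 - <<'E'
from h import *
goto((*bay('n2',0),93.7),1.696)
S=imaging.capture('side'); crop(S,245,165,325,225,10,'pics/s24.png')
E
```

```text
t 41.1 tool [492.2  58.5  93.6] zhead 1.699 F [ 0.2  0.1 -0.7] grip 9.9 q [-0.04  0.48  1.8  -0.    0.86 -1.74]
D world [73.4  9.3  0.1] -> shift cm [-0.01 -7.4  -0.02] rot [ 0.003 -0.     0.001]
```

View pics/s24.png

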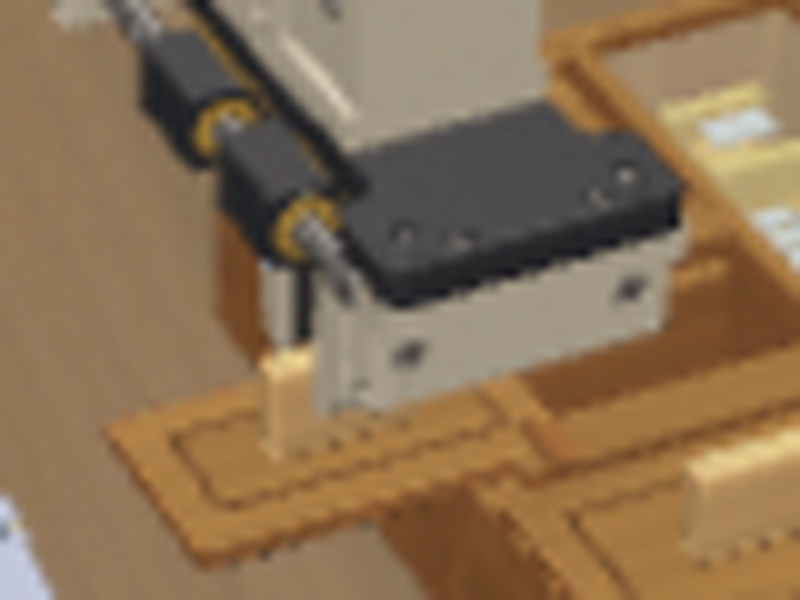

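Entered cleanly (crop (530,470)). Continuing.

Emit:
arm_command --plan '[{"tx":0,"ty":-0.5,"tz":0,"wx":0,"wy":0,"wz":0,"jaw":-1},{"tx":0,"ty":-0.5,"tz":0,"wx":0,"wy":0,"wz":0,"jaw":-1},{"tx":0,"ty":-0.5,"tz":0,"wx":0,"wy":0,"wz":0,"jaw":-1},{"tx":0,"ty":-0.5,"tz":0,"wx":0,"wy":0,"wz":0,"jaw":-1},{"tx":0,"ty":-0.5,"tz":0,"wx":0,"wy":0,"wz":0,"jaw":-1},{"tx":0,"ty":-0.5,"tz":0,"wx":0,"wy":0,"wz":0,"jaw":-1},{"tx":0,"ty":-0.5,"tz":0,"wx":0,"wy":0,"wz":0,"jaw":-1},{"tx":0,"ty":-0.5,"tz":0,"wx":0,"wy":0,"wz":0,"jaw":-1},{"tx":0,"ty":-0.5,"tz":0,"wx":0,"wy":0,"wz":0,"jaw":-1},{"tx":0,"ty":-0.5,"tz":0,"wx":0,"wy":0,"wz":0,"jaw":-1},{"tx":0,"ty":-0.5,"tz":0,"wx":0,"wy":0,"wz":0,"jaw":-1},{"tx":0,"ty":-0.5,"tz":0,"wx":0,"wy":0,"wz":0,"jaw":-1},{"tx":0,"ty":-0.5,"tz":0,"wx":0,"wy":0,"wz":0,"jaw":-1},{"tx":0,"ty":-0.3,"tz":0,"wx":0,"wy":0,"wz":0,"jaw":-1},{"tx":0,"ty":-0.2,"tz":0,"wx":0,"wy":0,"wz":0,"jaw":-1},{"tx":0,"ty":0,"tz":0,"wx":0,"wy":0,"wz":0,"jaw":-1}]'

```text
time: 42.75
tool_pos: [561.2, 67.5, 93.6]
tcp_rot: [-2.486, 1.571, -0.787]
contact_force: [-0.9, -0.3, -0.1]
grip_width: 10.1
```

Emit:
arm_command --plan '[{"tx":0,"ty":-0.1,"tz":0,"wx":0,"wy":0,"wz":0,"jaw":-1},{"tx":0,"ty":-0.1,"tz":0,"wx":0,"wy":0,"wz":0,"jaw":-1},{"tx":0,"ty":-0.1,"tz":0,"wx":0,"wy":0,"wz":0,"jaw":-1},{"tx":0,"ty":0,"tz":0,"wx":0,"wy":0,"wz":0,"jaw":-1}]'

```text
time: 43.15
tool_pos: [564.1, 67.8, 93.6]
tcp_rot: [-2.255, 1.571, -0.556]
contact_force: [0.3, -0.3, -0.7]
grip_width: 9.5
```

Emit:
arm_command --plan '[{"tx":0,"ty":-0.1,"tz":0,"wx":0,"wy":0,"wz":0,"jaw":-1},{"tx":0,"ty":-0.1,"tz":0,"wx":0,"wy":0,"wz":0,"jaw":-1},{"tx":0,"ty":-0.1,"tz":0,"wx":0,"wy":0,"wz":0,"jaw":-1},{"tx":0,"ty":0,"tz":0,"wx":0,"wy":0,"wz":0,"jaw":-1}]'

```text
time: 43.55
tool_pos: [565.3, 68.1, 93.2]
tcp_rot: [1.515, 1.566, -3.069]
contact_force: [-6.4, -0.8, 3.3]
grip_width: 10.0
```

Emit:
arm_command --plan '[{"tx":0,"ty":-0.1,"tz":0,"wx":0,"wy":0,"wz":0,"jaw":-1},{"tx":0,"ty":0,"tz":0,"wx":0,"wy":0,"wz":0,"jaw":-0.4},{"tx":0,"ty":0,"tz":0,"wx":0,"wy":0,"wz":0,"jaw":-0.4},{"tx":0,"ty":0,"tz":0,"wx":0,"wy":0,"wz":0,"jaw":-0.4},{"tx":-2,"ty":0,"tz":0,"wx":0,"wy":0,"wz":0,"jaw":-0.4},{"tx":-2,"ty":0,"tz":0,"wx":0,"wy":0,"wz":0,"jaw":-0.4},{"tx":-3,"ty":0,"tz":0,"wx":0,"wy":0,"wz":0,"jaw":-0.4},{"tx":-3,"ty":3,"tz":0,"wx":0,"wy":0,"wz":0,"jaw":-0.4},{"tx":0,"ty":4.5,"tz":0,"wx":0,"wy":0,"wz":0,"jaw":-0.4},{"tx":0,"ty":4.5,"tz":0,"wx":0,"wy":0,"wz":0,"jaw":-0.4},{"tx":0,"ty":4.5,"tz":0,"wx":0,"wy":0,"wz":0,"jaw":-0.4},{"tx":0,"ty":0,"tz":0,"wx":0,"wy":0,"wz":0,"jaw":-0.4}]'

```text
time: 44.75
tool_pos: [398.5, 47.4, 193.0]
tcp_rot: [1.412, 1.566, 3.111]
contact_force: [0.9, 0.2, 0.0]
grip_width: 27.7
```

```bash
python3 - <<'E'
from h import *
S=imaging.capture('side'); cv2.imwrite('pics/s25.png',S); crop(S,258,155,403,265,5.5,'pics/s25c.png')
T=imaging.capture('top'); cv2.imwrite('pics/t25.png',T); crop(T,220,120,345,215,6,'pics/t25c.png')
o,M,p=state(); print(p,o['joint_positions'])
E
```

```text
[404.56661629  47.1907263  194.31319378] [-7.25551062e-02  1.86318405e-01  1.90766971e+00 -2.26630274e-05
  1.04515659e+00 -1.77120918e+00]
```

View pics/s25c.png

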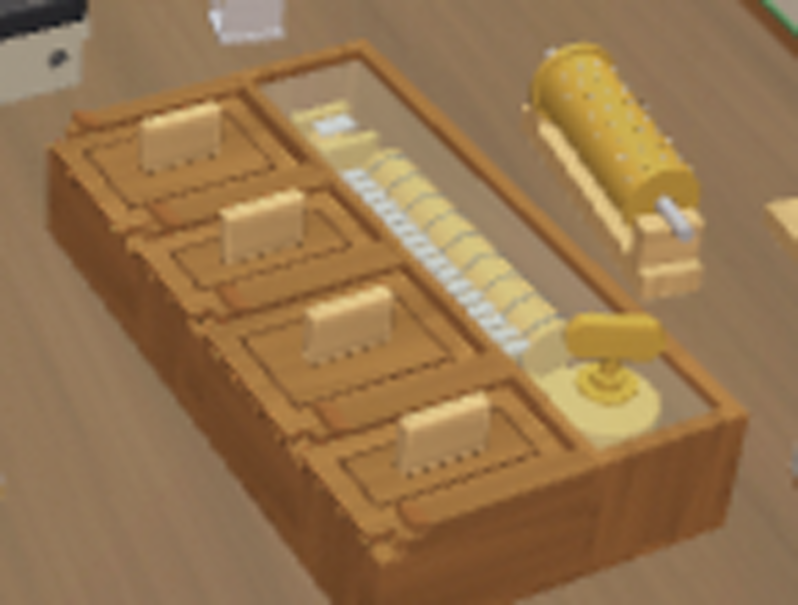

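View pics/t25c.png

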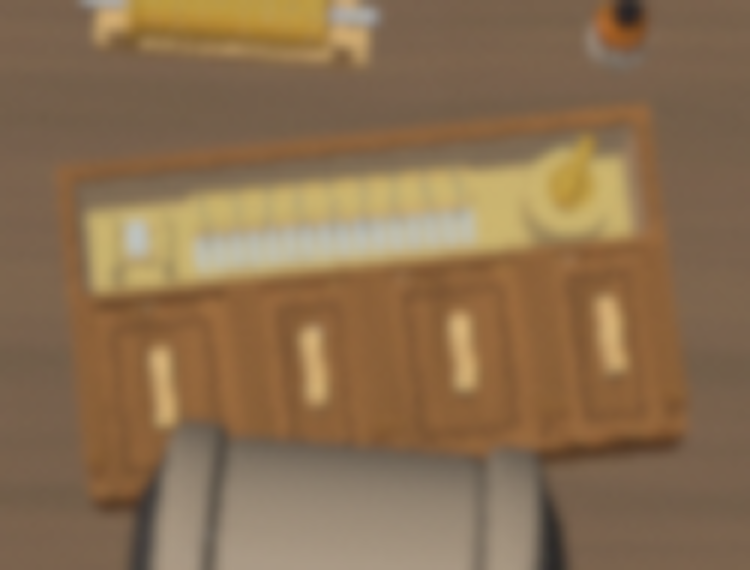

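All four lids are home: their front edges lie along the front line from crop (50,155) to (380,555). Next, measuring the key, whose thumb piece runs from (568,330) to (660,335) in the side crop.

```bash
python3 - <<'E'
from h import *
S=cv2.imread('pics/s25.png'); T=cv2.imread('pics/t25.png')
crop(S,352,205,392,235,18,'pics/k1.png'); crop(T,300,135,335,165,18,'pics/k2.png')
q=BOX;c,s=np.cos(q[2]),np.sin(q[2]); print('key',q[0]+c*49+s*112,q[1]+s*49-c*112)
E
```

```text
key 670.0812558333827 -65.6170767938087
```

View pics/k1.png

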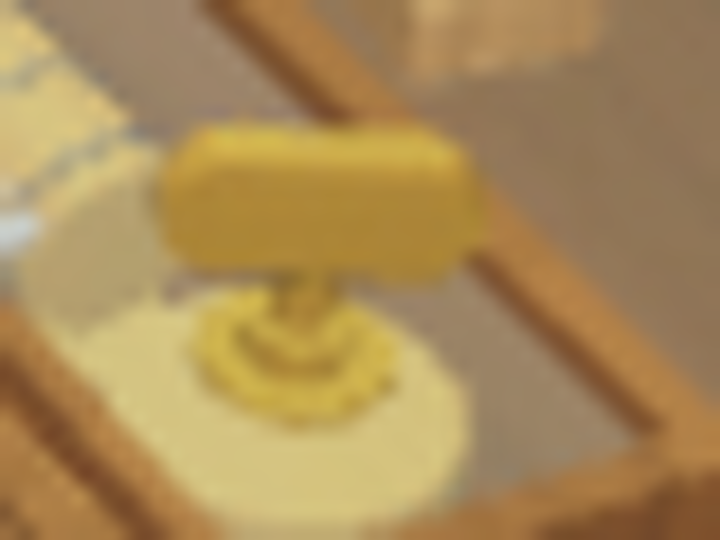

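View pics/k2.png

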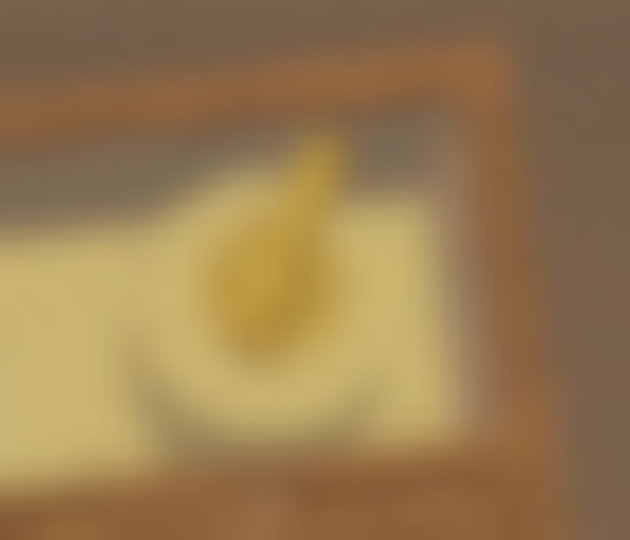

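```bash
python3 - <<'E'
from h import *
f=lambda a,u,v:np.array(a)/18+[u,v]-.5
for nm,a,b,z in [('mid',(162,205),(483,212),85),('bot',(185,272),(470,281),75),('topface',(200,152),(462,155),95)]:
    w=cast('side',f([a,b],352,205),z); d=w[1]-w[0]; print(nm,w[:,:2].round(1),w[:,:2].mean(0).round(1),np.linalg.norm(d).round(1),np.arctan2(d[1],d[0]).round(3))
w=cast('top',f([(325,140),(250,300)],300,135),95); d=w[0]-w[1]; print('top',w.round(1),np.arctan2(d[1],d[0]).round(3))
print(proj('top',[670.1,-65.6,95])-[300,135]+.5, proj('side',[670.1,-65.6,85])-[352,205]+.5)
E
```

```text
mid [[650.9 -58.7]
 [689.2 -72.6]] [670.  -65.6] 40.7 -0.348
bot [[654.2 -61.2]
 [688.2 -74.1]] [671.2 -67.6] 36.3 -0.364
topface [[653.5 -61.2]
 [684.8 -72. ]] [669.2 -66.6] 33.1 -0.332
top [[686.1 -71.9  95. ]
 [657.4 -58.9  95. ]] -0.424
[[16.03786276 12.73531652]] [[17.94751403 11.57354506]]
```

```bash
python3 - <<'E'
from h import *
goto((670,-66,140),1.21)
E
```

```text
t 44.9 tool [404.6  47.2 194.3] zhead 1.699 F [ 1.1 -0.3  1. ] grip 27.6 q [-0.07  0.19  1.91 -0.    1.05 -1.77]
D world [ 265.4 -113.2  -54.3] -> shift cm [  5.5  -24.87 -14.61] rot [0.489 0.    0.002]
```

Emit:
arm_command --plan '[{"tx":0,"ty":-3.5,"tz":-2.1,"wx":0,"wy":0,"wz":0,"jaw":-0.3},{"tx":0,"ty":-3.5,"tz":-2.1,"wx":0,"wy":0,"wz":0,"jaw":-0.3},{"tx":0,"ty":-3.5,"tz":-2.1,"wx":0,"wy":0,"wz":0,"jaw":-0.3},{"tx":0,"ty":-3.6,"tz":-2.1,"wx":0,"wy":0,"wz":0,"jaw":-0.3},{"tx":0,"ty":-3.6,"tz":-2.1,"wx":0,"wy":0,"wz":0,"jaw":-0.3},{"tx":0,"ty":-3.6,"tz":-2.1,"wx":0,"wy":0,"wz":0,"jaw":-0.3},{"tx":0,"ty":-3.6,"tz":-2,"wx":0,"wy":0,"wz":0,"jaw":-0.3},{"tx":1,"ty":0,"tz":0,"wx":0.12,"wy":0,"wz":0,"jaw":-0.3},{"tx":1,"ty":0,"tz":0,"wx":0.12,"wy":0,"wz":0,"jaw":-0.3},{"tx":1,"ty":0,"tz":0,"wx":0.12,"wy":0,"wz":0,"jaw":-0.3},{"tx":1,"ty":0,"tz":0,"wx":0.12,"wy":0,"wz":0,"jaw":-0.3},{"tx":1,"ty":0,"tz":0,"wx":0,"wy":0,"wz":0,"jaw":-0.3},{"tx":0,"ty":0,"tz":0,"wx":0,"wy":0,"wz":0,"jaw":-0.3},{"tx":0,"ty":0,"tz":0,"wx":0,"wy":0,"wz":0,"jaw":-0.3},{"tx":0,"ty":0,"tz":0,"wx":0,"wy":0,"wz":0,"jaw":-0.3}]'

```text
time: 46.35
tool_pos: [670.5, -65.8, 144.2]
tcp_rot: [-1.492, 1.569, -0.272]
contact_force: [0.1, -0.2, -0.6]
grip_width: 32.1
```

```bash
python3 - <<'E'
from h import *
S=imaging.capture('side'); cv2.imwrite('pics/s26.png',S); crop(S,310,150,430,250,6,'pics/s26c.png')
goto((670,-66,92),1.21)
E
```

```text
t 46.4 tool [670.5 -65.8 144.4] zhead 1.22 F [ 0.3 -0.9  0.2] grip 32.0 q [-0.21  0.7   1.21 -0.    1.23 -1.43]
D world [ -0.5  -0.2 -52.4] -> shift cm [ 5.23  0.04 -0.04] rot [0.01  0.    0.002]
```

View pics/s26c.png

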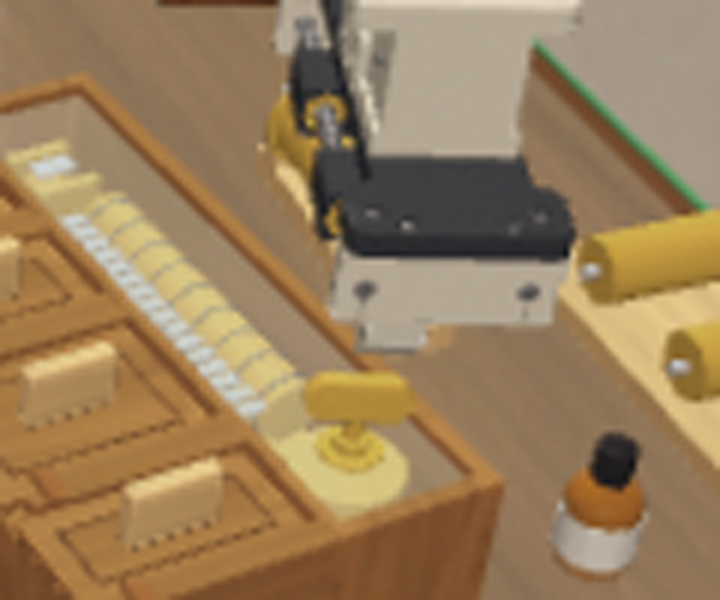

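The gripper is above the key (crop (355,395)) with its pads parallel to the thumb piece. Descending and gripping.

Emit:
arm_command --plan '[{"tx":2,"ty":0.05,"tz":-0.04,"wx":0.01,"wy":0,"wz":0,"jaw":-0.3},{"tx":2,"ty":0,"tz":0,"wx":0,"wy":0,"wz":0,"jaw":-0.3},{"tx":1.2,"ty":0,"tz":0,"wx":0,"wy":0,"wz":0,"jaw":-0.3},{"tx":0,"ty":0,"tz":0,"wx":0,"wy":0,"wz":0,"jaw":-0.3},{"tx":0,"ty":0,"tz":0,"wx":0,"wy":0,"wz":0,"jaw":-0.3}]'

```text
time: 46.9
tool_pos: [669.7, -66.0, 92.3]
tcp_rot: [-1.481, 1.57, -0.272]
contact_force: [0.0, 0.3, 0.1]
grip_width: 32.3
```

Emit:
arm_command --plan '[{"tx":0,"ty":0,"tz":0,"wx":0,"wy":0,"wz":0,"jaw":-1},{"tx":0,"ty":0,"tz":0,"wx":0,"wy":0,"wz":0,"jaw":-1},{"tx":0,"ty":0,"tz":0,"wx":0,"wy":0,"wz":0,"jaw":-1},{"tx":0,"ty":0,"tz":0,"wx":0,"wy":0,"wz":0,"jaw":-1},{"tx":0,"ty":0,"tz":0,"wx":0,"wy":0,"wz":0,"jaw":-1}]'

```text
time: 47.4
tool_pos: [669.5, -66.2, 92.2]
tcp_rot: [-1.817, 1.57, -0.608]
contact_force: [-1.2, -0.2, 3.8]
grip_width: 7.9
```

```bash
cat >> h.py <<'E'
def st():
    o,M,p=state(); print('t',round(o['time'],2),'p',p.round(1),'zh',round(np.arctan2(M[1,2],M[0,2]),3),'F',o['contact_force'].round(1),'Mo',o['moment'].round(3),'g',round(o['grip_width'],1),'q1,6',o['joint_positions'][[0,5]].round(3),'tau6',o['tau'][5].round(3))
E
python3 - <<'E'
from h import *
st()
E
```

```text
t 47.4 p [669.5 -66.2  92.2] zh 1.209 F [-1.2 -0.2  3.8] Mo [-0.09   0.008 -0.086] g 7.9 q1,6 [-0.212 -1.421] tau6 -0.039
```

Emit:
arm_command --plan '[{"tx":0,"ty":0,"tz":0,"wx":0.1,"wy":0,"wz":0,"jaw":-1},{"tx":0,"ty":0,"tz":0,"wx":0.1,"wy":0,"wz":0,"jaw":-1},{"tx":0,"ty":0,"tz":0,"wx":0.1,"wy":0,"wz":0,"jaw":-1},{"tx":0,"ty":0,"tz":0,"wx":0.1,"wy":0,"wz":0,"jaw":-1},{"tx":0,"ty":0,"tz":0,"wx":0.1,"wy":0,"wz":0,"jaw":-1},{"tx":0,"ty":0,"tz":0,"wx":0.1,"wy":0,"wz":0,"jaw":-1}]'

```text
time: 48.0
tool_pos: [669.3, -66.5, 92.2]
tcp_rot: [-2.06, 1.57, -1.455]
contact_force: [-1.2, -2.0, 4.2]
grip_width: 8.0
```

```bash
python3 - <<'E'
from h import *
st()
S=imaging.capture('side'); crop(S,310,150,430,250,6,'pics/s27c.png')
E
```

```text
t 48.0 p [669.3 -66.5  92.2] zh 0.605 F [-1.2 -2.   4.2] Mo [-0.395  0.192  0.087] g 8.0 q1,6 [-0.212 -0.817] tau6 -1.239
```

View pics/s27c.png

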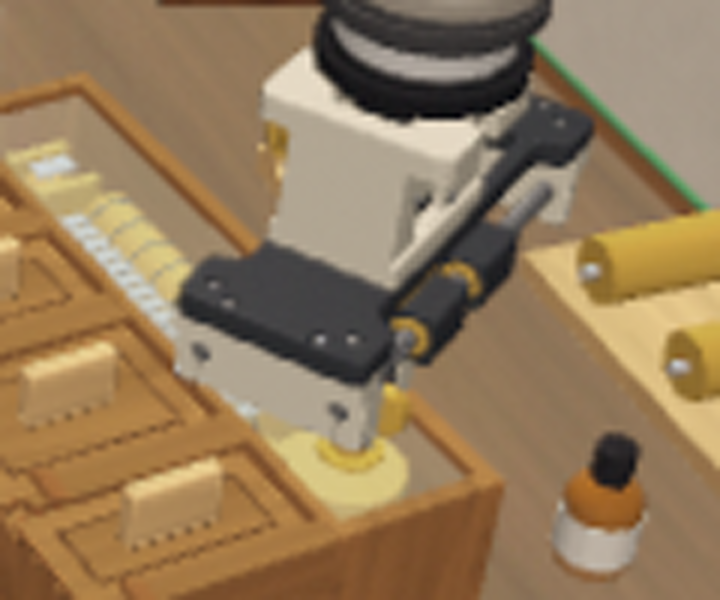

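The key turns with the jaws; its end shows at crop (395,410). Continuing the stroke.

Emit:
arm_command --plan '[{"tx":0,"ty":0,"tz":0,"wx":0.12,"wy":0,"wz":0,"jaw":-1},{"tx":0,"ty":0,"tz":0,"wx":0.12,"wy":0,"wz":0,"jaw":-1},{"tx":0,"ty":0,"tz":0,"wx":0.12,"wy":0,"wz":0,"jaw":-1},{"tx":0,"ty":0,"tz":0,"wx":0.12,"wy":0,"wz":0,"jaw":-1},{"tx":0,"ty":0,"tz":0,"wx":0.12,"wy":0,"wz":0,"jaw":-1},{"tx":0,"ty":0,"tz":0,"wx":0.12,"wy":0,"wz":0,"jaw":-1},{"tx":0,"ty":0,"tz":0,"wx":0.12,"wy":0,"wz":0,"jaw":-1},{"tx":0,"ty":0,"tz":0,"wx":0.12,"wy":0,"wz":0,"jaw":-1},{"tx":0,"ty":0,"tz":0,"wx":0.12,"wy":0,"wz":0,"jaw":-1},{"tx":0,"ty":0,"tz":0,"wx":0.12,"wy":0,"wz":0,"jaw":-1},{"tx":0,"ty":0,"tz":0,"wx":0.12,"wy":0,"wz":0,"jaw":-1},{"tx":0,"ty":0,"tz":0,"wx":0.12,"wy":0,"wz":0,"jaw":-1},{"tx":0,"ty":0,"tz":0,"wx":0.12,"wy":0,"wz":0,"jaw":-1},{"tx":0,"ty":0,"tz":0,"wx":0.12,"wy":0,"wz":0,"jaw":-1},{"tx":0,"ty":0,"tz":0,"wx":0.12,"wy":0,"wz":0,"jaw":-1}]'

```text
time: 49.55
tool_pos: [668.2, -66.2, 92.2]
tcp_rot: [-1.79, 1.568, -2.984]
contact_force: [-5.9, -1.7, 7.7]
grip_width: 8.2
```

```bash
python3 - <<'E'
from h import *
st()
E
```

```text
t 49.55 p [668.2 -66.2  92.2] zh -1.194 F [-5.9 -1.7  7.7] Mo [-0.205  1.046  0.092] g 8.2 q1,6 [-0.212  0.982] tau6 -1.497
```

Emit:
arm_command --plan '[{"tx":0,"ty":0,"tz":0,"wx":0.12,"wy":0,"wz":0,"jaw":-1},{"tx":0,"ty":0,"tz":0,"wx":0.12,"wy":0,"wz":0,"jaw":-1},{"tx":0,"ty":0,"tz":0,"wx":0.12,"wy":0,"wz":0,"jaw":-1},{"tx":0,"ty":0,"tz":0,"wx":0.12,"wy":0,"wz":0,"jaw":-1},{"tx":0,"ty":0,"tz":0,"wx":0.12,"wy":0,"wz":0,"jaw":-1},{"tx":0,"ty":0,"tz":0,"wx":0.12,"wy":0,"wz":0,"jaw":-1},{"tx":0,"ty":0,"tz":0,"wx":0.12,"wy":0,"wz":0,"jaw":-1},{"tx":0,"ty":0,"tz":0,"wx":0.12,"wy":0,"wz":0,"jaw":-1},{"tx":0,"ty":0,"tz":0,"wx":0.12,"wy":0,"wz":0,"jaw":-1},{"tx":0,"ty":0,"tz":0,"wx":0.12,"wy":0,"wz":0,"jaw":-1},{"tx":0,"ty":0,"tz":0,"wx":0.12,"wy":0,"wz":0,"jaw":-1},{"tx":0,"ty":0,"tz":0,"wx":0.12,"wy":0,"wz":0,"jaw":-1},{"tx":0,"ty":0,"tz":0,"wx":0.12,"wy":0,"wz":0,"jaw":-1},{"tx":0,"ty":0,"tz":0,"wx":0.12,"wy":0,"wz":0,"jaw":-1},{"tx":0,"ty":0,"tz":0,"wx":0.12,"wy":0,"wz":0,"jaw":-1},{"tx":0,"ty":0,"tz":0,"wx":0,"wy":0,"wz":0,"jaw":-1}]'

```text
time: 51.15
tool_pos: [668.7, -65.2, 92.2]
tcp_rot: [-0.804, 1.569, 2.487]
contact_force: [-4.2, 1.3, 6.2]
grip_width: 7.5
```

```bash
python3 - <<'E'
from h import *
st()
S=imaging.capture('side'); crop(S,310,150,430,250,6,'pics/s28c.png')
E
```

```text
t 51.15 p [668.7 -65.2  92.2] zh -2.992 F [-4.2  1.3  6.2] Mo [ 0.445  0.678 -0.055] g 7.5 q1,6 [-0.211  2.78 ] tau6 1.015
```

View pics/s28c.png

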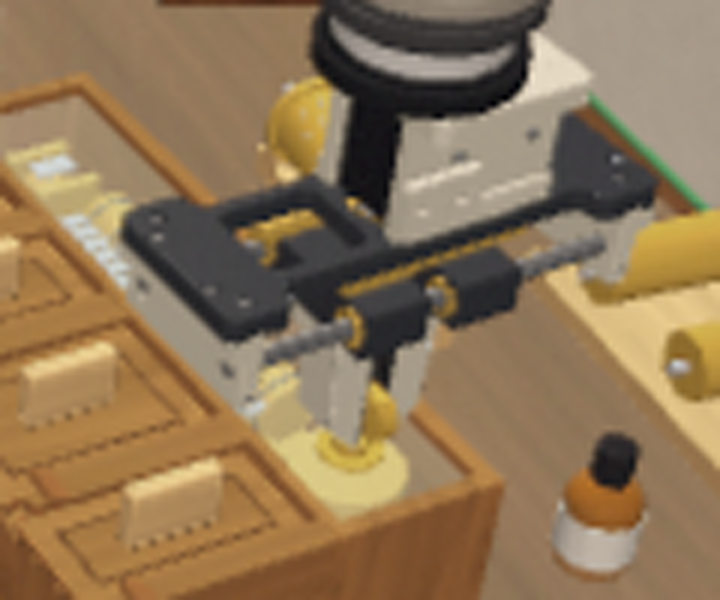

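The thumb piece is still between the fingers and has turned 4.2 rad so far. Releasing, lifting, swinging back π and regrasping.

Emit:
arm_command --plan '[{"tx":0,"ty":0,"tz":0,"wx":0,"wy":0,"wz":0,"jaw":-0.3},{"tx":0,"ty":0,"tz":0,"wx":0,"wy":0,"wz":0,"jaw":-0.3},{"tx":0,"ty":0,"tz":0,"wx":0,"wy":0,"wz":0,"jaw":-0.3},{"tx":-2,"ty":0,"tz":0,"wx":0,"wy":0,"wz":0,"jaw":-0.3},{"tx":-2,"ty":0,"tz":0,"wx":0,"wy":0,"wz":0,"jaw":-0.3},{"tx":0,"ty":0,"tz":0,"wx":-0.14,"wy":0,"wz":0,"jaw":-0.3},{"tx":0,"ty":0,"tz":0,"wx":-0.14,"wy":0,"wz":0,"jaw":-0.3},{"tx":0,"ty":0,"tz":0,"wx":-0.14,"wy":0,"wz":0,"jaw":-0.3},{"tx":0,"ty":0,"tz":0,"wx":-0.14,"wy":0,"wz":0,"jaw":-0.3},{"tx":0,"ty":0,"tz":0,"wx":-0.14,"wy":0,"wz":0,"jaw":-0.3},{"tx":0,"ty":0,"tz":0,"wx":-0.14,"wy":0,"wz":0,"jaw":-0.3},{"tx":0,"ty":0,"tz":0,"wx":-0.14,"wy":0,"wz":0,"jaw":-0.3},{"tx":0,"ty":0,"tz":0,"wx":-0.14,"wy":0,"wz":0,"jaw":-0.3},{"tx":0,"ty":0,"tz":0,"wx":-0.14,"wy":0,"wz":0,"jaw":-0.3},{"tx":0,"ty":0,"tz":0,"wx":-0.14,"wy":0,"wz":0,"jaw":-0.3},{"tx":0,"ty":0,"tz":0,"wx":-0.14,"wy":0,"wz":0,"jaw":-0.3}]'

```text
time: 52.8
tool_pos: [669.4, -66.0, 131.4]
tcp_rot: [-1.643, 1.571, -3.088]
contact_force: [-0.4, 0.3, 0.5]
grip_width: 32.2
```

Emit:
arm_command --plan '[{"tx":0,"ty":0,"tz":0,"wx":-0.14,"wy":0,"wz":0,"jaw":-0.3},{"tx":0,"ty":0,"tz":0,"wx":-0.14,"wy":0,"wz":0,"jaw":-0.3},{"tx":0,"ty":0,"tz":0,"wx":-0.14,"wy":0,"wz":0,"jaw":-0.3},{"tx":0,"ty":0,"tz":0,"wx":-0.14,"wy":0,"wz":0,"jaw":-0.3},{"tx":0,"ty":0,"tz":0,"wx":-0.14,"wy":0,"wz":0,"jaw":-0.3},{"tx":0,"ty":0,"tz":0,"wx":-0.14,"wy":0,"wz":0,"jaw":-0.3},{"tx":0,"ty":0,"tz":0,"wx":-0.14,"wy":0,"wz":0,"jaw":-0.3},{"tx":0,"ty":0,"tz":0,"wx":-0.14,"wy":0,"wz":0,"jaw":-0.3},{"tx":0,"ty":0,"tz":0,"wx":-0.14,"wy":0,"wz":0,"jaw":-0.3},{"tx":0,"ty":0,"tz":0,"wx":-0.14,"wy":0,"wz":0,"jaw":-0.3},{"tx":0,"ty":0,"tz":0,"wx":-0.14,"wy":0,"wz":0,"jaw":-0.3},{"tx":0,"ty":0,"tz":0,"wx":-0.06,"wy":0,"wz":0,"jaw":-0.3},{"tx":0,"ty":0,"tz":0,"wx":0,"wy":0,"wz":0,"jaw":-0.3}]'

```text
time: 54.1
tool_pos: [669.3, -66.0, 131.3]
tcp_rot: [3.057, 1.571, -3.076]
contact_force: [-0.6, -0.1, 0.3]
grip_width: 32.2
```

```bash
python3 - <<'E'
from h import *
st(); goto((668.9,-65.8,92),wrap(-2.992+np.pi))
S=imaging.capture('side'); crop(S,340,190,404,238,12,'pics/s29c.png')
E
```

```text
t 54.1 p [669.3 -66.  131.3] zh 0.15 F [-0.6 -0.1  0.3] Mo [ 0.017 -0.124 -0.004] g 32.2 q1,6 [-0.212 -0.362] tau6 -0.706
t 54.1 tool [669.3 -66.  131.3] zhead 0.15 F [-0.6 -0.1  0.3] grip 32.2 q [-0.21  0.71  1.23 -0.    1.21 -0.36]
D world [ -0.4   0.2 -39.3] -> shift cm [ 3.93  0.02 -0.04] rot [ 0. -0. -0.]
```

View pics/s29c.png

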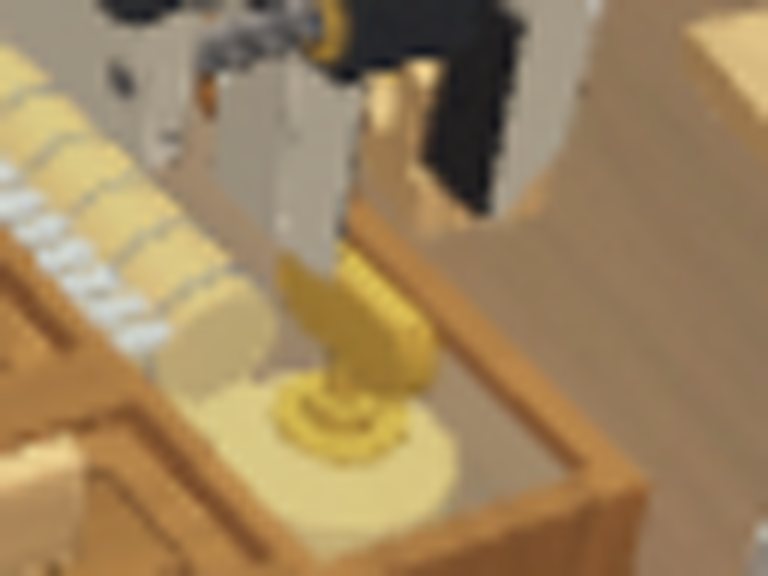

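```bash
python3 - <<'E'
from h import *
w=cast('side',np.array([(285,262),(425,385)])/12+[340,190]-.5,78);d=w[1]-w[0];print(w,np.linalg.norm(d),np.arctan2(d[1],d[0]))
w=cast('side',np.array([(350,250),(432,325)])/12+[340,190]-.5,95);d=w[1]-w[0];print(w,np.linalg.norm(d),np.arctan2(d[1],d[0]))
E
```

```text
[[669.34534541 -38.17416191  78.        ]
 [677.6185465  -79.84010083  78.        ]] 42.47936348490467 -1.3747854819476362
[[671.10252913 -56.97631505  95.        ]
 [675.25376362 -81.85963793  95.        ]] 25.227217558804057 -1.4054907000042929
```

The key heading is −1.4 rad, as expected, so it didn't slip. Regrasping for the second stroke.

Emit:
arm_command --plan '[{"tx":2,"ty":0,"tz":-0.03,"wx":0,"wy":0,"wz":0,"jaw":-0.3},{"tx":1.93,"ty":0,"tz":0,"wx":0,"wy":0,"wz":0,"jaw":-0.3},{"tx":0,"ty":0,"tz":0,"wx":0,"wy":0,"wz":0,"jaw":-0.3},{"tx":0,"ty":0,"tz":0,"wx":0,"wy":0,"wz":0,"jaw":-1},{"tx":0,"ty":0,"tz":0,"wx":0,"wy":0,"wz":0,"jaw":-1},{"tx":0,"ty":0,"tz":0,"wx":0,"wy":0,"wz":0,"jaw":-1},{"tx":0,"ty":0,"tz":0,"wx":0,"wy":0,"wz":0,"jaw":-1},{"tx":0,"ty":0,"tz":0,"wx":0,"wy":0,"wz":0,"jaw":-1}]'

```text
time: 54.95
tool_pos: [668.9, -66.2, 93.4]
tcp_rot: [-1.288, 1.57, -1.14]
contact_force: [-4.1, -0.9, 6.8]
grip_width: 7.9
```

Emit:
arm_command --plan '[{"tx":0,"ty":0,"tz":0,"wx":0.12,"wy":0,"wz":0,"jaw":-1},{"tx":0,"ty":0,"tz":0,"wx":0.12,"wy":0,"wz":0,"jaw":-1},{"tx":0,"ty":0,"tz":0,"wx":0.12,"wy":0,"wz":0,"jaw":-1},{"tx":0,"ty":0,"tz":0,"wx":0.12,"wy":0,"wz":0,"jaw":-1},{"tx":0,"ty":0,"tz":0,"wx":0.12,"wy":0,"wz":0,"jaw":-1},{"tx":0,"ty":0,"tz":0,"wx":0.12,"wy":0,"wz":0,"jaw":-1},{"tx":0,"ty":0,"tz":0,"wx":0.12,"wy":0,"wz":0,"jaw":-1},{"tx":0,"ty":0,"tz":0,"wx":0.12,"wy":0,"wz":0,"jaw":-1},{"tx":0,"ty":0,"tz":0,"wx":0.12,"wy":0,"wz":0,"jaw":-1},{"tx":0,"ty":0,"tz":0,"wx":0.12,"wy":0,"wz":0,"jaw":-1},{"tx":0,"ty":0,"tz":0,"wx":0.12,"wy":0,"wz":0,"jaw":-1},{"tx":0,"ty":0,"tz":0,"wx":0.12,"wy":0,"wz":0,"jaw":-1},{"tx":0,"ty":0,"tz":0,"wx":0.12,"wy":0,"wz":0,"jaw":-1}]'

```text
time: 56.25
tool_pos: [668.6, -66.0, 93.4]
tcp_rot: [-1.305, 1.57, -2.721]
contact_force: [-5.1, 0.8, 6.6]
grip_width: 8.0
```

```bash
python3 - <<'E'
from h import *
st()
E
```

```text
t 56.25 p [668.6 -66.   93.4] zh -1.416 F [-5.1  0.8  6.6] Mo [0.065 0.868 0.144] g 8.0 q1,6 [-0.212  1.204] tau6 -1.485
```

Emit:
arm_command --plan '[{"tx":0,"ty":0,"tz":0,"wx":0.12,"wy":0,"wz":0,"jaw":-1},{"tx":0,"ty":0,"tz":0,"wx":0.12,"wy":0,"wz":0,"jaw":-1},{"tx":0,"ty":0,"tz":0,"wx":0.12,"wy":0,"wz":0,"jaw":-1},{"tx":0,"ty":0,"tz":0,"wx":0.12,"wy":0,"wz":0,"jaw":-1},{"tx":0,"ty":0,"tz":0,"wx":0.12,"wy":0,"wz":0,"jaw":-1},{"tx":0,"ty":0,"tz":0,"wx":0.12,"wy":0,"wz":0,"jaw":-1},{"tx":0,"ty":0,"tz":0,"wx":0.12,"wy":0,"wz":0,"jaw":-1},{"tx":0,"ty":0,"tz":0,"wx":0.12,"wy":0,"wz":0,"jaw":-1},{"tx":0,"ty":0,"tz":0,"wx":0.12,"wy":0,"wz":0,"jaw":-1},{"tx":0,"ty":0,"tz":0,"wx":0.12,"wy":0,"wz":0,"jaw":-1},{"tx":0,"ty":0,"tz":0,"wx":0.12,"wy":0,"wz":0,"jaw":-1},{"tx":0,"ty":0,"tz":0,"wx":0.12,"wy":0,"wz":0,"jaw":-1},{"tx":0,"ty":0,"tz":0,"wx":0.12,"wy":0,"wz":0,"jaw":-1},{"tx":0,"ty":0,"tz":0,"wx":0,"wy":0,"wz":0,"jaw":-1}]'

```text
time: 57.65
tool_pos: [668.8, -65.6, 93.4]
tcp_rot: [-1.477, 1.571, 1.832]
contact_force: [-4.0, 1.1, 6.2]
grip_width: 7.8
```

```bash
python3 - <<'E'
from h import *
st()
E
```

```text
t 57.65 p [668.8 -65.6  93.4] zh -2.974 F [-4.   1.1  6.2] Mo [ 0.317  0.704 -0.047] g 7.8 q1,6 [-0.212  2.762] tau6 1.029
```

Cumulative is about 7.3 rad. Back π again.

Emit:
arm_command --plan '[{"tx":0,"ty":0,"tz":0,"wx":0,"wy":0,"wz":0,"jaw":-0.3},{"tx":0,"ty":0,"tz":0,"wx":0,"wy":0,"wz":0,"jaw":-0.3},{"tx":0,"ty":0,"tz":0,"wx":0,"wy":0,"wz":0,"jaw":-0.3},{"tx":-2,"ty":0,"tz":0,"wx":0,"wy":0,"wz":0,"jaw":-0.3},{"tx":-2,"ty":0,"tz":0,"wx":0,"wy":0,"wz":0,"jaw":-0.3},{"tx":0,"ty":0,"tz":0,"wx":-0.14,"wy":0,"wz":0,"jaw":-0.3},{"tx":0,"ty":0,"tz":0,"wx":-0.14,"wy":0,"wz":0,"jaw":-0.3},{"tx":0,"ty":0,"tz":0,"wx":-0.14,"wy":0,"wz":0,"jaw":-0.3},{"tx":0,"ty":0,"tz":0,"wx":-0.14,"wy":0,"wz":0,"jaw":-0.3},{"tx":0,"ty":0,"tz":0,"wx":-0.14,"wy":0,"wz":0,"jaw":-0.3},{"tx":0,"ty":0,"tz":0,"wx":-0.14,"wy":0,"wz":0,"jaw":-0.3},{"tx":0,"ty":0,"tz":0,"wx":-0.14,"wy":0,"wz":0,"jaw":-0.3},{"tx":0,"ty":0,"tz":0,"wx":-0.14,"wy":0,"wz":0,"jaw":-0.3},{"tx":0,"ty":0,"tz":0,"wx":-0.14,"wy":0,"wz":0,"jaw":-0.3},{"tx":0,"ty":0,"tz":0,"wx":-0.14,"wy":0,"wz":0,"jaw":-0.3},{"tx":0,"ty":0,"tz":0,"wx":-0.14,"wy":0,"wz":0,"jaw":-0.3}]'

```text
time: 59.25
tool_pos: [669.1, -66.0, 132.1]
tcp_rot: [0.386, 1.571, -1.039]
contact_force: [0.5, -0.5, -0.7]
grip_width: 32.2
```

Emit:
arm_command --plan '[{"tx":0,"ty":0,"tz":0,"wx":-0.14,"wy":0,"wz":0,"jaw":-0.3},{"tx":0,"ty":0,"tz":0,"wx":-0.14,"wy":0,"wz":0,"jaw":-0.3},{"tx":0,"ty":0,"tz":0,"wx":-0.14,"wy":0,"wz":0,"jaw":-0.3},{"tx":0,"ty":0,"tz":0,"wx":-0.14,"wy":0,"wz":0,"jaw":-0.3},{"tx":0,"ty":0,"tz":0,"wx":-0.14,"wy":0,"wz":0,"jaw":-0.3},{"tx":0,"ty":0,"tz":0,"wx":-0.14,"wy":0,"wz":0,"jaw":-0.3},{"tx":0,"ty":0,"tz":0,"wx":-0.14,"wy":0,"wz":0,"jaw":-0.3},{"tx":0,"ty":0,"tz":0,"wx":-0.14,"wy":0,"wz":0,"jaw":-0.3},{"tx":0,"ty":0,"tz":0,"wx":-0.14,"wy":0,"wz":0,"jaw":-0.3},{"tx":0,"ty":0,"tz":0,"wx":-0.14,"wy":0,"wz":0,"jaw":-0.3},{"tx":0,"ty":0,"tz":0,"wx":-0.14,"wy":0,"wz":0,"jaw":-0.3},{"tx":0,"ty":0,"tz":0,"wx":-0.06,"wy":0,"wz":0,"jaw":-0.3},{"tx":0,"ty":0,"tz":0,"wx":0,"wy":0,"wz":0,"jaw":-0.3}]'

```text
time: 60.55
tool_pos: [669.1, -66.0, 132.1]
tcp_rot: [-1.868, 1.571, -1.699]
contact_force: [-0.6, -1.3, -0.0]
grip_width: 32.2
```

```bash
python3 - <<'E'
from h import *
st(); goto((668.9,-65.9,92),wrap(-2.974+np.pi))
S=imaging.capture('side'); crop(S,340,190,404,238,12,'pics/s30c.png')
E
```

```text
t 60.55 p [669.1 -66.  132.1] zh 0.169 F [-0.6 -1.3 -0. ] Mo [-0.007 -0.108  0.031] g 32.2 q1,6 [-0.212 -0.382] tau6 -0.705
t 60.5 tool [669.1 -66.  132.1] zhead 0.169 F [-0.6 -1.3 -0. ] grip 32.2 q [-0.21  0.71  1.23 -0.    1.21 -0.38]
D world [ -0.2   0.1 -40.1] -> shift cm [ 4.01  0.02 -0.02] rot [ 0.002 -0.     0.   ]
```

View pics/s30c.png

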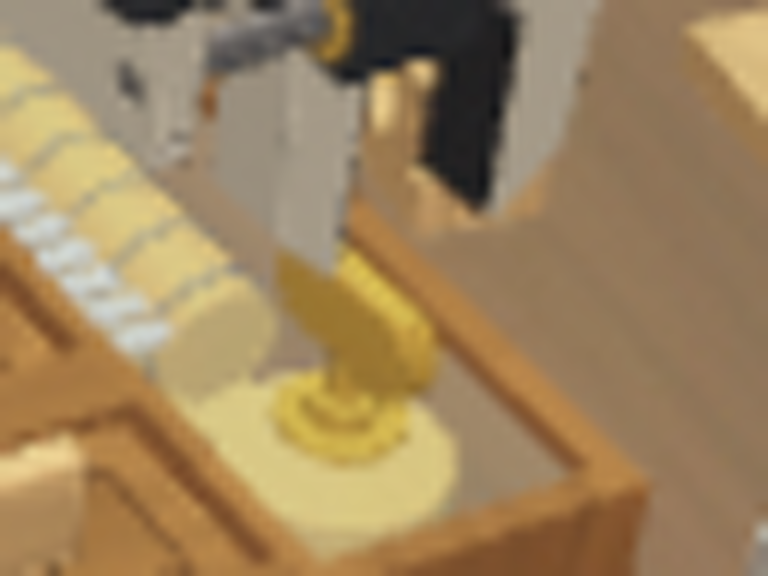

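The key pose is as expected. Third stroke: 2.0 rad, then short steps with torque checks.

Emit:
arm_command --plan '[{"tx":2,"ty":0,"tz":0,"wx":0,"wy":0,"wz":0,"jaw":-0.3},{"tx":2,"ty":0,"tz":0,"wx":0,"wy":0,"wz":0,"jaw":-0.3},{"tx":0,"ty":0,"tz":0,"wx":0,"wy":0,"wz":0,"jaw":-0.3},{"tx":0,"ty":0,"tz":0,"wx":0,"wy":0,"wz":0,"jaw":-1},{"tx":0,"ty":0,"tz":0,"wx":0,"wy":0,"wz":0,"jaw":-1},{"tx":0,"ty":0,"tz":0,"wx":0,"wy":0,"wz":0,"jaw":-1},{"tx":0,"ty":0,"tz":0,"wx":0,"wy":0,"wz":0,"jaw":-1},{"tx":0,"ty":0,"tz":0,"wx":0,"wy":0,"wz":0,"jaw":-1}]'

```text
time: 61.4
tool_pos: [668.9, -66.2, 93.4]
tcp_rot: [-1.325, 1.57, -1.156]
contact_force: [-3.8, -0.3, 6.2]
grip_width: 7.5
```

Emit:
arm_command --plan '[{"tx":0,"ty":0,"tz":0,"wx":0.12,"wy":0,"wz":0,"jaw":-1},{"tx":0,"ty":0,"tz":0,"wx":0.12,"wy":0,"wz":0,"jaw":-1},{"tx":0,"ty":0,"tz":0,"wx":0.12,"wy":0,"wz":0,"jaw":-1},{"tx":0,"ty":0,"tz":0,"wx":0.12,"wy":0,"wz":0,"jaw":-1},{"tx":0,"ty":0,"tz":0,"wx":0.12,"wy":0,"wz":0,"jaw":-1},{"tx":0,"ty":0,"tz":0,"wx":0.12,"wy":0,"wz":0,"jaw":-1},{"tx":0,"ty":0,"tz":0,"wx":0.12,"wy":0,"wz":0,"jaw":-1},{"tx":0,"ty":0,"tz":0,"wx":0.12,"wy":0,"wz":0,"jaw":-1},{"tx":0,"ty":0,"tz":0,"wx":0.12,"wy":0,"wz":0,"jaw":-1},{"tx":0,"ty":0,"tz":0,"wx":0.12,"wy":0,"wz":0,"jaw":-1},{"tx":0,"ty":0,"tz":0,"wx":0.12,"wy":0,"wz":0,"jaw":-1},{"tx":0,"ty":0,"tz":0,"wx":0.12,"wy":0,"wz":0,"jaw":-1},{"tx":0,"ty":0,"tz":0,"wx":0.12,"wy":0,"wz":0,"jaw":-1},{"tx":0,"ty":0,"tz":0,"wx":0.12,"wy":0,"wz":0,"jaw":-1},{"tx":0,"ty":0,"tz":0,"wx":0.12,"wy":0,"wz":0,"jaw":-1},{"tx":0,"ty":0,"tz":0,"wx":0.12,"wy":0,"wz":0,"jaw":-1},{"tx":0,"ty":0,"tz":0,"wx":0.06,"wy":0,"wz":0,"jaw":-1}]'

```text
time: 63.1
tool_pos: [668.6, -65.9, 93.4]
tcp_rot: [-1.123, 1.57, -2.938]
contact_force: [-5.0, 0.0, 6.7]
grip_width: 7.9
```

```bash
python3 - <<'E'
from h import *
st()
E
```

```text
t 63.1 p [668.6 -65.9  93.4] zh -1.815 F [-5.   0.   6.7] Mo [0.103 0.937 0.128] g 7.9 q1,6 [-0.212  1.603] tau6 -0.138
```

Emit:
arm_command --plan '[{"tx":0,"ty":0,"tz":0,"wx":0.06,"wy":0,"wz":0,"jaw":-1},{"tx":0,"ty":0,"tz":0,"wx":0.06,"wy":0,"wz":0,"jaw":-1},{"tx":0,"ty":0,"tz":0,"wx":0.06,"wy":0,"wz":0,"jaw":-1},{"tx":0,"ty":0,"tz":0,"wx":0.06,"wy":0,"wz":0,"jaw":-1}]'

```text
time: 63.5
tool_pos: [668.6, -65.8, 93.4]
tcp_rot: [-1.096, 1.57, 3.134]
contact_force: [-4.8, 0.1, 6.1]
grip_width: 7.7
```

```bash
python3 - <<'E'
from h import *
st()
E
```

```text
t 63.5 p [668.6 -65.8  93.4] zh -2.053 F [-4.8  0.1  6.1] Mo [0.221 0.902 0.082] g 7.7 q1,6 [-0.212  1.841] tau6 -0.68
```

Emit:
arm_command --plan '[{"tx":0,"ty":0,"tz":0,"wx":0.06,"wy":0,"wz":0,"jaw":-1},{"tx":0,"ty":0,"tz":0,"wx":0.06,"wy":0,"wz":0,"jaw":-1},{"tx":0,"ty":0,"tz":0,"wx":0.06,"wy":0,"wz":0,"jaw":-1},{"tx":0,"ty":0,"tz":0,"wx":0.06,"wy":0,"wz":0,"jaw":-1}]'

```text
time: 63.9
tool_pos: [668.6, -65.7, 93.4]
tcp_rot: [-1.027, 1.57, 2.963]
contact_force: [-4.5, 1.0, 7.3]
grip_width: 8.0
```

```bash
python3 - <<'E'
from h import *
st()
E
```

```text
t 63.9 p [668.6 -65.7  93.4] zh -2.293 F [-4.5  1.   7.3] Mo [0.242 0.901 0.118] g 8.0 q1,6 [-0.212  2.081] tau6 -0.679
```

Emit:
arm_command --plan '[{"tx":0,"ty":0,"tz":0,"wx":0.06,"wy":0,"wz":0,"jaw":-1},{"tx":0,"ty":0,"tz":0,"wx":0.06,"wy":0,"wz":0,"jaw":-1},{"tx":0,"ty":0,"tz":0,"wx":0.06,"wy":0,"wz":0,"jaw":-1},{"tx":0,"ty":0,"tz":0,"wx":0.06,"wy":0,"wz":0,"jaw":-1}]'

```text
time: 64.3
tool_pos: [668.7, -65.7, 93.4]
tcp_rot: [-0.985, 1.57, 2.765]
contact_force: [-4.3, 1.7, 6.0]
grip_width: 7.3
```

```bash
python3 - <<'E'
from h import *
st()
E
```

```text
t 64.3 p [668.7 -65.7  93.4] zh -2.533 F [-4.3  1.7  6. ] Mo [0.291 0.794 0.126] g 7.3 q1,6 [-0.212  2.321] tau6 -0.679
```

Emit:
arm_command --plan '[{"tx":0,"ty":0,"tz":0,"wx":0.06,"wy":0,"wz":0,"jaw":-1},{"tx":0,"ty":0,"tz":0,"wx":0.06,"wy":0,"wz":0,"jaw":-1},{"tx":0,"ty":0,"tz":0,"wx":0.06,"wy":0,"wz":0,"jaw":-1}]'

```text
time: 64.6
tool_pos: [668.7, -65.7, 93.4]
tcp_rot: [-0.895, 1.571, 2.675]
contact_force: [-5.1, 1.0, 7.1]
grip_width: 7.8
```

```bash
python3 - <<'E'
from h import *
st()
E
```

```text
t 64.6 p [668.7 -65.7  93.4] zh -2.713 F [-5.1  1.   7.1] Mo [0.356 0.806 0.08 ] g 7.8 q1,6 [-0.212  2.501] tau6 -0.678
```

Emit:
arm_command --plan '[{"tx":0,"ty":0,"tz":0,"wx":0.06,"wy":0,"wz":0,"jaw":-1},{"tx":0,"ty":0,"tz":0,"wx":0.06,"wy":0,"wz":0,"jaw":-1},{"tx":0,"ty":0,"tz":0,"wx":0.06,"wy":0,"wz":0,"jaw":-1},{"tx":0,"ty":0,"tz":0,"wx":0.06,"wy":0,"wz":0,"jaw":-1}]'

```text
time: 65.0
tool_pos: [668.8, -65.6, 93.4]
tcp_rot: [-1.148, 1.571, 2.182]
contact_force: [-3.6, 1.2, 6.6]
grip_width: 7.8
```

```bash
python3 - <<'E'
from h import *
st()
E
```

```text
t 65.0 p [668.8 -65.6  93.4] zh -2.953 F [-3.6  1.2  6.6] Mo [0.317 0.749 0.178] g 7.8 q1,6 [-0.212  2.741] tau6 -0.677
```

Emit:
arm_command --plan '[{"tx":0,"ty":0,"tz":0,"wx":0.06,"wy":0,"wz":0,"jaw":-1},{"tx":0,"ty":0,"tz":0,"wx":0.06,"wy":0,"wz":0,"jaw":-1},{"tx":0,"ty":0,"tz":0,"wx":0.06,"wy":0,"wz":0,"jaw":-1}]'

```text
time: 65.3
tool_pos: [668.8, -65.7, 93.4]
tcp_rot: [1.376, 1.57, -1.756]
contact_force: [-4.7, 0.8, 6.2]
grip_width: 9.0
```

```bash
python3 - <<'E'
from h import *
st()
E
```

```text
t 65.3 p [668.8 -65.7  93.4] zh -3.132 F [-4.7  0.8  6.2] Mo [0.357 0.704 0.621] g 9.0 q1,6 [-0.212  2.92 ] tau6 -0.132
```

The torque jumped from 0.1 to 0.62 N m and the jaws were pushed open to 9 mm, so the key is against its stop. Settling, then releasing straight up.

Emit:
arm_command --plan '[{"tx":0,"ty":0,"tz":0,"wx":0,"wy":0,"wz":0,"jaw":-1},{"tx":0,"ty":0,"tz":0,"wx":0,"wy":0,"wz":0,"jaw":-1}]'

```text
time: 65.5
tool_pos: [668.8, -65.8, 93.5]
tcp_rot: [1.602, 1.57, -1.527]
contact_force: [-4.2, 0.5, 7.0]
grip_width: 8.6
```

```bash
python3 - <<'E'
from h import *
st()
E
```

```text
t 65.5 p [668.8 -65.8  93.5] zh -3.13 F [-4.2  0.5  7. ] Mo [0.288 0.691 0.611] g 8.6 q1,6 [-0.212  2.918] tau6 0.686
```

Emit:
arm_command --plan '[{"tx":0,"ty":0,"tz":0,"wx":0,"wy":0,"wz":0,"jaw":-0.3},{"tx":0,"ty":0,"tz":0,"wx":0,"wy":0,"wz":0,"jaw":-0.3},{"tx":0,"ty":0,"tz":0,"wx":0,"wy":0,"wz":0,"jaw":-0.3},{"tx":-2,"ty":0,"tz":0,"wx":0,"wy":0,"wz":0,"jaw":-0.3},{"tx":-2,"ty":0,"tz":0,"wx":0,"wy":0,"wz":0,"jaw":-0.3},{"tx":-2,"ty":0,"tz":0,"wx":0,"wy":0,"wz":0,"jaw":-0.3},{"tx":0,"ty":0,"tz":0,"wx":0,"wy":0,"wz":0,"jaw":-0.3}]'

```text
time: 66.2
tool_pos: [670.7, -66.3, 155.4]
tcp_rot: [2.931, 1.565, -0.2]
contact_force: [1.2, -0.5, 0.5]
grip_width: 32.1
```

```bash
python3 - <<'E'
from h import *
st()
S=imaging.capture('side'); crop(S,340,190,404,238,12,'pics/s31c.png')
E
```

```text
t 66.2 p [670.7 -66.3 155.4] zh -3.131 F [ 1.2 -0.5  0.5] Mo [ 0.127 -0.064  0.008] g 32.1 q1,6 [-0.212  2.919] tau6 0.004
```

View pics/s31c.png

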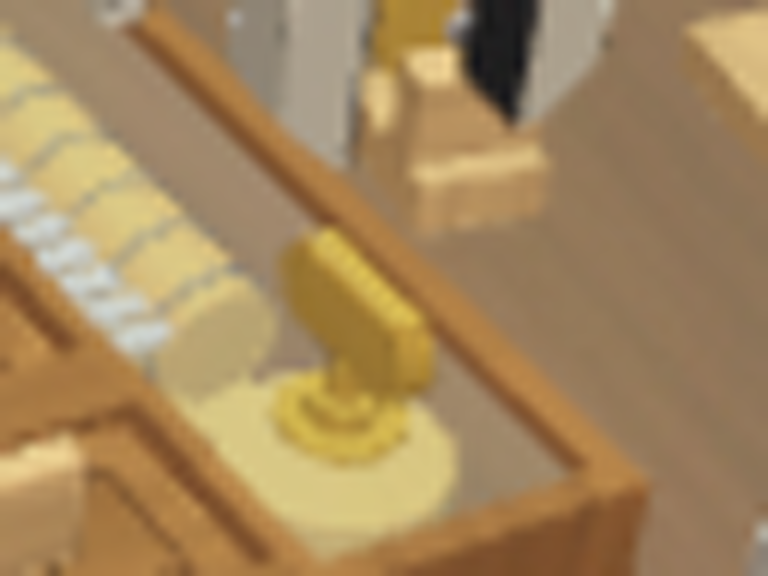

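The key is free and upright. Raising and retreating for a final look.

Emit:
arm_command --plan '[{"tx":-3,"ty":0,"tz":0,"wx":0,"wy":0,"wz":0,"jaw":-0.3},{"tx":-3,"ty":0,"tz":1,"wx":0,"wy":0,"wz":0,"jaw":-0.3},{"tx":0,"ty":0,"tz":4,"wx":0,"wy":0,"wz":0,"jaw":-0.3},{"tx":0,"ty":0,"tz":4,"wx":0,"wy":0,"wz":0,"jaw":-0.3},{"tx":0,"ty":0,"tz":4,"wx":0,"wy":0,"wz":0,"jaw":-0.3},{"tx":0,"ty":0,"tz":4,"wx":0,"wy":0,"wz":0,"jaw":-0.3},{"tx":0,"ty":0,"tz":4,"wx":0,"wy":0,"wz":0,"jaw":-0.3},{"tx":0,"ty":0,"tz":4,"wx":0,"wy":0,"wz":0,"jaw":-0.3},{"tx":0,"ty":0,"tz":4,"wx":0,"wy":0,"wz":0,"jaw":-0.3},{"tx":0,"ty":0,"tz":0,"wx":0,"wy":0,"wz":0,"jaw":-0.3},{"tx":0,"ty":0,"tz":0,"wx":0,"wy":0,"wz":0,"jaw":-0.3}]'

```text
time: 67.35
tool_pos: [378.5, -69.0, 211.8]
tcp_rot: [-0.492, 1.571, 2.659]
contact_force: [0.4, -0.3, -0.2]
grip_width: 32.1
```

```bash
python3 - <<'E'
from h import *
st()
S=imaging.capture('side'); cv2.imwrite('pics/s32.png',S); T=imaging.capture('top'); cv2.imwrite('pics/t32.png',T)
k=7;u0,v0=262,160
o=cv2.resize(S[160:245,262:372],None,fx=k,fy=k,interpolation=cv2.INTER_CUBIC)
cv2.imwrite('pics/s32c.png',o)
crop(T,220,120,345,215,6,'pics/t32c.png')
E
```

```text
t 67.35 p [378.5 -69.  211.8] zh -3.132 F [ 0.4 -0.3 -0.2] Mo [ 0.117 -0.026 -0.024] g 32.1 q1,6 [-0.38   2.752] tau6 -0.034
```

View pics/s32c.png

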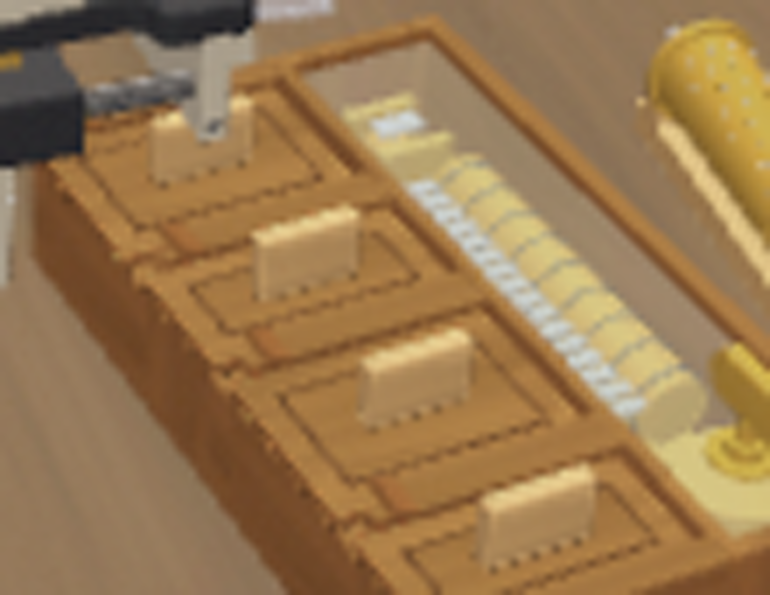

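View pics/t32c.png

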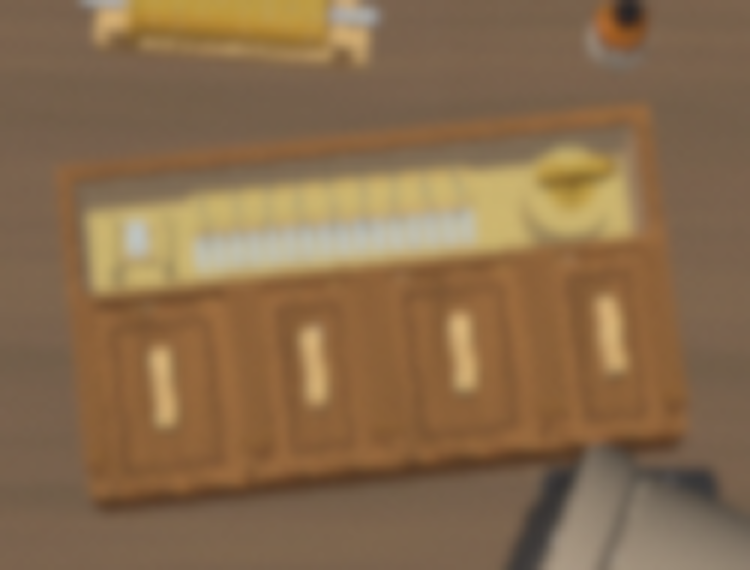

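View pics/s32.png

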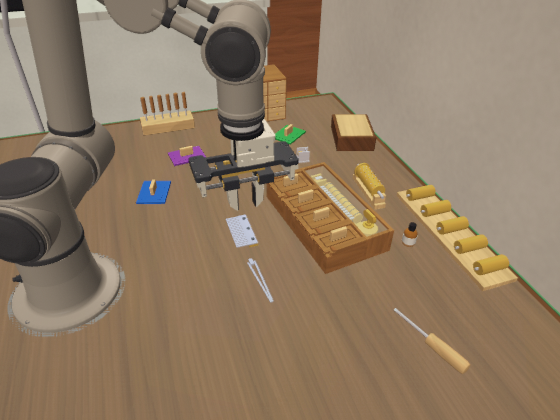

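```bash
python3 - <<'E'
from h import *
w=cast('side',np.array([(330,232),(428,325)])/12+[340,190]-.5,95);d=w[1]-w[0];print('key heading',np.arctan2(d[1],d[0]).round(3),'expected at stop',round(.125-11+3*np.pi,3))
print(bot.close_job())
E
```

```text
key heading -1.425 expected at stop -1.45
the job is handed in; nothing more can be done
None
```

The job is done and handed in at about 67 s of robot time. All four lids are home in compartments of their own width, and the key is wound to its stop.

- **Lids:** I slid them in in the order w1, n1, w2, n2. Each stopped against the partition with 7–11 N on the tool before I let go. The last side and top pictures show all four fronts flush with the box.
- **Key:** I wound it clockwise in three strokes, about 10.5 rad in all. At the end the torque jumped from about 0.1 to 0.62 N m and the jaws began to ride on the thumb piece. Its heading after release was −1.43 rad, against about −1.45 expected if the key's zero lies along the box's length. That zero is my inference; the 0.02 rad difference is within what the picture can resolve.
- **Checks that disagreed:** early top and side estimates of the box's y differed by about 3.5 mm. Part of that came from reading the tool's position while it was still settling. I used a middle value, and all four lids went in without side force.
- **Left alone:** none of the lids was knocked aside and I saw no grip slip. The bystanders and the coloured decoy lids look undisturbed. The gripper ended open and clear of everything.

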